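Load and weigh the plant-label packs on the nursery bench scale

TASK

Take the two empty black pots off the scale's tray and stand them upright on the two round terracotta pot stands, one on each. Put every white pack of plant labels that is on the bench into the scale's tray, one to a bay, tucked under the tray's lip and lying flat on the bay floor, and then slide the poise along the notched beam until the pointer rests on the centre mark. Do not knock over any seedling.

Things in the scene. Friction and masses are not known exactly. Their poses are not given: they have to be found in the camera images.
- pack1_c (a point): Centre (half-way up) of a loose pack of blank plant labels: a banded white pile, a rigid block 110 mm long (its x), 50 mm wide (its y), 36 mm high (its z), about 0.15 to 0.2 kg. Packs are alike, may be used either end first, and lie flat on the bench at the start; two or three of the three are there.
- pack2_c (a point): Centre (half-way up) of a loose pack of blank plant labels: a banded white pile, a rigid block 110 mm long (its x), 50 mm wide (its y), 36 mm high (its z), about 0.15 to 0.2 kg. Packs are alike, may be used either end first, and lie flat on the bench at the start; two or three of the three are there.
- pack3_c (a point): Centre (half-way up) of a loose pack of blank plant labels: a banded white pile, a rigid block 110 mm long (its x), 50 mm wide (its y), 36 mm high (its z), about 0.15 to 0.2 kg. Packs are alike, may be used either end first, and lie flat on the bench at the start; two or three of the three are there.
- bay1_c (a point): Where the centre of a pack belongs in bay 1 of the tray (bay 2 is the middle one; 84 mm apart along y). Axes are the tray's. A bay is 116 mm long (x) by 54 mm wide (y); its floor is 18 mm below this point. At its -x end stands a tall wall with a lip reaching 14 mm back over the bay, 41 mm (underside) to 46 mm above the floor; the other walls are 8 mm high.
- bay2_c (a point): Where the centre of a pack belongs in bay 2 of the tray (bay 2 is the middle one; 84 mm apart along y). Axes are the tray's. A bay is 116 mm long (x) by 54 mm wide (y); its floor is 18 mm below this point. At its -x end stands a tall wall with a lip reaching 14 mm back over the bay, 41 mm (underside) to 46 mm above the floor; the other walls are 8 mm high.
- bay3_c (a point): Where the centre of a pack belongs in bay 3 of the tray (bay 2 is the middle one; 84 mm apart along y). Axes are the tray's. A bay is 116 mm long (x) by 54 mm wide (y); its floor is 18 mm below this point. At its -x end stands a tall wall with a lip reaching 14 mm back over the bay, 41 mm (underside) to 46 mm above the floor; the other walls are 8 mm high.
- tray: The scale's steel tray of three bays side by side. Between two bays is a solid strip 30 mm wide, 8 mm high. A pack cannot be lowered flat past the lip: its end must go in under the lip first, tilted about 15 degrees, before the other end is let down. x points from the lip wall to the low end, y along the bays, z up; origin on the bench 60 mm below bay2's point; it rises and sinks 2 mm with the beam.
- pot1_c (a point): Centre (half-way up) of an empty black square plant pot, 50 mm square (its x and y sides, rim 54 mm) and 70 mm high, open at the top, 0.05 kg; two of the three pots are there, each upright in a bay of the tray at the start.
- pot2_c (a point): Centre (half-way up) of an empty black square plant pot, 50 mm square (its x and y sides, rim 54 mm) and 70 mm high, open at the top, 0.05 kg; two of the three pots are there, each upright in a bay of the tray at the start.
- pot3_c (a point): Centre (half-way up) of an empty black square plant pot, 50 mm square (its x and y sides, rim 54 mm) and 70 mm high, open at the top, 0.05 kg; two of the three pots are there, each upright in a bay of the tray at the start.
- stand1: A fixed round terracotta pot stand, a flat disc 120 mm across and 8 mm thick; origin at the centre of its underside.
- stand2: A fixed round terracotta pot stand, a flat disc 120 mm across and 8 mm thick; origin at the centre of its underside.
- beam (a joint): Angle of the beam and its upright black needle, rad: 0 with the needle at the black mark on the white card; positive when the load is too heavy (poise must go outward), negative when the poise is too far out; stops at +-0.08. About 0.007 rad per mm of poise; settles in 1.5 s once nothing touches beam or tray. The beam is parallel to the tray's y, 130 mm from the tray's centre towards +x.
- poise (a joint): Position of the brass poise along the beam, m: 0 at the inner end next to the pivot, 0.13 at the outer end; growing towards the tray's +y. It stays where it is left (about 1 N friction). The empty tray balances at about 0.005, and each pack adds roughly 0.024 to 0.034.
- poise_grip (a point): Centre of the dark upright grip on top of the poise: a block 14 mm along the beam (tray's y), 22 mm across it and 34 mm high, on a thin stem; the beam's top edge is 40 mm below this point. It rises and sinks up to 16 mm as the beam tips. It can be pinched from above along the beam.
- seedling1: A seedling in a black square pot 44 mm square and 60 mm high with a small conifer above, loose; a bystander. Origin at the centre of its underside.
- seedling2: A seedling in a black square pot 44 mm square and 60 mm high with a small conifer above, loose; a bystander. Origin at the centre of its underside.
- seedling4: A seedling in a black square pot 44 mm square and 60 mm high with a small conifer above, loose; a bystander. Origin at the centre of its underside.

How it is judged:
On the way:
1. each pot stands on a pot stand and every pack present lies flat in a bay of the tray ((distance between pack1_c and bay1_c below 0.009 m or distance between pack1_c and bay2_c below 0.009 m or distance between pack1_c and bay3_c below 0.009 m) and angle between each of pack1_c, pack2_c, pack3_c's own z axis and vertical below 0.06 rad and (distance between pack2_c and bay1_c below 0.009 m or distance between pack2_c and bay2_c below 0.009 m or distance between pack2_c and bay3_c below 0.009 m) and (distance between pack3_c and bay1_c below 0.009 m or distance between pack3_c and bay2_c below 0.009 m or distance between pack3_c and bay3_c below 0.009 m) and (horizontal distance between pot1_c and stand1 below 0.032 m or horizontal distance between pot1_c and stand2 below 0.032 m) and angle between each of pot1_c, pot2_c, pot3_c's own z axis and vertical below 0.1 rad and height (world z) of pot1_c between 0.035 and 0.05 m and (horizontal distance between pot2_c and stand1 below 0.032 m or horizontal distance between pot2_c and stand2 below 0.032 m) and height (world z) of pot2_c between 0.035 and 0.05 m and (horizontal distance between pot3_c and stand1 below 0.032 m or horizontal distance between pot3_c and stand2 below 0.032 m) and height (world z) of pot3_c between 0.035 and 0.05 m), for 0.2 s.
At the end, for the whole second after the job is handed in: Every pack present lies in a bay of the tray, its centre within 9 mm of the bay's point and level within 0.06 rad; each pot stands upright on a pot stand, its centre within 32 mm of the stand's; the beam rests within 0.02 rad of its centre mark; all at rest (all of step 1 and value of joint beam between -0.02 and 0.02 rad and velocity of joint beam between -0.05 and 0.05 rad/s and linear speed of each of pack1, pack2, pack3, pot1, pot2, pot3 below 0.02 m/s); the robot touches nothing.
It fails at once if a seedling is knocked over (angle between any of seedling1, seedling2, seedling4's own z axis and vertical above 0.7 rad).
Of pot1, pot2, pot3 only 2 to 2 are there at a start; the rules pass over those that are not, and their reading is None.
Of pack1, pack2, pack3 only 2 to 3 are there at a start; the rules pass over those that are not, and their reading is None.
At some moment in a run one of pack1, pack2, pack3 may be knocked a few centimetres aside while the robot is not near it.
It also fails if it takes over 210 s, if anything falls off the work surface, if the arm or the gripper's body presses on something with over 40 N, if the wrist force passes 120 N, or if a joint passes its speed limit or range.

ROBOT

A 7-joint arm with a two-finger parallel gripper is mounted at the origin on the work surface. World frame = base frame: x ahead of the robot, y to its left, z up, the work surface at z = 0. Lengths are in m, angles in rad, forces in N, time in s.
With the tool pointing down it reaches from about 0.425 to 0.95 m from the base axis. Payload 16.7 kg.
Tool frame: the origin (TCP) lies at the very end of the fingers, on their centre line; the grasp point (between the pads) lies 19 mm behind it; z points along the fingers, y is the direction in which the jaws open and shut (so a half turn about z gives the same grasp; the last joint's range is limited). The gripper opens to 94 mm and grips with 3 to 60 N. Pads are 16 mm wide; open, the fingers measure 119 mm over their backs; the gripper's body (75 mm by 177 mm) begins 78 mm behind the grasp point.
Start: joints at [-1.363, 0.426, 0.074, 1.606, -0.034, 1.111, -0.067], TCP at [0.236, 0.632, 0.205] pointing down, gripper open.
Joint ranges: [-2.85, 2.85], [-0.5, 2.14], [-1.23, 1.37], [0.21, 2.46], [-1.02, 4.16], [0.16, 2.05], [-2.73, 2.73]. Speed limits (rad/s): [1.89, 1.89, 2.39, 2.39, 3.01, 3.01, 3.01].

INTERFACE

Orientations are given as a rotation vector (axis times angle).
In Python, from cell import observe, cams, job gives the robot as it stands. The module is installed in compiled form; this text tells all that it offers.
- The arm moves only by the tool jog_arm, never from a script. Its argument "targets" is a list of rows, each a list of 3 entries, a list of its own where there are three numbers: the shift along the tool's x, y, z in mm, then the turn about the tool's z in degrees, then the finger opening in mm, from 0 to 94. A call has 1 to 20 rows; each row shifts and turns the commanded pose from where the row before left it, along the tool's axes as they then stand; what a row does not reach is not made up. A row lasts 1/12 s, in which the tool goes at most 41.7 mm and 7.16 degrees, less where a joint would pass 70% of its speed; a pose out of reach is approached as far as the arm can. A call with a gripper value outside its range is refused whole. The fingers move at their own pace and stop on an object; the grip force is fixed at half the most. Time passes only in rows, so rows that do not move let the fingers close. It gives the time, the measured TCP pose, the force and the opening at its end, in the units of the state.
- observe(): the state, without advancing time (a new reading comes with each control period).
- cams.snapshot(name): name is "side" or "top"; returns a dict with "image" (420x560x3 uint8, blue, green, red), "mtx" (3x3 intrinsics, pixels), "R" (3x3) and "t" (3): a world point X has camera coordinates R X + t. Camera axes: x right, y down, z forward; pixel columns grow to the right and rows downward; lengths in m; the calibration is good to about 2 mm. A picture is of the moment at which its call begins. There is no depth.
- job.finish_job(): hands the job in, once; it reports no verdict.
The state is a dict: "time": time; "qpos": joint angles; "joint_vel": joint speeds; "joint_torque": joint torques, N m; "tool_pos": TCP position; "tcp_rot": TCP orientation; "force": force on the tool from outside, world axes, zero at the start; "torque": the same for the moment, N m; "grip_width": finger opening in m.
Only numpy, scipy, OpenCV 4.12 (cv2) and the standard library are available. Lean on these libraries where they do the work, as an engineer would, in place of code of your own. Each camera call takes 0.05 s, during which the arm holds its last target.

## Working session

There is one attempt and no reset: what is moved stays moved. The work goes in short steps, Python scripts to look and compute and a tool call to move; the robot and the scene stay as the last step left them, time stands still between calls to the robot, and variables do not carry over. Pictures are saved under pics/ and viewed, and the job is handed in when it is done.

Besides the shell and the picture viewer there is one more tool, called after "Emit:" as name([rows], argument=value, ...), one row to a line, values as JSON. jog_arm: Moves the arm, as the interface text tells. Its arguments: {"type":"object","properties":{"targets":{"type":"array","items":{"type":"array"}}},"required":["targets"]}

```bash
mkdir -p pics; ls; python3 - <<'E'
from cell import observe,cams
import cv2
s=observe();print(s)
for n in("side","top"):
    d=cams.snapshot(n);cv2.imwrite(f"pics/{n}0.png",d["image"]);print(n,d["mtx"].tolist(),d["R"].tolist(),d["t"].tolist())
E
```

```text
pics
{'time': 0.0, 'qpos': array([-1.36348899,  0.42671608,  0.07386194,  1.60661885, -0.0340796 ,
        1.11077658, -0.06711078]), 'joint_vel': array([0.00015928, 0.00081763, 0.00120327, 0.00049534, 0.00025402,
       0.00130948, 0.0003975 ]), 'joint_torque': array([-2.35184934e-04, -9.35813785e+01,  3.66628960e+00, -4.54179847e+01,
       -4.88053181e-02,  2.02395354e-02,  9.32309581e-05]), 'tool_pos': array([0.23565664, 0.63206065, 0.20478134]), 'tcp_rot': array([-5.57551444e-01, -3.09160952e+00,  1.97081242e-03]), 'force': array([-0.18710495, -0.85444602,  0.03559681]), 'torque': array([-0.00787785,  0.01272189,  0.00410036]), 'grip_width': 0.09411455954983479}
side [[543.9941488810812, 0.0, 281.27610976679387], [0.0, 543.9941488810812, 215.69666690501137], [0.0, 0.0, 1.0]] [[0.7564980188715911, -0.6535725526374643, -0.023530105871135444], [-0.3532946286292317, -0.3781251592701158, -0.8556893532752893], [0.550357749854666, 0.6556403605376185, -0.5169546061396595]] [-0.4357224080216764, 0.2627019607625259, 1.4223462118628813]
top [[413.59407836287363, 0.0, 279.85026369611774], [0.0, 413.59407836287363, 211.32250714124146], [0.0, 0.0, 1.0]] [[-0.010655310566967597, -0.9999192701227686, 0.0069222535254847], [-0.9966257892579928, 0.01005627489864406, -0.08146107979302797], [0.08138489136568676, -0.007766889487595362, -0.9966524845125722]] [-0.0934652438188387, 0.5071244778305164, 1.1646278063970403]
```

View pics/side0.png

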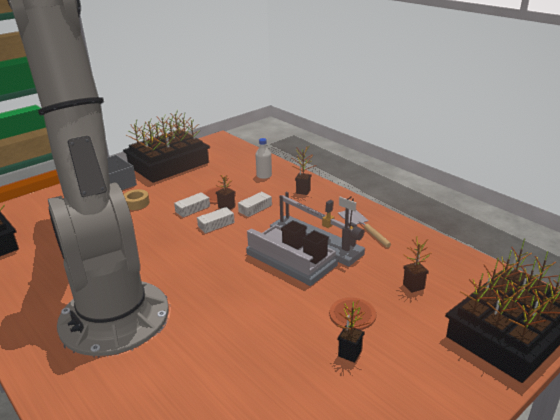

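View pics/top0.png

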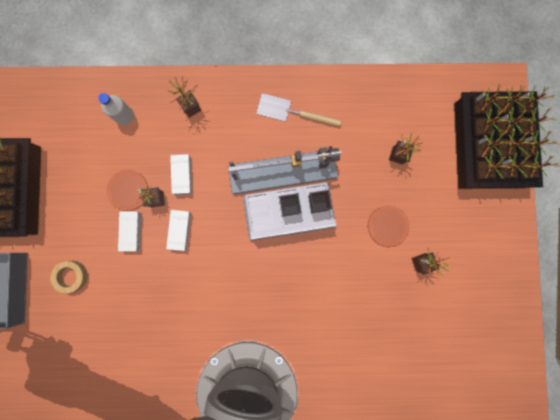

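The side view shows three packs (193,204), (215,219) and (255,204), with the tray and two pots near (305,243). In the top view the packs are at (180,173), (128,231) and (178,230), and the stands at (127,190) and (388,226). A seedling at (152,197) sits right beside the left stand. Next I'll zoom in.

```bash
cat > h.py <<'E'
import numpy as np,cv2
from cell import observe,cams,job
def snap(n):
    d=cams.snapshot(n);return d
def ray(d,u,v,z):
    K,R,t=d["mtx"],d["R"],d["t"]
    r=R.T@np.linalg.inv(K)@np.array([u,v,1.]);c=-R.T@t
    return c+r*(z-c[2])/r[2]
def proj(d,X):
    p=d["mtx"]@(d["R"]@np.asarray(X,float)+d["t"]);return p[:2]/p[2]
def crop(d,x0,y0,x1,y1,name,s=None):
    im=d["image"][y0:y1,x0:x1]; s=s or min(800/(x1-x0),600/(y1-y0))
    cv2.imwrite(f"pics/{name}.png",cv2.resize(im,None,fx=s,fy=s,interpolation=cv2.INTER_CUBIC));print(name,"scale",s)
def tri(d1,p1,d2,p2):
    A=[];
    P=[np.hstack([d["mtx"]@d["R"],(d["mtx"]@d["t"])[:,None]]) for d in(d1,d2)]
    X=cv2.triangulatePoints(P[0],P[1],np.array(p1,float).reshape(2,1),np.array(p2,float).reshape(2,1));return (X[:3]/X[3]).ravel()
E
python3 - <<'E'
from h import *
t=snap("top");s=snap("side")
crop(t,220,140,350,240,"t1");crop(s,235,180,385,285,"s1");crop(t,95,140,225,260,"t2");crop(s,160,160,320,280,"s2")
im=t["image"]
hsv=cv2.cvtColor(im,cv2.COLOR_BGR2HSV)
m=((hsv[...,1]<60)&(hsv[...,2]>190)).astype(np.uint8);m[:, 215:]=0
for c in cv2.findContours(m,0,2)[0]:
    if cv2.contourArea(c)>100: 
        r=cv2.minAreaRect(c);print("pack px",r,[ray(t,*p,.036).round(3)[:2].tolist() for p in cv2.boxPoints(r)],ray(t,*r[0],.036).round(4))
for p in[(127,190),(388,226)]: print("stand",ray(t,*p,.008).round(3))
print("pot base",[ray(t,*p,.0).round(3) for p in[(152,199),(190,105),(402,153),(424,263)]])
E
```

```text
t1 scale 6.0
s1 scale 5.333333333333333
t2 scale 5.0
s2 scale 5.0
pack px ((127.298095703125, 230.6535186767578), (18.059913635253906, 39.332061767578125), 2.0454084873199463) [[0.401, 0.357], [0.511, 0.356], [0.509, 0.305], [0.398, 0.307]] [0.4547 0.331  0.036 ]
pack px ((177.07847595214844, 229.832763671875), (18.11039161682129, 39.72602462768555), 6.709836959838867) [[0.404, 0.222], [0.514, 0.211], [0.508, 0.16], [0.397, 0.172]] [0.4555 0.1913 0.036 ]
pack px ((179.5952911376953, 173.47714233398438), (38.586856842041016, 18.217302322387695), 87.79740142822266) [[0.671, 0.214], [0.672, 0.162], [0.561, 0.157], [0.56, 0.209]] [0.6159 0.1856 0.036 ]
stand [0.574 0.344 0.008]
stand [ 0.461 -0.411  0.008]
pot base [array([0.548, 0.274, 0.   ]), array([0.828, 0.165, 0.   ]), array([ 0.677, -0.462,  0.   ]), array([ 0.354, -0.515,  0.   ])]
```

View pics/t1.png

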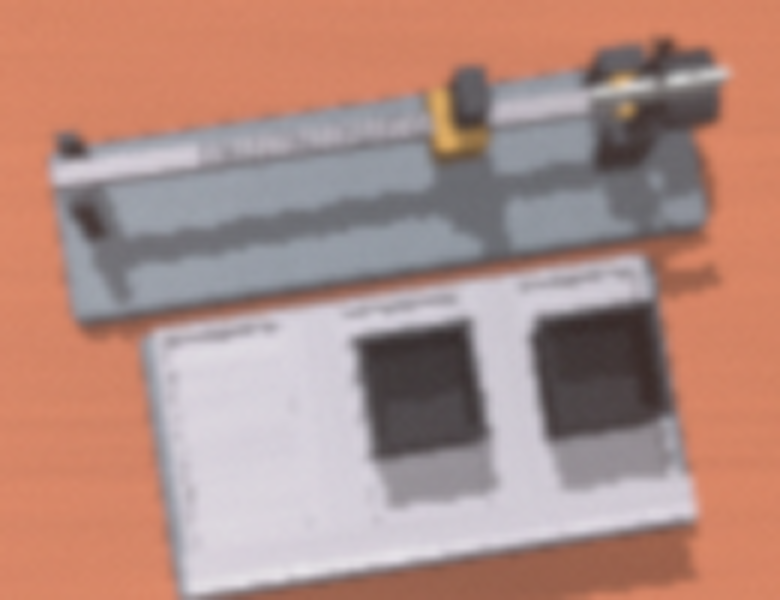

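View pics/s1.png

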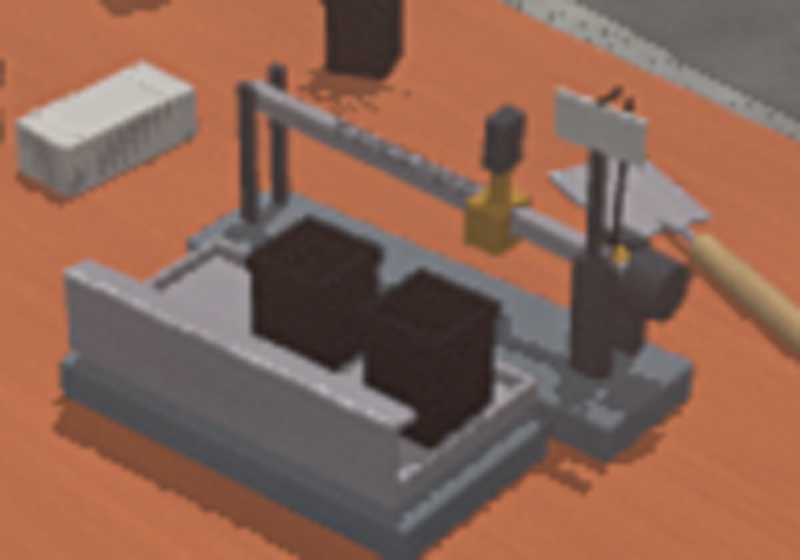

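View pics/t2.png

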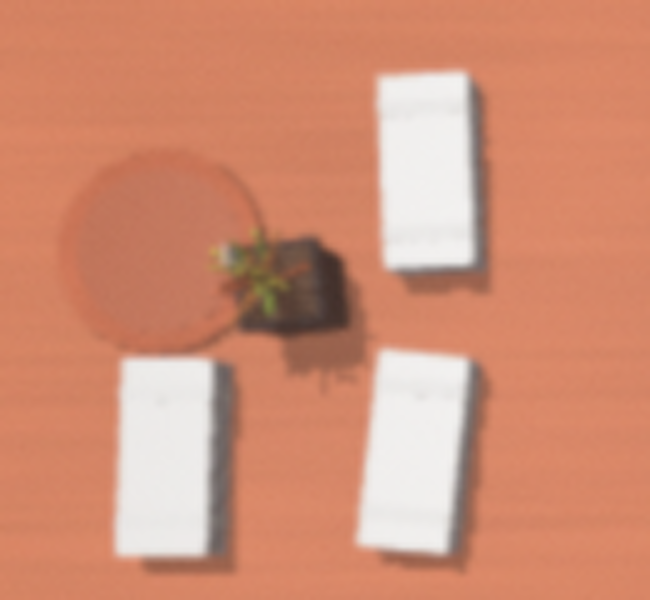

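View pics/s2.png

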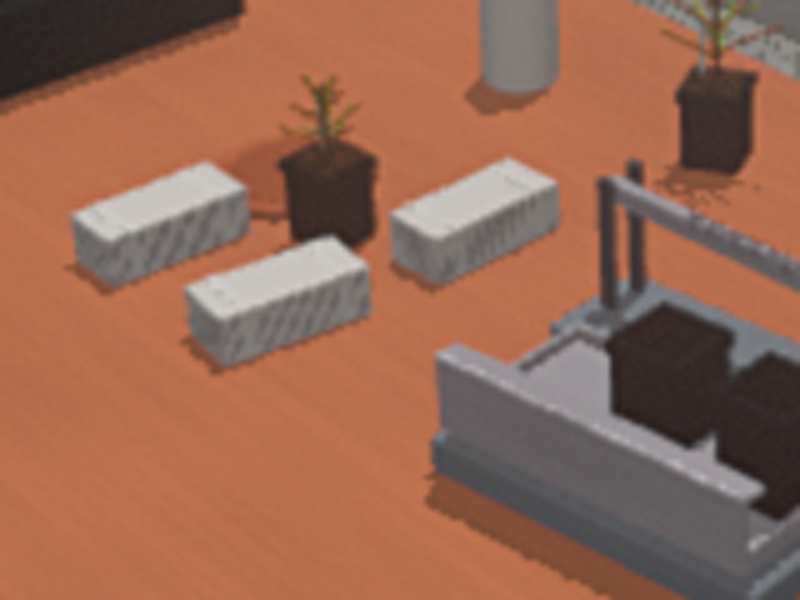

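```bash
python3 - <<'E'
from h import *
t=snap("top")
im=t["image"];hsv=cv2.cvtColor(im,cv2.COLOR_BGR2HSV)
x0,y0,x1,y1=240,178,340,242
print(hsv[y0:y1:6,x0:x1:6,1]);print(hsv[y0:y1:6,x0:x1:6,2])
sat=hsv[...,1].astype(float)
# soft subpixel edges: saturation threshold crossing
T=70
def cross(p,T):
    for i in range(len(p)-1):
        if p[i]>=T>p[i+1]: return i+(p[i]-T)/(p[i]-p[i+1])
def cross_r(p,T):
    q=cross(p[::-1],T);return None if q is None else len(p)-1-q
def fit(pts):
    pts=np.array(pts,np.float32);l=cv2.fitLine(pts,cv2.DIST_HUBER,0,.01,.01).ravel();return l,len(pts)
L=[(x0-5+cross(sat[r,x0-5:290],T),r) for r in range(200,235)]
Rr=[(300+cross_r(sat[r,300:350],T),r) for r in range(188,220)]
Tt=[(c,170+cross(sat[170:215,c],T)) for c in range(250,325)] 
B=[(c,200+cross_r(sat[200:250,c],T)) for c in range(255,330)]
for n,P in zip("LRTB",(L,Rr,Tt,B)): print(n,fit(P), P[::8])
E
```

```text
[[ 16  20  16  13  13  15  19  24  25  24  17  23  24  22  19  20  94]
 [ 13  22  23  23  24  23  25  25  18  27  86  92  45  17  12 128 134]
 [ 15  20   9  57 101  68  30  12  13  10  11  12  11  10  12 107 134]
 [127  10  10  10  10  11  12  14  24  46  12  11  35  40  49  66 133]
 [131  13  11  10  12  10  11  22  27  30  11  12  28  34  37  35 132]
 [132  12   9   9   9  12  12  22  16  19  11  11  28  29  29  23 134]
 [131  26  11  12  11  12  11  11  26  15   9  11  10  12  12   9 133]
 [133  84  12  12   8   9  11  11  10  12  10  10  12  10  10  13 118]
 [131 124  10   9   8  11  12  10  11  11  12  12  12   8   9  11  98]
 [132 130   9  11  12  12  12  11   6  10  36  97 123 127 132 132 134]
 [132 134   5  15  62 114 125 127 126 125 127 125 127 130 132 135 133]]
[[144 156 128 117 117 120 133 158 163 160 117 156 160 154 137 104 135]
 [122 164 170 168 168 168 165 156 131 104 125 153 175 184 185 158 192]
 [140 153 120 116 142 162 184 191 173 176 209 213 210 187 133 181 213]
 [187 195 180 195 220 217 216  93  64  56 207 204  65  63  63 132 213]
 [212 193 218 219 218 219 215  69 
[... 1238 characters left out ...]
), (282, np.float64(188.1304347826087)), (290, np.float64(186.93939393939394)), (298, np.float64(185.53061224489795)), (306, np.float64(184.46808510638297)), (314, np.float64(183.22222222222223)), (322, np.float64(182.02173913043478))]
B (array([ 9.8789394e-01, -1.5513068e-01,  2.9200000e+02,  2.3374681e+02],
      dtype=float32), 75) [(255, np.float64(239.58441558441558)), (263, np.float64(238.3015873015873)), (271, np.float64(236.96363636363637)), (279, np.float64(235.72058823529412)), (287, np.float64(234.55555555555554)), (295, np.float64(233.36507936507937)), (303, np.float64(232.0)), (311, np.float64(230.68115942028984)), (319, np.float64(229.5)), (327, np.float64(228.28358208955223))]
```

```bash
python3 - <<'E'
from h import *
t=snap("top")
im=t["image"].copy()
g=im[...,0].astype(float) # blue: orange low, white high
g=np.clip((g-60)*255/170,0,255).astype(np.uint8)
cv2.imwrite("pics/b1.png",cv2.resize(g[178:242,240:340],None,fx=8,fy=8,interpolation=cv2.INTER_CUBIC))
for r in (205,215,225): print(r,im[r,238:262,0].tolist(), im[r,322:340,0].tolist())
for c in (260,275,312): print(c,im[180:200,c,0].tolist(), im[222:242,c,0].tolist())
E
```

```text
205 [101, 102, 102, 101, 104, 109, 130, 158, 180, 198, 200, 209, 218, 220, 220, 220, 220, 218, 219, 219, 219, 219, 218, 218] [70, 71, 69, 66, 58, 45, 43, 51, 69, 89, 95, 99, 102, 102, 102, 103, 101, 101]
215 [104, 103, 103, 101, 101, 101, 102, 109, 138, 165, 191, 207, 210, 213, 218, 219, 219, 217, 217, 218, 218, 217, 218, 217] [148, 150, 148, 148, 146, 149, 146, 145, 140, 149, 154, 141, 118, 105, 102, 102, 101, 102]
225 [103, 104, 104, 104, 102, 104, 104, 104, 109, 129, 156, 178, 198, 200, 210, 219, 220, 220, 221, 221, 221, 221, 221, 220] [214, 215, 218, 218, 218, 221, 222, 223, 226, 218, 203, 205, 207, 187, 144, 110, 102, 102]
260 [123, 142, 161, 169, 166, 167, 165, 162, 142, 108, 85, 94, 140, 184, 175, 177, 211, 222, 223, 221] [220, 220, 219, 221, 221, 222, 221, 221, 218, 219, 216, 218, 219, 224, 230, 212, 136, 85, 79, 78]
275 [164, 166, 164, 164, 165, 157, 132, 93, 84, 105, 158, 204, 213, 215, 216, 215, 216, 214, 214, 212] [218, 217, 218, 217, 218, 217, 217, 214, 214, 216, 217, 220, 218, 173, 114, 84, 80, 78, 80, 79]
312 [135, 101, 81, 96, 144, 184, 174, 174, 204, 212, 211, 189, 131, 78, 54, 49, 57, 59, 63, 63] [212, 213, 213, 213, 212, 216, 217, 191, 127, 83, 76, 77, 77, 76, 76, 76, 77, 79, 87, 98]
```

View pics/b1.png

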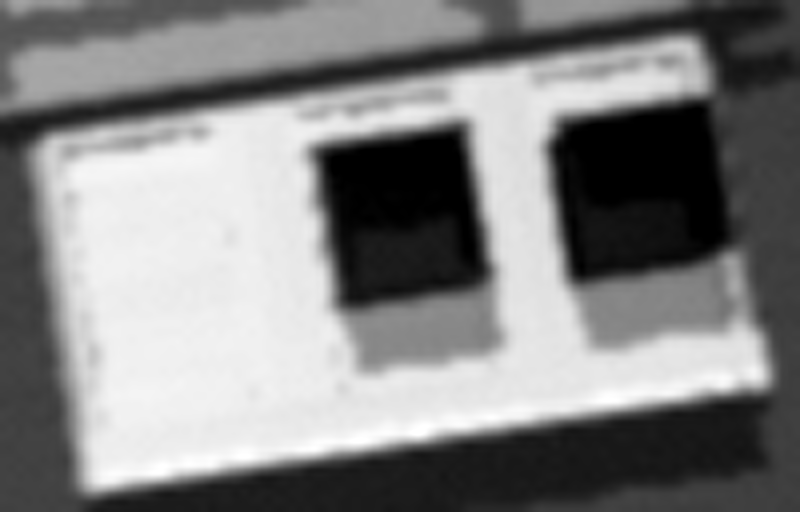

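```bash
python3 - <<'E'
from h import *
t=snap("top"); b=t["image"][...,0].astype(float)
def cr(p,T):
    for i in range(len(p)-1):
        if p[i]<T<=p[i+1]: return i+(T-p[i])/(p[i+1]-p[i])
def fit(P,z):
    W=np.array([ray(t,*p,z)[:2] for p in P],np.float32)
    l=cv2.fitLine(W,cv2.DIST_HUBER,0,.0001,.01).ravel();return l
L=[(238+cr(b[r,238:262],185),r) for r in range(200,232)]
Rr=[(345-cr(b[r,320:346][::-1],155),r) for r in range(218,226)]
Tt=[(c,178+np.argmin(b[178:196,c])+cr(b[178+int(np.argmin(b[178:196,c])):205,c],145)) for c in range(255,322)]
B=[(c,245-cr(b[215:246,c][::-1],150)) for c in range(255,330)]
out={}
for n,P,z in(("L",L,.05),("R",Rr,.05),("T",Tt,.05),("B",B,.088)):
    l=fit(P,z);d=l[:2]; d=d if d[0 if n in"LR" else 1]>0 else -d; out[n]=(d,l[2:]);print(n,np.degrees(np.arctan2(d[1],d[0])),l[2:])
# tray yaw from T,B: direction of +y
ang=np.mean([np.arctan2(-out[k][0][0],out[k][0][1]) for k in"TB"]);print("yaw deg",np.degrees(ang))
ex=np.array([np.cos(ang),np.sin(ang)]);ey=np.array([-ex[1],ex[0]])
for k in out: print(k,"x",out[k][1]@ex,"y",out[k][1]@ey)
# bay3 edge & pots
for n,(u,v),z in[("pot mid L",(240+320/8-.4,178+148/8),.112),("TR",(240+470/8,178+125/8),.112),("BR",(240+490/8,178+275/8),.112),("BL",(240+340/8,178+300/8),.112),
 ("p1TL",(240+552/8,178+120/8),.112),("p1TR",(240+712/8,178+100/8),.112),("p1BR",(240+730/8,178+248/8),.112),("p1BL",(240+575/8,178+278/8),.112),
 ("b3 in TL",(240+65/8,178+150/8),.046),("b3TR",(240+215/8,178+128/8),.046)]:
    w=ray(t,u,v,z)[:2];print(n,w.round(4),"tray",(w@ex).round(4),(w@ey).round(4))
E
```

```text
Traceback (most recent call last):
TypeError: unsupported operand type(s) for +: 'int' and 'NoneType'
```

```bash
cat > tray.py <<'E'
from h import *
t=snap("top"); b=t["image"][...,0].astype(float)
def cr(p,T):
    for i in range(len(p)-1):
        if p[i]<T<=p[i+1]: return i+(T-p[i])/(p[i+1]-p[i])
    return np.nan
def fit(P,z):
    P=[p for p in P if not np.isnan(p).any()]
    W=np.array([ray(t,*p,z)[:2] for p in P],np.float32)
    l=cv2.fitLine(W,cv2.DIST_HUBER,0,.0001,.01).ravel();return l
L=[(238+cr(b[r,238:262],185),r) for r in range(200,232)]
Rr=[(345-cr(b[r,320:346][::-1],155),r) for r in range(218,226)]
Tt=[(c,178+np.argmin(b[178:196,c])+cr(b[178+int(np.argmin(b[178:196,c])):205,c],145)) for c in range(255,322)]
B=[(c,245-cr(b[215:246,c][::-1],150)) for c in range(255,330)]
out={}
for n,P,z in(("L",L,.05),("R",Rr,.05),("T",Tt,.05),("B",B,.088)):
    l=fit(P,z);d=l[:2]; d=d if d[0 if n in"LR" else 1]>0 else -d; out[n]=(d,l[2:]);print(n,np.degrees(np.arctan2(d[1],d[0])),l[2:])
# tray yaw from T,B: direction of +y
ang=np.mean([np.arctan2(-out[k][0][0],out[k][0][1]) for k in"TB"]);print("yaw deg",np.degrees(ang))
ex=np.array([np.cos(ang),np.sin(ang)]);ey=np.array([-ex[1],ex[0]])
for k in out: print(k,"x",out[k][1]@ex,"y",out[k][1]@ey)
# bay3 edge & pots
for n,(u,v),z in[("pot mid L",(240+320/8-.4,178+148/8),.112),("TR",(240+470/8,178+125/8),.112),("BR",(240+490/8,178+275/8),.112),("BL",(240+340/8,178+300/8),.112),
 ("p1TL",(240+552/8,178+120/8),.112),("p1TR",(240+712/8,178+100/8),.112),("p1BR",(240+730/8,178+248/8),.112),("p1BL",(240+575/8,178+278/8),.112),
 ("b3 in TL",(240+65/8,178+150/8),.046),("b3TR",(240+215/8,178+128/8),.046)]:
    w=ray(t,u,v,z)[:2];print(n,w.round(4),"tray",(w@ex).round(4),(w@ey).round(4))
E
python3 tray.py
```

```text
L 8.404986 [ 0.5039255  -0.00728313]
R 15.679491 [ 0.4736854 -0.2523801]
T 98.24518 [ 0.5629106  -0.07291118]
B 98.25831 [ 0.44408286 -0.14223936]
yaw deg 8.251743
L x 0.49766308 y -0.07953249
R x 0.43255907 y -0.31775182
T x 0.5466184 y -0.1529468
B x 0.4190707 y -0.20450276
pot mid L [ 0.5382 -0.0978] tray 0.5186 -0.174
TR [ 0.5454 -0.1487] tray 0.5184 -0.2254
BR [ 0.4953 -0.1546] tray 0.468 -0.2241
BL [ 0.4875 -0.1049] tray 0.4674 -0.1738
p1TL [ 0.5468 -0.176 ] tray 0.5158 -0.2526
p1TR [ 0.5529 -0.2293] tray 0.5143 -0.3063
p1BR [ 0.5035 -0.2343] tray 0.4647 -0.3041
p1BL [ 0.4941 -0.1827] tray 0.4627 -0.2517
b3 in TL [ 0.5461 -0.0097] tray 0.5391 -0.088
b3TR [ 0.5534 -0.0625] tray 0.5387 -0.1413
```

```bash
cat >> h.py <<'E'
from scipy.spatial.transform import Rotation as Ro
ANG=np.radians(8.25);EX=np.array([np.cos(ANG),np.sin(ANG)]);EY=np.array([-EX[1],EX[0]]);O=np.array([.4808,-.1986])
def w2t(p): p=np.asarray(p)[:2];return np.array([p@EX,p@EY])-O
def t2w(q): q=np.asarray(q)+O;return q[0]*EX+q[1]*EY
def st():
    s=observe();M=Ro.from_rotvec(s["tcp_rot"]).as_matrix()
    print("t",round(s["time"],2),"tcp",s["tool_pos"].round(4),"tray",w2t(s["tool_pos"]).round(4),"yax",np.degrees(np.arctan2(M[1,1],M[0,1])).round(2),"tilt z",M[:,2].round(3),"w",round(s["grip_width"],4),"F",s["force"].round(1),"q",s["qpos"].round(2));return s,M
def to(world=None,tray=None,z=None,jaw=None):
    s,M=st();tw=np.asarray(world) if world is not None else t2w(tray)
    z=s["tool_pos"][2] if z is None else z
    d=np.array([*tw,z])-s["tool_pos"]
    a=np.degrees(np.arctan2(M[1,1],M[0,1]))
    if jaw is not None:
        da=(jaw-a+90)%180-90; print("turn",-round(da,2)); Rz=Ro.from_euler("z",da,degrees=True).as_matrix(); M=Rz@M
    print("shift after turn mm",(M.T@d*1000).round(1))
E
python3 - <<'E'
from h import *
to(tray=(.0086,-.0824),z=.18,jaw=98.25)
t=snap("top");s=snap("side")
# poise grip top & seedling etc
print("poise grip",tri(t,(220+472/6,140+75/6),s,(235+507/5.333,180+112/5.333)))
print("beam left post top",tri(t,(220+70/6,140+140/6),s,(235+275/5.333,180+70/5.333)))
E
```

```text
t 0.4 tcp [0.2358 0.6324 0.2053] tray [-0.1567  0.7906] yax 69.55 tilt z [-0. -0. -1.] w 0.094 F [-1.1 -0.  -0.4] q [-1.36  0.43  0.07  1.61 -0.03  1.11 -0.07]
turn -28.7
shift after turn mm [-165.3 -873.    25.6]
poise grip [ 0.64501382 -0.14666804  0.15625066]
beam left post top [0.62681038 0.02862478 0.11920371]
```

Emit:
jog_arm([
  [[0,0,0],-7,72],
  [[0,0,0],-7,72],
  [[0,0,0],-7,72],
  [[0,0,0],-7,72],
  [[-33,0,0],-0.7,72],
  [[-33,0,0],0,72],
  [[-33,0,0],0,72],
  [[-33,0,0],0,72],
  [[-33,0,0],0,72],
  [[0,-35,0],0,72],
  [[0,-35,0],0,72],
  [[0,-35,0],0,72],
  [[0,-35,0],0,72],
  [[0,-35,0],0,72],
  [[0,-35,0],0,72],
  [[0,-35,0],0,72],
  [[0,-35,0],0,72],
  [[0,-35,0],0,72],
  [[0,-35,0],0,72],
])

```text
time: 2.08
tool_pos: [0.4493, 0.3077, 0.2056]
tcp_rot: [-0.226, 3.133, 0.0]
force: [0.5, 0.2, -0.8]
grip_width: 0.0719
```

Emit:
jog_arm([
  [[0,-35,0],0,72],
  [[0,-35,0],0,72],
  [[0,-35,0],0,72],
  [[0,-35,0],0,72],
  [[0,-35,0],0,72],
  [[0,-35,0],0,72],
  [[0,-35,0],0,72],
  [[0,-35,0],0,72],
  [[0,-35,0],0,72],
  [[0,-35,0],0,72],
  [[0,-35,0],0,72],
  [[0,-35,0],0,72],
  [[0,-35,0],0,72],
  [[0,-35,0],0,72],
  [[0,-33,0],0,72],
  [[0,0,0],0,72],
  [[0,0,0],0,72],
  [[0,0,0],0,72],
])

```text
time: 3.58
tool_pos: [0.5244, -0.2078, 0.2053]
tcp_rot: [0.226, -3.133, -0.0]
force: [0.6, 0.1, -0.7]
grip_width: 0.072
```

```bash
python3 - <<'E'
from h import *
to(tray=(.0086,-.0824),z=.06,jaw=98.25)
E
```

```text
t 3.58 tcp [ 0.5244 -0.2078  0.2053] tray [ 0.0083 -0.0823] yax 98.25 tilt z [-0.  0. -1.] w 0.072 F [ 0.6  0.1 -0.7] q [-0.11  0.26  0.45  1.88 -0.13  1.03  2.11]
turn 0.0
shift after turn mm [-3.000e-01 -1.000e-01  1.453e+02]
```

Emit:
jog_arm([
  [[0,0,30],0,72],
  [[0,0,30],0,72],
  [[0,0,25],0,72],
  [[0,0,0],0,72],
  [[0,0,0],0,72],
])

```text
time: 4.0
tool_pos: [0.524, -0.207, 0.1203]
tcp_rot: [0.228, -3.131, -0.001]
force: [0.6, -0.5, 0.2]
grip_width: 0.0722
```

```bash
python3 - <<'E'
from h import *
t=snap("top");s=snap("side");crop(t,220,120,360,240,"t3",5);crop(s,235,150,385,285,"s3",4.4);st()
E
```

```text
t3 scale 5
s3 scale 4.4
t 4.1 tcp [ 0.5253 -0.2079  0.1221] tray [ 0.0093 -0.0825] yax 98.3 tilt z [ 0.002 -0.    -1.   ] w 0.0721 F [ 0.1 -0.6 -0.2] q [-0.08  0.36  0.42  1.96 -0.19  0.86  2.16]
```

View pics/s3.png

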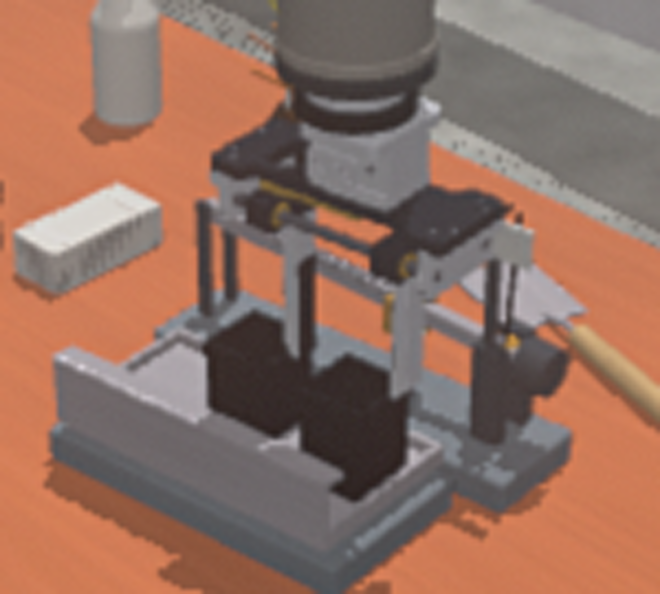

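View pics/t3.png

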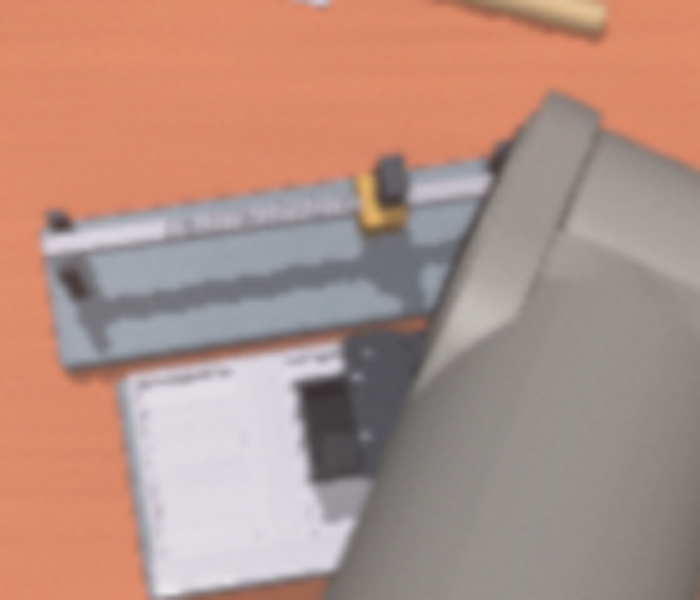

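Side view: the fingers straddle the right-hand pot, which is near (355,420). The left finger is in the gap between the two pots. Descending.

Emit:
jog_arm([
  [[0,0,20],0,72],
  [[0,0,20],0,72],
  [[0,0,20],0,72],
  [[0,0,0],0,72],
  [[0,0,0],0,45],
  [[0,0,0],0,45],
  [[0,0,0],0,45],
  [[0,0,0],0,45],
  [[0,0,0],0,45],
  [[0,0,0],0,45],
  [[0,0,-20],0,45],
  [[0,0,-20],0,45],
  [[0,0,-20],0,45],
  [[0,0,-30],0,45],
  [[0,0,-30],0,45],
  [[0,0,-30],0,45],
  [[0,0,-30],0,45],
  [[0,0,0],0,45],
  [[0,0,0],0,45],
])

```text
time: 5.68
tool_pos: [0.5252, -0.2084, 0.2422]
tcp_rot: [-0.226, 3.13, -0.001]
force: [-0.7, -0.0, -1.4]
grip_width: 0.05
```

```bash
python3 - <<'E'
from h import *
s=snap("side");crop(s,235,100,435,250,"s4",4)
to(world=(.461,-.411),z=.07)
E
```

```text
s4 scale 4
t 5.73 tcp [ 0.5245 -0.2081  0.2407] tray [ 0.0084 -0.0826] yax 98.26 tilt z [ 0.001  0.    -1.   ] w 0.0498 F [ 0.2  0.5 -0.5] q [-0.12  0.22  0.46  1.84 -0.11  1.1   2.09]
shift after turn mm [  92.1 -191.7  170.6]
```

View pics/s4.png

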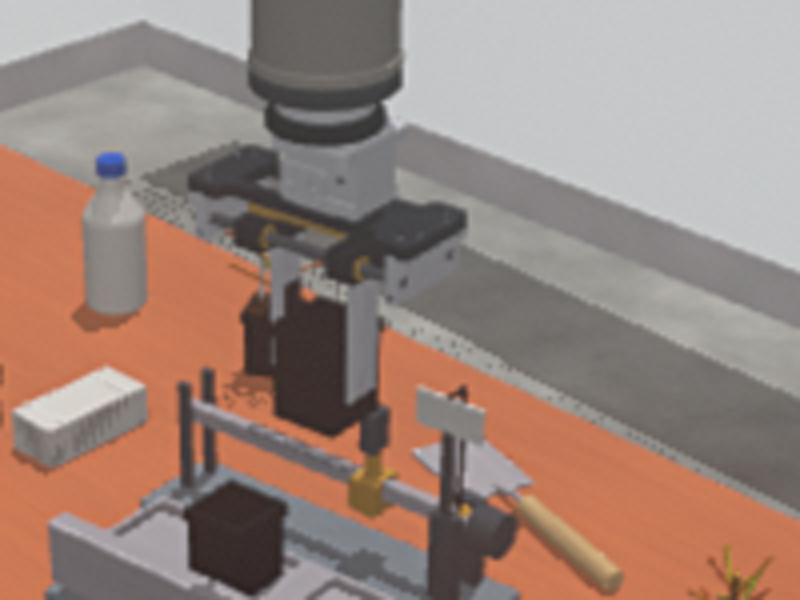

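Pot 1 is held firmly (opening 50 mm), and the side view shows it hanging straight at (330,360). Moving it to the right-hand stand.

Emit:
jog_arm([
  [[15,-32,0],0,45],
  [[15,-32,0],0,45],
  [[15,-32,0],0,45],
  [[15,-32,0],0,45],
  [[16,-32,0],0,45],
  [[16,-32,0],0,45],
  [[0,0,30],0,45],
  [[0,0,30],0,45],
  [[0,0,30],0,45],
  [[0,0,30],0,45],
  [[0,0,30],0,45],
  [[0,0,20],0,45],
  [[0,0,10],0,45],
  [[0,0,0],0,45],
  [[0,0,0],0,45],
])

```text
time: 6.98
tool_pos: [0.4605, -0.4115, 0.0603]
tcp_rot: [0.225, -3.132, -0.001]
force: [0.5, -0.7, 0.6]
grip_width: 0.0498
```

```bash
python3 - <<'E'
from h import *
s=snap("side");crop(s,300,200,460,360,"s5",3.75)
to(world=(.461,-.411),z=.03)
E
```

```text
s5 scale 3.75
t 7.03 tcp [ 0.4611 -0.4119  0.0612] tray [-0.0836 -0.2752] yax 98.23 tilt z [ 0.    -0.001 -1.   ] w 0.0499 F [0.3 0.1 0.2] q [ 0.28  0.54  0.46  1.88 -0.32  0.8   2.62]
shift after turn mm [-0.1  0.9 31.2]
```

View pics/s5.png

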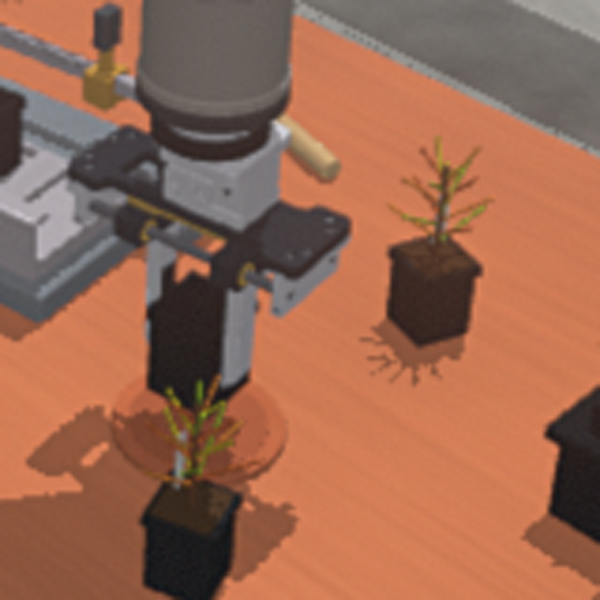

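Emit:
jog_arm([
  [[0,0,12],0,45],
  [[0,0,10],0,45],
  [[0,0,5],0,45],
  [[0,0,3],0,45],
  [[0,0,0],0,45],
  [[0,0,0],0,45],
])

```text
time: 7.53
tool_pos: [0.4609, -0.4115, 0.0304]
tcp_rot: [0.226, -3.133, -0.0]
force: [-0.1, 0.2, -0.7]
grip_width: 0.0499
```

```bash
python3 - <<'E'
from h import *
s=snap("side");crop(s,300,240,420,360,"s6",5)
st()
E
```

```text
s6 scale 5
t 7.58 tcp [ 0.461  -0.4115  0.0305] tray [-0.0836 -0.2748] yax 98.25 tilt z [ 0. -0. -1.] w 0.0498 F [-0.2  0.5 -0.1] q [ 0.3   0.58  0.43  1.89 -0.34  0.75  2.64]
```

View pics/s6.png

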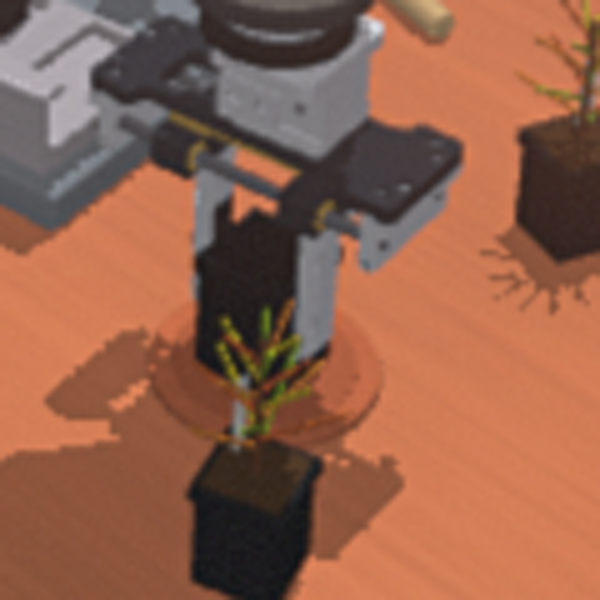

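Emit:
jog_arm([
  [[0,0,1],0,45],
  [[0,0,1],0,45],
  [[0,0,0],0,45],
  [[0,0,0],0,45],
])

```text
time: 7.92
tool_pos: [0.4611, -0.4116, 0.0295]
tcp_rot: [-0.226, 3.133, -0.0]
force: [-4.6, 4.8, 17.8]
grip_width: 0.0497
```

Contact at 18 N. Releasing and lifting.

Emit:
jog_arm([
  [[0,0,-1],0,45],
  [[0,0,0],0,70],
  [[0,0,0],0,70],
  [[0,0,0],0,70],
  [[0,0,0],0,70],
  [[0,0,-20],0,70],
  [[0,0,-30],0,70],
  [[0,0,-35],0,70],
  [[0,0,-35],0,70],
  [[0,0,-35],0,70],
  [[0,0,-35],0,70],
  [[0,0,-20],0,72],
  [[-15,35,0],0,72],
  [[-15,35,0],0,72],
  [[-15,35,0],0,72],
  [[-16,35,0],0,72],
  [[-16,35,0],0,72],
  [[-16,35,0],0,72],
  [[0,32,0],0,72],
  [[0,34,0],0,72],
])

```text
time: 9.58
tool_pos: [0.5134, -0.1232, 0.2393]
tcp_rot: [0.227, -3.133, 0.001]
force: [0.7, -0.6, 0.6]
grip_width: 0.0718
```

```bash
python3 - <<'E'
from h import *
s=snap("side");crop(s,235,190,445,350,"s7",3.75)
to(tray=(.012,0),z=.06,jaw=98.25)
E
```

```text
s7 scale 3.75
t 9.63 tcp [ 0.5128 -0.1169  0.2391] tray [0.0099 0.0093] yax 98.57 tilt z [-0.001  0.002 -1.   ] w 0.0714 F [2.5 5.4 0.6] q [-0.26  0.15  0.41  1.92 -0.07  1.09  1.9 ]
turn 0.32
shift after turn mm [ -2.2  -9.7 179. ]
```

View pics/s7.png

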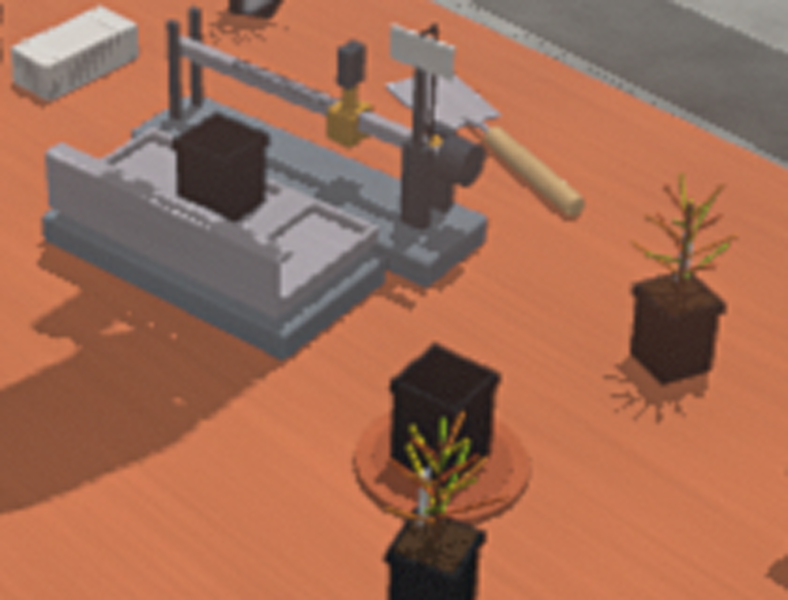

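Pot 1 stands upright on the right stand. Now the middle pot.

Emit:
jog_arm([
  [[-3,-1,0],0,72],
  [[0,0,0],0,72],
  [[0,0,0],0,72],
  [[0,0,30],0,72],
  [[0,0,30],0,72],
  [[0,0,30],0,72],
  [[0,0,30],0,72],
  [[0,0,30],0,72],
  [[0,0,20],0,72],
  [[0,0,9],0,72],
  [[0,0,0],0,72],
  [[0,0,0],0,45],
  [[0,0,0],0,45],
  [[0,0,0],0,45],
  [[0,0,0],0,45],
  [[0,0,0],0,45],
  [[0,0,0],0,45],
])

```text
time: 11.05
tool_pos: [0.5169, -0.1254, 0.061]
tcp_rot: [-0.226, 3.132, -0.0]
force: [0.0, -0.1, -0.5]
grip_width: 0.0501
```

```bash
python3 - <<'E'
from h import *
to(world=(.577,.357),z=.24,jaw=160)
s=snap("side")
t=snap("top");crop(t,95,140,225,260,"t4",5)
E
```

```text
t 11.05 tcp [ 0.5169 -0.1254  0.061 ] tray [0.0128 0.0003] yax 98.27 tilt z [ 0.001 -0.    -1.   ] w 0.0501 F [ 0.  -0.1 -0.5] q [-0.18  0.4   0.36  2.07 -0.21  0.71  2.03]
turn -61.73
shift after turn mm [-474.1  108.5 -178.5]
t4 scale 5
```

View pics/t4.png

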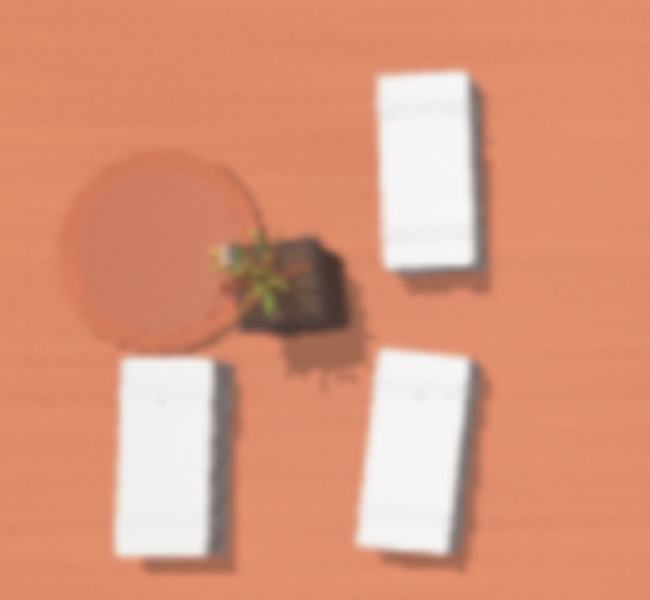

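Emit:
jog_arm([
  [[0,0,-20],0,45],
  [[0,0,-30],0,45],
  [[0,0,-30],0,45],
  [[0,0,-35],0,45],
  [[0,0,-35],0,45],
  [[0,0,-30],0,45],
  [[-10,35,0],0,45],
  [[-10,35,0],0,45],
  [[-10,35,0],0,45],
  [[-10,35,0],0,45],
  [[-10,35,0],0,45],
  [[-10,35,0],0,45],
  [[-10,35,0],0,45],
  [[-10,35,0],0,45],
  [[-10,35,0],0,45],
  [[-10,35,0],0,45],
  [[-10,35,0],0,45],
  [[-10,35,0],0,45],
  [[-10,35,0],0,45],
  [[0,14,0],0,45],
])

```text
time: 12.82
tool_pos: [0.5769, 0.3627, 0.2395]
tcp_rot: [0.233, -3.132, -0.001]
force: [-1.1, -0.5, -0.5]
grip_width: 0.0498
```

Emit:
jog_arm([
  [[0,0,0],-7,45],
  [[0,0,0],-7,45],
  [[0,0,0],-7,45],
  [[0,0,0],-7,45],
  [[0,0,0],-7,45],
  [[0,0,0],-7,45],
  [[0,0,0],-7,45],
  [[0,0,0],-7,45],
  [[0,0,0],-6,45],
  [[0,0,0],0,45],
  [[0,0,0],0,45],
])

```text
time: 13.73
tool_pos: [0.5778, 0.3568, 0.2403]
tcp_rot: [1.802, -2.572, -0.0]
force: [0.5, -0.5, -0.1]
grip_width: 0.0498
```

```bash
python3 - <<'E'
from h import *
s=snap("side");crop(s,130,80,290,240,"s8",3.75)
to(world=(.5785,.357),z=.03,jaw=160)
E
```

```text
s8 scale 3.75
t 13.78 tcp [0.5778 0.3569 0.2403] tray [0.1422 0.4689] yax 160.0 tilt z [-0. -0. -1.] w 0.0497 F [-0.3  0.1 -0.4] q [-0.63  0.41 -0.03  1.55  0.01  1.18  2.13]
turn 0.0
shift after turn mm [ -0.4  -0.7 210.3]
```

View pics/s8.png

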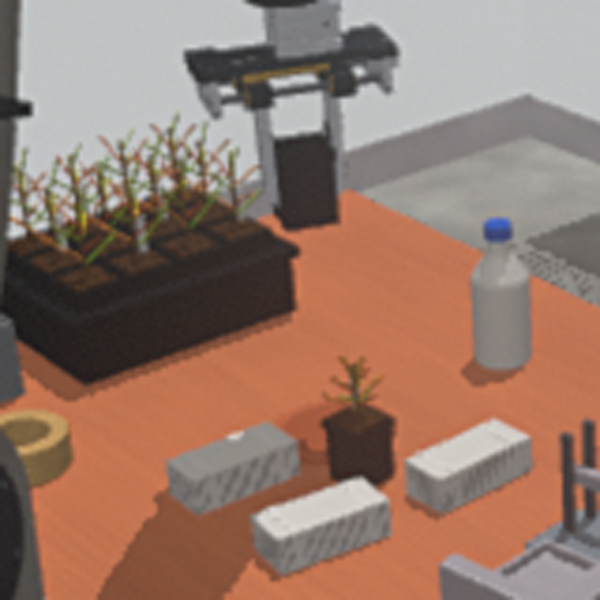

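Emit:
jog_arm([
  [[0,0,30],0,45],
  [[0,0,30],0,45],
  [[0,0,30],0,45],
  [[0,0,30],0,45],
  [[0,0,30],0,45],
  [[0,0,20],0,45],
  [[0,0,10],0,45],
  [[0,0,0],0,45],
  [[0,0,0],0,45],
])

```text
time: 14.53
tool_pos: [0.578, 0.3574, 0.061]
tcp_rot: [1.806, -2.571, 0.0]
force: [0.2, 0.3, 0.1]
grip_width: 0.0499
```

```bash
python3 - <<'E'
from h import *
s=snap("side");crop(s,150,120,290,260,"s9",4.2)
st()
E
```

```text
s9 scale 4.2
t 14.58 tcp [0.5785 0.3578 0.0618] tray [0.143  0.4696] yax 160.19 tilt z [ 0.001  0.001 -1.   ] w 0.05 F [ 0.1  0.3 -1.1] q [-0.62  0.58 -0.03  1.7   0.02  0.86  2.13]
```

View pics/s9.png

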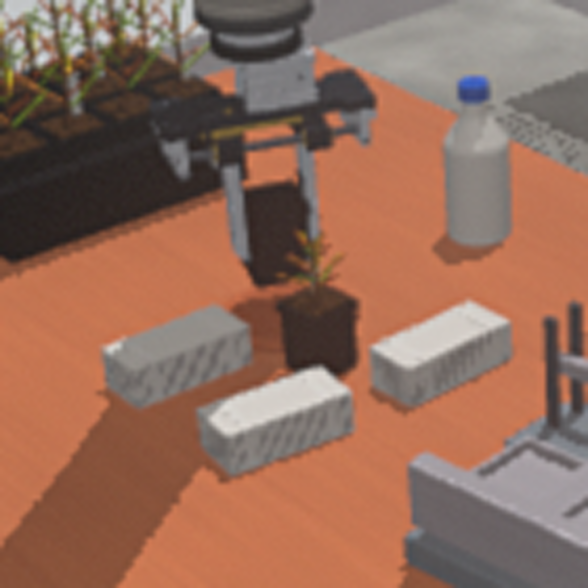

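Emit:
jog_arm([
  [[0,0,12],0,45],
  [[0,0,10],0,45],
  [[0,0,5],0,45],
  [[0,0,3],0,45],
  [[0,0,1],0,45],
  [[0,0,0],0,45],
  [[0,0,0],0,45],
])

```text
time: 15.17
tool_pos: [0.578, 0.3573, 0.0296]
tcp_rot: [-1.807, 2.569, -0.0]
force: [-0.7, 0.8, 0.2]
grip_width: 0.0499
```

Emit:
jog_arm([
  [[0,0,1],0,45],
  [[0,0,0],0,45],
  [[0,0,0],0,45],
])

```text
time: 15.42
tool_pos: [0.5779, 0.3573, 0.0286]
tcp_rot: [-1.807, 2.569, -0.0]
force: [-0.2, 0.3, -0.9]
grip_width: 0.0496
```

Emit:
jog_arm([
  [[0,0,1],0,45],
  [[0,0,0],0,45],
  [[0,0,0],0,45],
])

```text
time: 15.67
tool_pos: [0.578, 0.3574, 0.0279]
tcp_rot: [-1.807, 2.569, -0.0]
force: [-1.7, -0.9, 5.7]
grip_width: 0.0497
```

Emit:
jog_arm([
  [[0,0,0],0,68],
  [[0,0,0],0,68],
  [[0,0,0],0,68],
  [[0,0,0],0,68],
  [[0,0,-20],0,68],
  [[0,0,-30],0,68],
  [[0,0,-35],0,68],
  [[0,0,-35],0,68],
  [[0,0,-35],0,68],
  [[0,0,-35],0,68],
  [[0,0,-20],0,68],
  [[0,0,0],0,72],
  [[0,0,0],0,72],
])

```text
time: 16.75
tool_pos: [0.5782, 0.3575, 0.2385]
tcp_rot: [-1.806, 2.568, 0.0]
force: [-0.1, -0.7, -1.1]
grip_width: 0.0718
```

```bash
cat > packs.py <<'E'
from h import *
def packs(xmax=600,pr=True):
    t=snap("top");hsv=cv2.cvtColor(t["image"],cv2.COLOR_BGR2HSV);out=[]
    m=((hsv[...,1]<60)&(hsv[...,2]>160)).astype(np.uint8);m[:,xmax:]=0;m[:140]=0;m[:,:60]=0
    for c in cv2.findContours(m,0,2)[0]:
        if 400<cv2.contourArea(c)<1200:
            r=cv2.minAreaRect(c);P=np.array([ray(t,*p,.036)[:2] for p in cv2.boxPoints(r)])
            e=[P[1]-P[0],P[2]-P[1]];l=max(e,key=np.linalg.norm);a=np.degrees(np.arctan2(l[1],l[0]))%180
            if a>90:a-=180
            out.append((P.mean(0),a));print("pack",P.mean(0).round(4),"long axis deg",round(a,1),"size",np.linalg.norm(e[0]).round(4),np.linalg.norm(e[1]).round(4))
    return t,out
E
python3 - <<'E'
from packs import *
t,p=packs(235);s=snap("side");crop(s,150,120,290,260,"s10",4.2);crop(t,95,140,225,260,"t5",4);st()
E
```

```text
pack [0.454  0.3314] long axis deg -0.6 size 0.1082 0.049
pack [0.4554 0.1904] long axis deg -6.1 size 0.1121 0.0534
pack [0.6155 0.185 ] long axis deg 2.6 size 0.0533 0.1126
s10 scale 4.2
t5 scale 4
t 16.85 tcp [0.5773 0.357  0.2362] tray [0.1418 0.469 ] yax 160.26 tilt z [-0.001 -0.001 -1.   ] w 0.0718 F [-0.1 -0.4 -0.8] q [-0.63  0.41 -0.03  1.56  0.01  1.18  2.14]
```

View pics/s10.png

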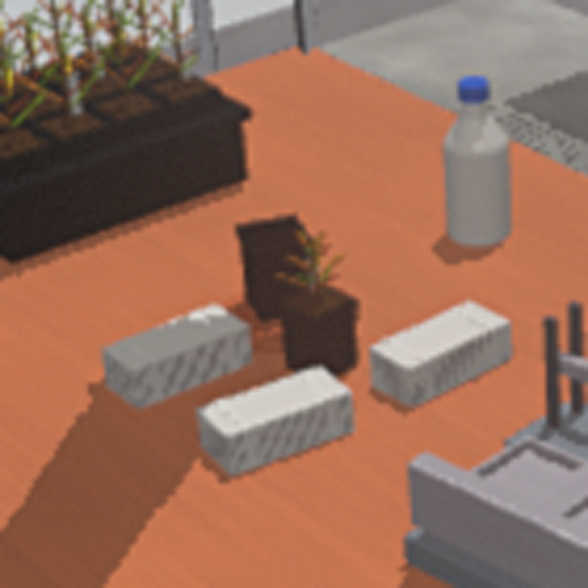

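View pics/t5.png

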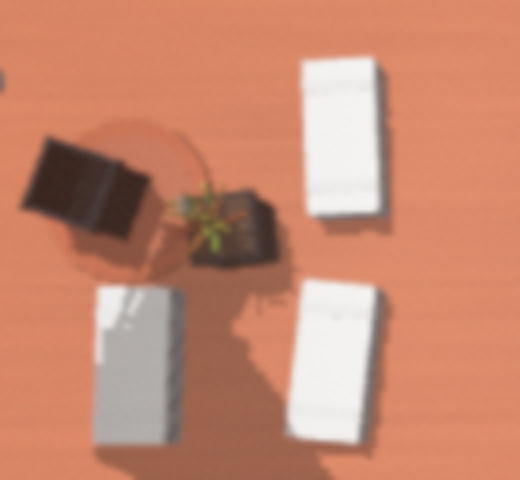

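Pot 2 stands on the left stand, on the side away from the seedling, and all three packs are undisturbed. Next is the pack at (0.4555, 0.191).

```bash
python3 - <<'E'
from h import *
to(world=(.4555,.191),z=.10,jaw=83.7)
E
```

```text
t 16.85 tcp [0.5773 0.357  0.2362] tray [0.1418 0.469 ] yax 160.26 tilt z [-0.001 -0.001 -1.   ] w 0.0718 F [-0.1 -0.4 -0.8] q [-0.63  0.41 -0.03  1.56  0.01  1.18  2.14]
turn 76.56
shift after turn mm [ 102.7 -178.5  136.2]
```

Emit:
jog_arm([
  [[0,0,0],7,72],
  [[0,0,0],7,72],
  [[0,0,0],7,72],
  [[0,0,0],7,72],
  [[0,0,0],7,72],
  [[0,0,0],7,72],
  [[0,0,0],7,72],
  [[0,0,0],7,72],
  [[0,0,0],7,72],
  [[0,0,0],7,72],
  [[0,0,0],6.4,72],
  [[17,-30,0],0,72],
  [[17,-30,0],0,72],
  [[17,-30,0],0,72],
  [[17,-30,0],0,72],
  [[17,-30,0],0,72],
  [[17,-28,0],0,72],
  [[0,0,0],0,72],
  [[0,0,0],0,72],
  [[0,0,0],0,72],
])

```text
time: 18.52
tool_pos: [0.4572, 0.1915, 0.2369]
tcp_rot: [-0.168, -3.137, 0.001]
force: [-0.2, 0.7, -0.4]
grip_width: 0.072
```

```bash
python3 - <<'E'
from packs import *
to(world=(.4555,.191),z=.01,jaw=83.7)
s=snap("side");crop(s,150,100,290,260,"s11",3.7)
E
```

```text
t 18.52 tcp [0.4572 0.1915 0.2369] tray [-0.0008  0.3225] yax 83.86 tilt z [-0.001 -0.    -1.   ] w 0.072 F [-0.2  0.7 -0.4] q [-0.77  0.1   0.26  1.97 -0.03  1.08  0.97]
turn 0.16
shift after turn mm [  1.6  -0.6 226.9]
s11 scale 3.7
```

View pics/s11.png

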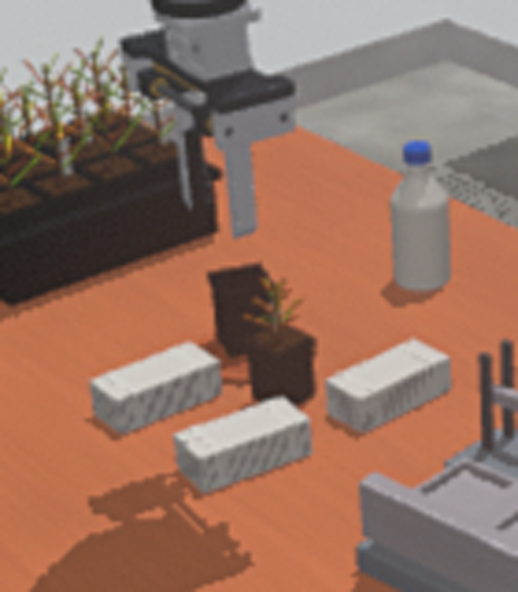

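Emit:
jog_arm([
  [[1,0,35],0,72],
  [[0,0,35],0,72],
  [[0,0,35],0,72],
  [[0,0,30],0,72],
  [[0,0,30],0,72],
  [[0,0,30],0,72],
  [[0,0,20],0,72],
  [[0,0,10],0,72],
  [[0,0,0],0,72],
  [[0,0,0],0,72],
  [[0,0,0],0,45],
  [[0,0,0],0,45],
  [[0,0,0],0,45],
  [[0,0,0],0,45],
  [[0,0,0],0,45],
  [[0,0,0],0,45],
])

```text
time: 19.9
tool_pos: [0.4568, 0.1917, 0.0133]
tcp_rot: [0.168, 3.136, 0.002]
force: [-2.3, -0.0, 9.0]
grip_width: 0.0498
```

```bash
python3 - <<'E'
from packs import *
st()
E
```

```text
t 19.9 tcp [0.4568 0.1917 0.0133] tray [-0.0012  0.3228] yax 83.86 tilt z [ 0.001  0.001 -1.   ] w 0.0498 F [-2.3 -0.   9. ] q [-0.7   0.42  0.21  2.16 -0.16  0.57  1.09]
```

Emit:
jog_arm([
  [[0,0,-15],0,45],
  [[0,0,-25],0,45],
  [[0,0,-35],0,45],
  [[0,0,-35],0,45],
  [[0,0,-35],0,45],
  [[0,0,0],-7,45],
  [[0,0,0],-7.4,45],
  [[0,0,0],0,45],
  [[0,0,0],0,45],
])

```text
time: 20.65
tool_pos: [0.4562, 0.1912, 0.1576]
tcp_rot: [0.213, -3.134, -0.0]
force: [-1.0, -0.4, -0.7]
grip_width: 0.0497
```

```bash
python3 - <<'E'
from packs import *
to(tray=(.017,.084),z=.16,jaw=98.25)
s=snap("side");crop(s,150,100,310,260,"s12",3.7)
E
```

```text
t 20.65 tcp [0.4562 0.1912 0.1576] tray [-0.0019  0.3224] yax 97.78 tilt z [-0.  0. -1.] w 0.0497 F [-1.  -0.4 -0.7] q [-0.74  0.19  0.24  2.06 -0.06  0.9   1.24]
turn -0.47
shift after turn mm [ -18.9 -238.4   -2.4]
s12 scale 3.7
```

View pics/s12.png

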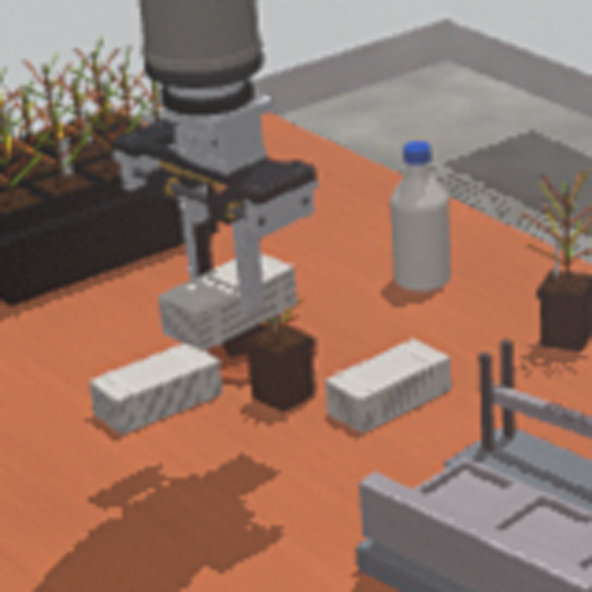

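The pack is held level. Moving it over bay 3.

Emit:
jog_arm([
  [[-3,-30,0],-0.3,45],
  [[-3,-30,0],0,45],
  [[-3,-30,0],0,45],
  [[-3,-30,0],0,45],
  [[-3,-30,0],0,45],
  [[-3,-30,0],0,45],
  [[-1,-30,0],0,45],
  [[0,-28,0],0,45],
  [[0,0,0],0,45],
  [[0,0,0],0,45],
  [[0,0,0],0,45],
  [[0,0,0],0,45],
])

```text
time: 21.7
tool_pos: [0.5092, -0.0405, 0.1572]
tcp_rot: [0.227, -3.133, -0.0]
force: [-0.4, 0.1, -1.4]
grip_width: 0.0499
```

```bash
python3 - <<'E'
from packs import *
to(tray=(.017,.084),z=.07,jaw=98.25)
s=snap("side");crop(s,220,130,390,290,"s13",3.7)
E
```

```text
t 21.7 tcp [ 0.5092 -0.0405  0.1572] tray [0.0173 0.0855] yax 98.3 tilt z [-0.001  0.    -1.   ] w 0.0499 F [-0.4  0.1 -1.4] q [-0.39  0.22  0.39  2.04 -0.11  0.9   1.78]
turn 0.05
shift after turn mm [ 0.3 -1.5 87.2]
s13 scale 3.7
```

View pics/s13.png

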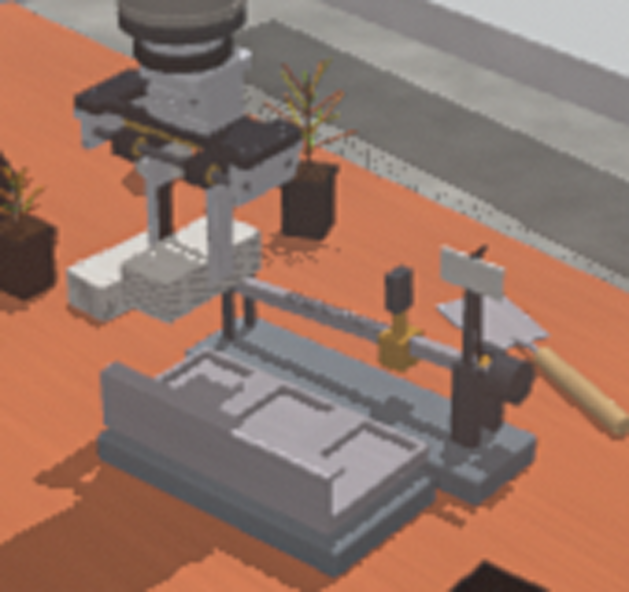

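Emit:
jog_arm([
  [[0,-1,25],0,45],
  [[0,0,25],0,45],
  [[0,0,20],0,45],
  [[0,0,8],0,45],
  [[0,0,0],0,45],
  [[0,0,0],0,45],
  [[0,0,0],0,45],
])

```text
time: 22.33
tool_pos: [0.5103, -0.0422, 0.0806]
tcp_rot: [-0.228, 3.132, 0.0]
force: [0.0, 0.6, -1.3]
grip_width: 0.0497
```

```bash
python3 - <<'E'
from packs import *
to(tray=(.017,.084),z=.07,jaw=98.25)
s=snap("side");crop(s,225,170,345,270,"s14",6);t=snap("top");crop(t,220,140,350,240,"t14",5)
E
```

```text
t 22.33 tcp [ 0.5103 -0.0422  0.0806] tray [0.0182 0.0836] yax 98.32 tilt z [ 0.001  0.    -1.   ] w 0.0497 F [ 0.   0.6 -1.3] q [-0.35  0.34  0.36  2.1  -0.18  0.73  1.84]
turn 0.07
shift after turn mm [ 1.2  0.4 10.6]
s14 scale 6
t14 scale 5
```

View pics/s14.png

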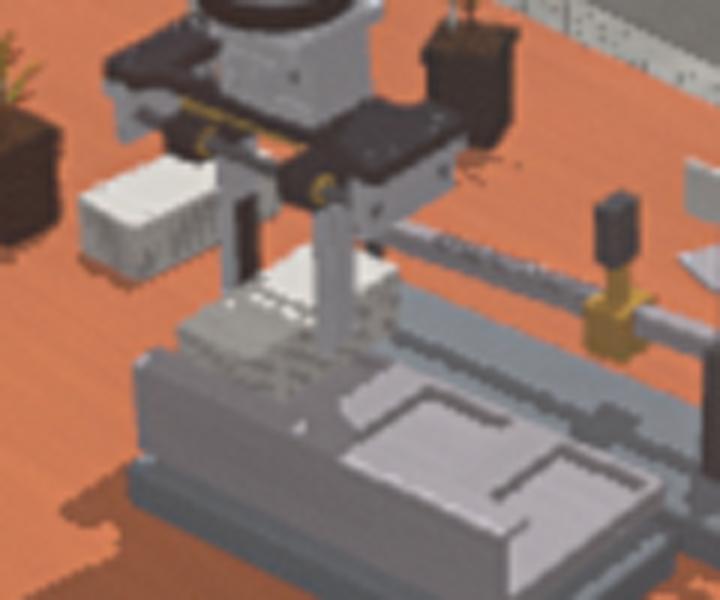

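View pics/t14.png

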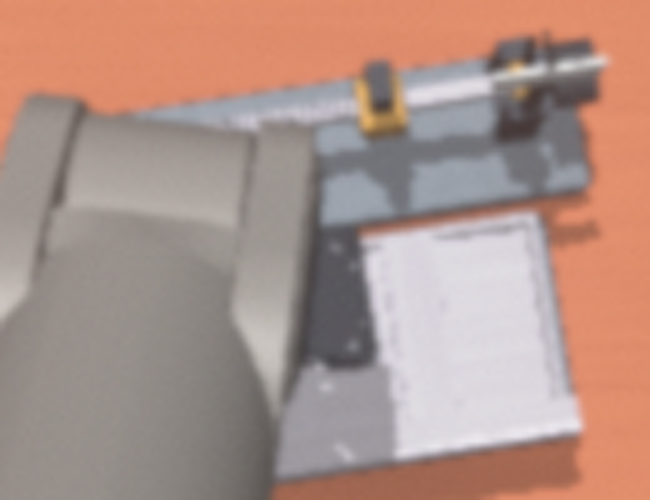

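Emit:
jog_arm([
  [[0,0,8],0,45],
  [[0,0,5],0,45],
  [[0,0,0],0,45],
  [[0,0,0],0,45],
])

```text
time: 22.77
tool_pos: [0.5092, -0.0425, 0.0661]
tcp_rot: [0.228, -3.132, 0.0]
force: [0.6, -0.6, -2.2]
grip_width: 0.0497
```

Emit:
jog_arm([
  [[0,0,2],0,45],
  [[0,0,0],0,45],
  [[0,0,0],0,45],
])

```text
time: 23.02
tool_pos: [0.5095, -0.0425, 0.0644]
tcp_rot: [0.228, -3.133, 0.0]
force: [-0.9, 0.5, -1.3]
grip_width: 0.0498
```

Emit:
jog_arm([
  [[0,0,2],0,45],
  [[0,0,0],0,45],
  [[0,0,0],0,45],
])

```text
time: 23.27
tool_pos: [0.5095, -0.0424, 0.0624]
tcp_rot: [0.228, -3.133, 0.0]
force: [-0.3, -0.5, -1.3]
grip_width: 0.0493
```

```bash
python3 - <<'E'
from packs import *
st()
s=snap("side");crop(s,225,170,345,270,"s15",6)
E
```

```text
t 23.27 tcp [ 0.5095 -0.0424  0.0624] tray [0.0174 0.0835] yax 98.32 tilt z [-0. -0. -1.] w 0.0493 F [-0.3 -0.5 -1.3] q [-0.34  0.36  0.35  2.11 -0.19  0.7   1.86]
s15 scale 6
```

View pics/s15.png

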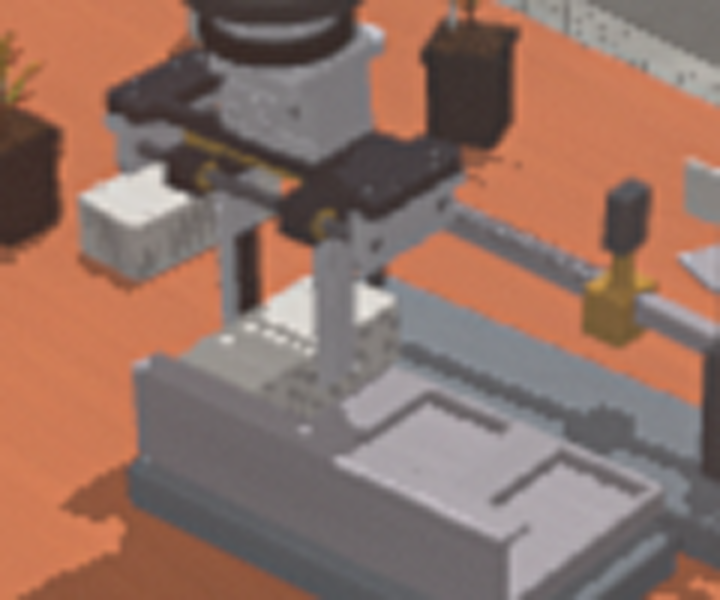

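Contact made: the tray sank and the beam tipped. Opening so that the lip end drops.

Emit:
jog_arm([
  [[0,0,0],0,58],
  [[0,0,0],0,58],
  [[0,0,0],0,58],
  [[0,0,0],0,58],
  [[0,0,0],0,58],
])

```text
time: 23.73
tool_pos: [0.5096, -0.0424, 0.0625]
tcp_rot: [-0.228, 3.133, -0.0]
force: [-0.3, -0.7, 0.0]
grip_width: 0.0581
```

```bash
python3 - <<'E'
from packs import *
st()
s=snap("side");crop(s,225,170,345,270,"s16",6)
E
```

```text
t 23.73 tcp [ 0.5096 -0.0424  0.0625] tray [0.0174 0.0835] yax 98.32 tilt z [ 0. -0. -1.] w 0.0581 F [-0.3 -0.7  0. ] q [-0.34  0.36  0.35  2.11 -0.19  0.7   1.86]
s16 scale 6
```

View pics/s16.png

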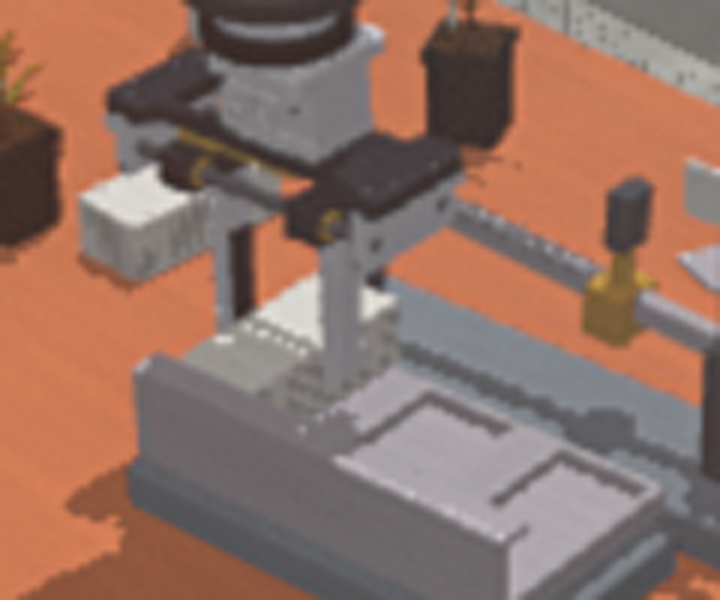

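```bash
cat > pv.py <<'E'
from packs import *
def corners(cx,cy,zb,pitch,L=.11,W=.05,H=.036):
    # pitch: rot about bottom +x edge, -x end down (rad) ; cx flat centre
    out=[]
    for sx in(-1,1):
        for sy in(-1,1):
            for h in(0,H):
                dx=(sx-1)*L/2; x=cx+L/2+dx*np.cos(pitch)-h*np.sin(pitch); z=zb+dx*np.sin(pitch)+h*np.cos(pitch)
                out.append(np.array([*t2w((x,cy+sy*W/2)),z]))
    return np.array(out)
def overlay(d,hyps,x0,y0,x1,y1,name,s):
    im=cv2.resize(d["image"][y0:y1,x0:x1],None,fx=s,fy=s,interpolation=cv2.INTER_CUBIC)
    for C,col in hyps:
        P=[((proj(d,c)-[x0,y0]+.5)*s).astype(int) for c in C]
        for i in range(8):
            for b in(1,2,4):
                j=i^b
                if j>i: cv2.line(im,tuple(map(int,P[i])),tuple(map(int,P[j])),col,1)
    cv2.imwrite(f"pics/{name}.png",im)
E
python3 - <<'E'
from pv import *
s=snap("side")
overlay(s,[(corners(.0155,.084,.048,0),(0,0,255)),(corners(.0155,.084,.048,.075),(0,255,0))],225,190,325,265,"o1",8)
E
```

```text
(no output)
```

View pics/o1.png

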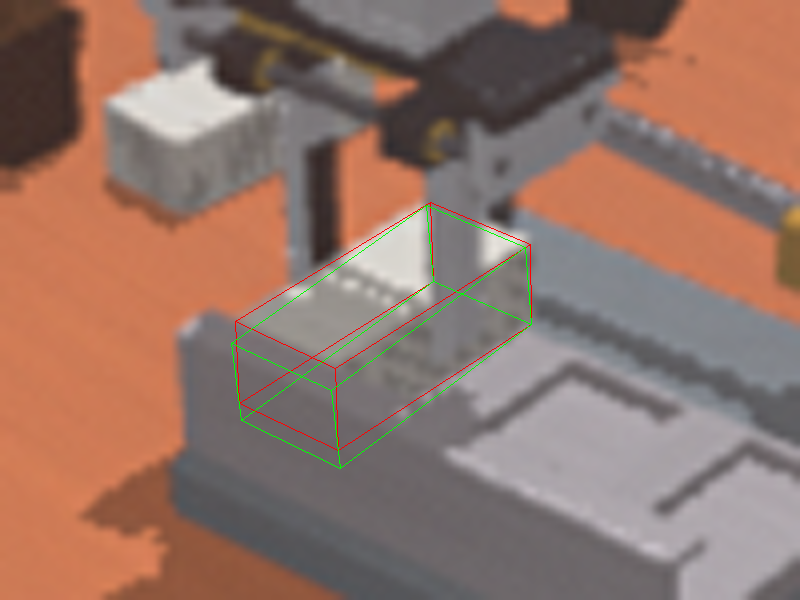

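Emit:
jog_arm([
  [[0,0,3],0,58],
  [[0,0,2],0,58],
  [[0,0,0],0,47],
  [[0,0,0],0,47],
  [[0,0,0],0,47],
  [[0,0,0],0,47],
  [[4,0,0],0,47],
  [[4,0,0],0,47],
  [[0,0,0],0,47],
  [[0,0,0],0,47],
])

```text
time: 24.67
tool_pos: [0.506, -0.043, 0.0591]
tcp_rot: [-0.228, 3.125, -0.0]
force: [17.0, 3.4, -1.2]
grip_width: 0.0497
```

```bash
python3 - <<'E'
from packs import *
st()
s=snap("side");crop(s,225,190,325,265,"s17",8)
E
```

```text
t 24.67 tcp [ 0.506  -0.043   0.0591] tray [0.0138 0.0834] yax 98.35 tilt z [ 0.009  0.    -1.   ] w 0.0497 F [17.   3.4 -1.2] q [-0.33  0.36  0.35  2.13 -0.2   0.68  1.86]
s17 scale 8
```

View pics/s17.png

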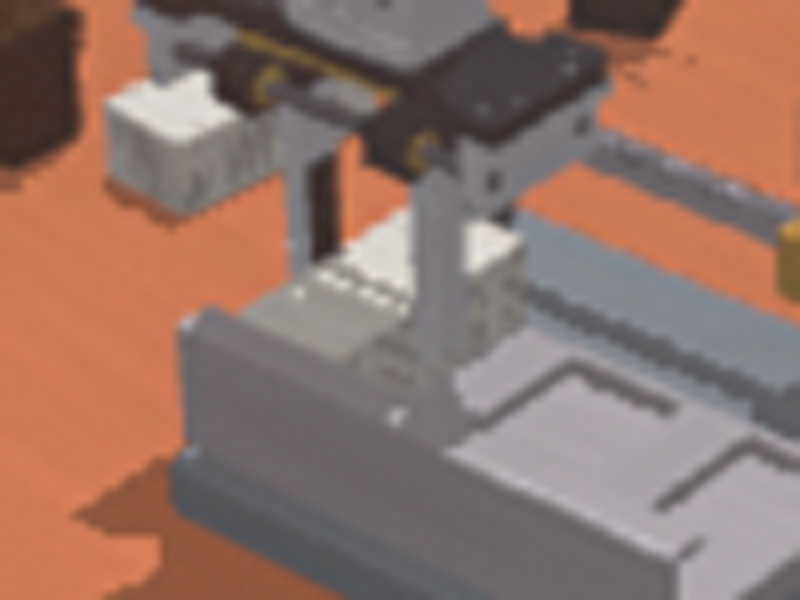

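Contact of 17 N after about 4 mm: the lip end may not have dropped. Backing off, then clearing the view to look from above.

Emit:
jog_arm([
  [[-4,0,0],0,47],
  [[-4,0,0],0,47],
  [[0,0,0],0,60],
  [[0,0,0],0,60],
  [[0,0,0],0,60],
  [[0,0,-20],0,60],
  [[0,0,-30],0,60],
  [[0,0,-40],0,60],
  [[0,0,-30],0,60],
  [[0,35,0],0,60],
  [[0,35,0],0,60],
  [[0,35,0],0,60],
  [[0,35,0],0,60],
  [[0,35,0],0,60],
  [[0,35,0],0,60],
  [[0,0,0],0,60],
  [[0,0,0],0,60],
  [[0,0,0],0,60],
])

```text
time: 26.22
tool_pos: [0.479, 0.1647, 0.1773]
tcp_rot: [0.228, -3.133, 0.001]
force: [0.7, -1.2, 0.2]
grip_width: 0.0598
```

```bash
python3 - <<'E'
from packs import *
st()
s=snap("side");crop(s,225,190,325,265,"s18",8);t=snap("top");crop(t,220,140,350,240,"t18",6)
E
```

```text
t 26.22 tcp [0.479  0.1647 0.1773] tray [0.0168 0.2929] yax 98.32 tilt z [-0.    -0.001 -1.   ] w 0.0598 F [ 0.7 -1.2  0.2] q [-0.69  0.18  0.26  2.02 -0.06  0.95  1.32]
s18 scale 8
t18 scale 6
```

View pics/s18.png

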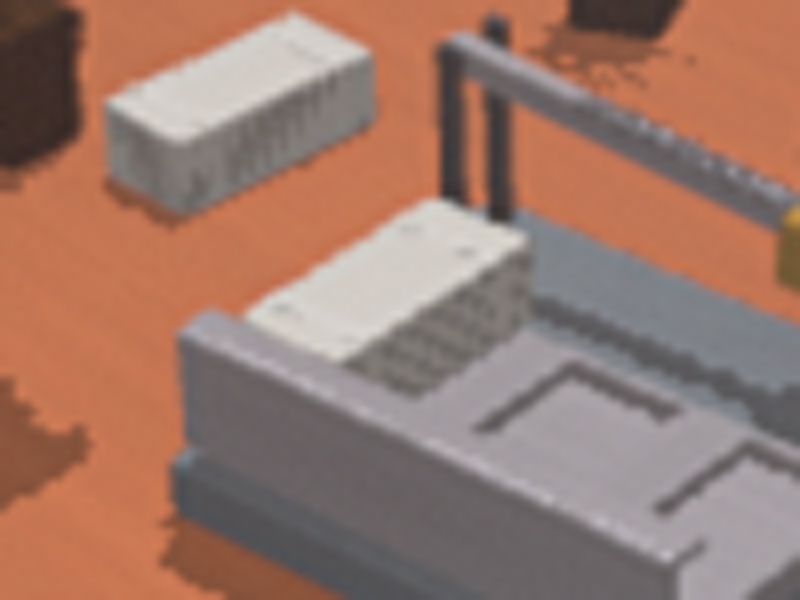

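View pics/t18.png

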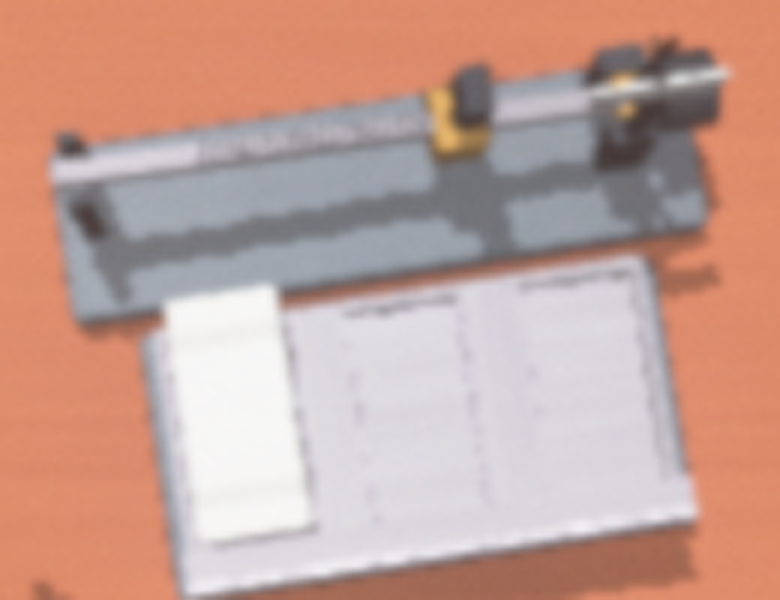

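```bash
cat > inbay.py <<'E'
from h import *
def meas(t,zt,roi,thr=228,pr=True):
    x0,y0,x1,y1=roi
    g=t["image"].min(2).astype(np.uint8)
    S=8;b=cv2.resize(g[y0:y1,x0:x1],None,fx=S,fy=S,interpolation=cv2.INTER_CUBIC)
    m=(b>thr).astype(np.uint8);m=cv2.morphologyEx(m,cv2.MORPH_OPEN,np.ones((9,9)))
    m=cv2.morphologyEx(m,cv2.MORPH_CLOSE,np.ones((15,15)))
    c=max(cv2.findContours(m,0,2)[0],key=cv2.contourArea);r=cv2.minAreaRect(c)
    B=cv2.boxPoints(r);P=np.array([((p+.5)/S-.5)+[x0,y0] for p in B])
    W=np.array([w2t(ray(t,*p,zt)) for p in P]);
    W=W[np.argsort(W[:,0])]
    print("px",P.round(1).tolist());print("tray corners",W.round(4).tolist(),"centre",W.mean(0).round(4))
    d=W[2:].mean(0)-W[:2].mean(0);print("yaw rel tray deg",np.degrees(np.arctan2(d[1],d[0])).round(2),"len",np.linalg.norm(d).round(4))
    cv2.imwrite("pics/mask.png",m*255)
E
python3 - <<'E'
from inbay import *
t=snap("top");print(t["image"][205:210,240:280].min(2)[0])
meas(t,.083,(235,180,285,240))
E
```

```text
[109 109 109 116 138 160 178 199 207 226 241 245 246 246 246 246 246 246
 246 246 246 246 246 246 246 246 245 241 222 208 217 218 218 218 218 216
 215 214 213 213]
px [[246.6, 190.2], [265.2, 187.4], [271.2, 226.9], [252.6, 229.7]]
tray corners [[-0.0372, 0.0591], [-0.0371, 0.11], [0.072, 0.059], [0.072, 0.1103]] centre [0.0174 0.0846]
yaw rel tray deg 0.04 len 0.1091
```

View pics/mask.png

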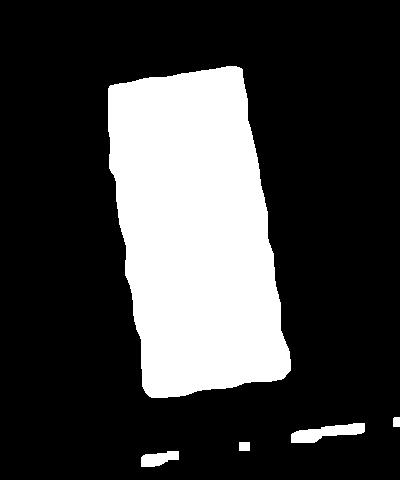

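```bash
python3 - <<'E'
from h import *
t=snap("top");s=snap("side")
def f(u,v):return (225+u/8-.5,190+v/8-.5)
for n,a,b in[("+x-y",(265.2,187.4),f(532,240)),("-x-y",(271.2,226.9),f(348,362)),("+x+y",(246.6,190.2),f(432,199)),("-x+y",(252.6,229.7),f(243,315))]:
    X=tri(t,a,s,b);print(n,w2t(X).round(4),X[2].round(4),"reproj",(proj(s,X)-b).round(1))
E
```

```text
+x-y [0.0715 0.0589] 0.0857 reproj [-0.  0.]
-x-y [-0.0358  0.0576] 0.0854 reproj [-0.4  0. ]
+x+y [0.072  0.1099] 0.0844 reproj [-0.  0.]
-x+y [-0.0362  0.109 ] 0.0854 reproj [-0.2  0. ]
```

```bash
python3 - <<'E'
from h import *
t=snap("top");s=snap("side")
g=t["image"][178:240,243:340].min(2).astype(float);g=np.clip((g-180)*255/45,0,255).astype(np.uint8)
cv2.imwrite("pics/c1.png",cv2.resize(g,None,fx=8,fy=8,interpolation=cv2.INTER_CUBIC))
g=s["image"][215:280,250:345].min(2).astype(float);g=np.clip((g-90)*255/90,0,255).astype(np.uint8)
cv2.imwrite("pics/c2.png",cv2.resize(g,None,fx=8,fy=8,interpolation=cv2.INTER_CUBIC))
E
```

```text
(no output)
```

View pics/c1.png

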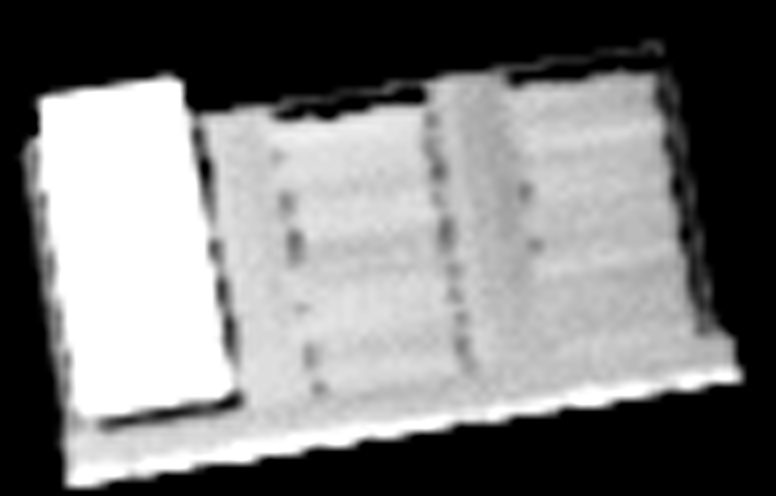

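View pics/c2.png

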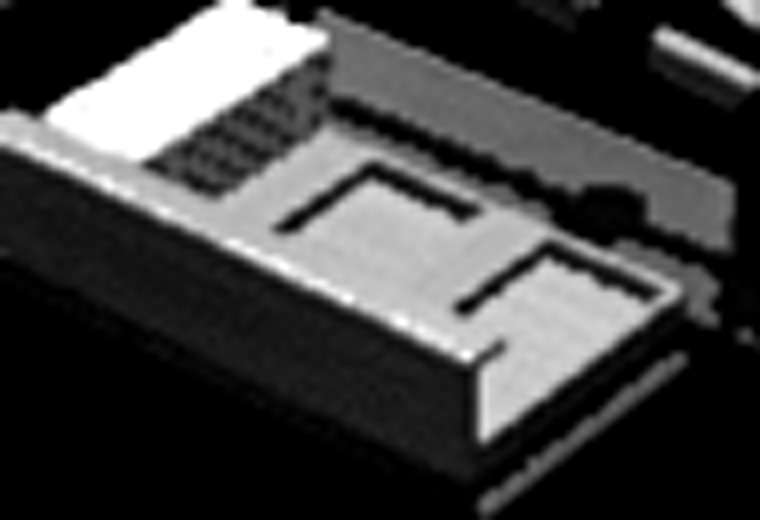

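```bash
python3 - <<'E'
from h import *
t=snap("top")
for n,pts in{"b2L":[(277,152),(287,200),(295,240),(310,355),(320,388)],"b2R":[(432,130),(446,230),(458,305),(465,350)],"b1L":[(515,90),(523,190),(535,245)],"b1R":[(657,80),(672,150),(688,225),(705,320)],"outerR":[(663,70),(690,170),(712,330)],"b2T":[(280,112),(420,90)],"b1T":[(512,76),(650,45)],
 "outL":[(28,150),(45,260),(68,420)],"strip32":[(205,130),(220,260),(232,350)]}.items():
    print(n,[w2t(ray(t,243+u/8-.5,178+v/8-.5,.046)).round(4).tolist() for u,v in pts])
E
```

```text
b2L [[0.0465, 0.0299], [0.0292, 0.029], [0.0148, 0.0284], [-0.026, 0.0295], [-0.0379, 0.0278]]
b2R [[0.0458, -0.0252], [0.0101, -0.0245], [-0.0166, -0.0245], [-0.0326, -0.0245]]
b1L [[0.0553, -0.0564], [0.0199, -0.0535], [0.0001, -0.0546]]
b1R [[0.0512, -0.1065], [0.0259, -0.1076], [-0.0012, -0.1089], [-0.0351, -0.1093]]
outerR [[0.0544, -0.1091], [0.0179, -0.1128], [-0.0389, -0.1112]]
b2T [[0.0603, 0.0267], [0.0605, -0.0233]]
b1T [[0.0604, -0.0561], [0.0638, -0.106]]
outL [[0.0606, 0.1163], [0.0213, 0.1161], [-0.0354, 0.1165]]
strip32 [[0.058, 0.0537], [0.0119, 0.0555], [-0.02, 0.0562]]
```

Bay edges re-measured on the empty bays put the tray centre about +4 mm in x and +2 mm in y from my first estimate. That left the pack sitting on the divider strip, so I'm correcting for it and regripping.

```bash
sed -i 's/O=np.array(\[.4808,-.1986\])/O=np.array([.4848,-.1964])/' h.py; python3 - <<'E'
from h import *
to(tray=(.0134,.0829),z=.0605,jaw=98.25)
E
```

```text
t 26.62 tcp [0.4793 0.1649 0.1775] tray [0.0132 0.2908] yax 98.27 tilt z [-0. -0. -1.] w 0.0603 F [-0.2  0.6 -0.8] q [-0.69  0.18  0.26  2.02 -0.06  0.95  1.32]
turn 0.02
shift after turn mm [-2.000e-01 -2.079e+02  1.170e+02]
```

Emit:
jog_arm([
  [[0,-35,0],0,60],
  [[0,-35,0],0,60],
  [[0,-35,0],0,60],
  [[0,-35,0],0,60],
  [[0,-35,0],0,60],
  [[0,-33,0],0,60],
  [[0,0,0],0,60],
  [[0,0,0],0,60],
  [[0,0,30],0,60],
  [[0,0,35],0,60],
  [[0,0,30],0,60],
  [[0,0,15],0,60],
  [[0,0,7],0,60],
  [[0,0,0],0,60],
  [[0,0,0],0,45],
  [[0,0,0],0,45],
  [[0,0,0],0,45],
  [[0,0,0],0,45],
  [[0,0,0],0,45],
])

```text
time: 28.2
tool_pos: [0.5099, -0.0402, 0.0613]
tcp_rot: [-0.228, 3.132, 0.0]
force: [1.1, 1.8, 3.4]
grip_width: 0.0497
```

Emit:
jog_arm([
  [[0,0,-2],0,45],
  [[0,0,-2],0,45],
  [[-2,0,0],0,45],
  [[0,0,0],0,45],
  [[0,0,2],0,45],
  [[0,0,1],0,45],
  [[0,0,0],0,45],
  [[0,0,0],0,58],
  [[0,0,0],0,58],
  [[0,0,0],0,58],
  [[0,0,0],0,58],
])

```text
time: 29.12
tool_pos: [0.5112, -0.0401, 0.0614]
tcp_rot: [0.228, -3.133, 0.0]
force: [-1.2, 0.9, -0.4]
grip_width: 0.0582
```

```bash
python3 - <<'E'
from h import *
st();s=snap("side");crop(s,225,190,325,265,"s19",8)
E
```

```text
t 29.12 tcp [ 0.5112 -0.0401  0.0614] tray [0.0154 0.0833] yax 98.32 tilt z [-0. -0. -1.] w 0.0582 F [-1.2  0.9 -0.4] q [-0.35  0.37  0.36  2.11 -0.2   0.7   1.86]
s19 scale 8
```

View pics/s19.png

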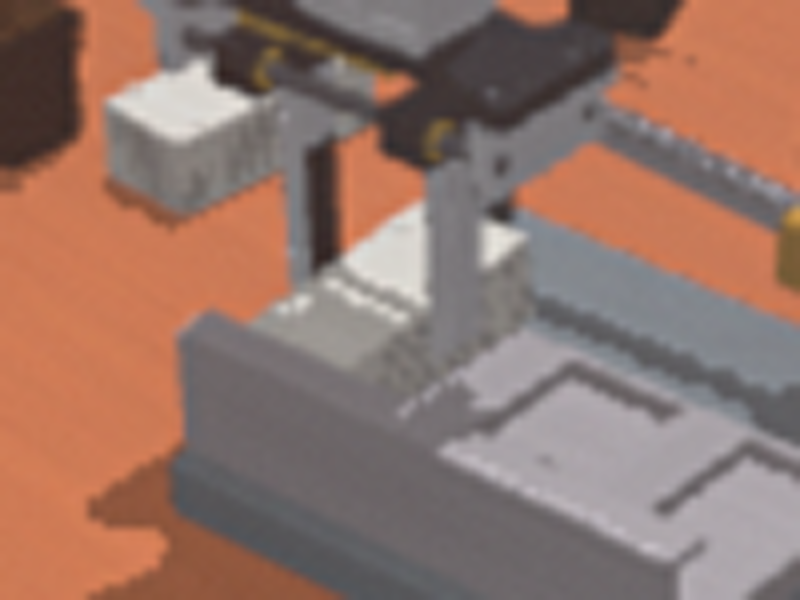

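The lip end now looks lower. Regripping and sliding it under the lip.

Emit:
jog_arm([
  [[0,0,3],0,58],
  [[0,0,0],0,58],
  [[0,0,0],0,47],
  [[0,0,0],0,47],
  [[0,0,0],0,47],
  [[0,0,0],0,47],
  [[3,0,0],0,47],
  [[3,0,0],0,47],
  [[2,0,0],0,47],
  [[0,0,0],0,47],
  [[0,0,0],0,47],
])

```text
time: 30.08
tool_pos: [0.503, -0.0413, 0.0585]
tcp_rot: [0.228, -3.133, -0.0]
force: [-1.2, -0.5, -0.3]
grip_width: 0.0495
```

Emit:
jog_arm([
  [[3,0,0],0,47],
  [[2,0,0],0,47],
  [[2,0,0],0,47],
  [[1,0,0],0,47],
  [[0,0,0],0,47],
  [[0,0,0],0,47],
])

```text
time: 30.58
tool_pos: [0.4952, -0.0425, 0.0584]
tcp_rot: [0.228, -3.133, 0.0]
force: [-0.8, -0.2, -0.6]
grip_width: 0.0499
```

```bash
python3 - <<'E'
from h import *
st();s=snap("side");crop(s,225,190,325,265,"s20",8)
E
```

```text
t 30.58 tcp [ 0.4952 -0.0425  0.0584] tray [-0.0009  0.0833] yax 98.32 tilt z [-0. -0. -1.] w 0.0499 F [-0.8 -0.2 -0.6] q [-0.35  0.35  0.36  2.14 -0.2   0.68  1.86]
s20 scale 8
```

View pics/s20.png

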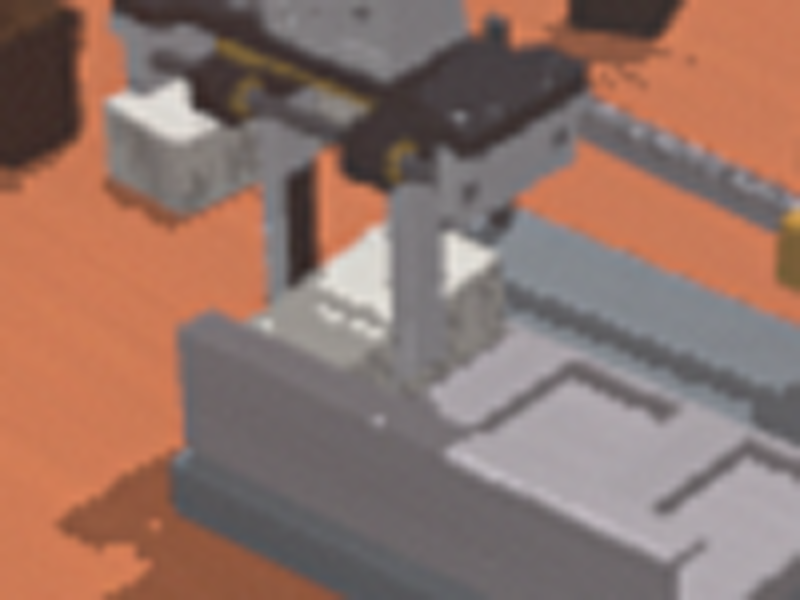

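Slid in freely. Releasing, retreating and looking.

Emit:
jog_arm([
  [[0,0,0],0,60],
  [[0,0,0],0,60],
  [[0,0,0],0,60],
  [[0,0,0],0,60],
  [[0,0,-20],0,60],
  [[0,0,-30],0,60],
  [[0,0,-40],0,60],
  [[0,0,-40],0,60],
  [[0,35,0],0,72],
  [[0,35,0],0,72],
  [[0,35,0],0,72],
  [[0,35,0],0,72],
  [[0,35,0],0,72],
  [[0,35,0],0,72],
  [[0,0,0],0,72],
  [[0,0,0],0,72],
  [[0,0,0],0,72],
])

```text
time: 32.05
tool_pos: [0.465, 0.165, 0.1884]
tcp_rot: [0.228, -3.133, 0.001]
force: [-0.1, -1.0, -0.0]
grip_width: 0.0722
```

```bash
python3 - <<'E'
from inbay import *
st();s=snap("side");crop(s,225,190,325,265,"s21",8);t=snap("top");crop(t,220,140,350,240,"t21",6)
meas(t,.078,(235,180,285,240))
E
```

```text
t 32.05 tcp [0.465  0.165  0.1884] tray [-0.0009  0.2929] yax 98.32 tilt z [-0. -0. -1.] w 0.0722 F [-0.1 -1.  -0. ] q [-0.7   0.14  0.26  2.03 -0.04  0.97  1.29]
s21 scale 8
t21 scale 6
px [[247.5, 194.8], [265.8, 192.4], [270.7, 229.5], [252.4, 231.9]]
tray corners [[-0.0477, 0.0593], [-0.0466, 0.1095], [0.0546, 0.0572], [0.0557, 0.1077]] centre [0.004  0.0834]
yaw rel tray deg -1.06 len 0.1023
```

View pics/s21.png

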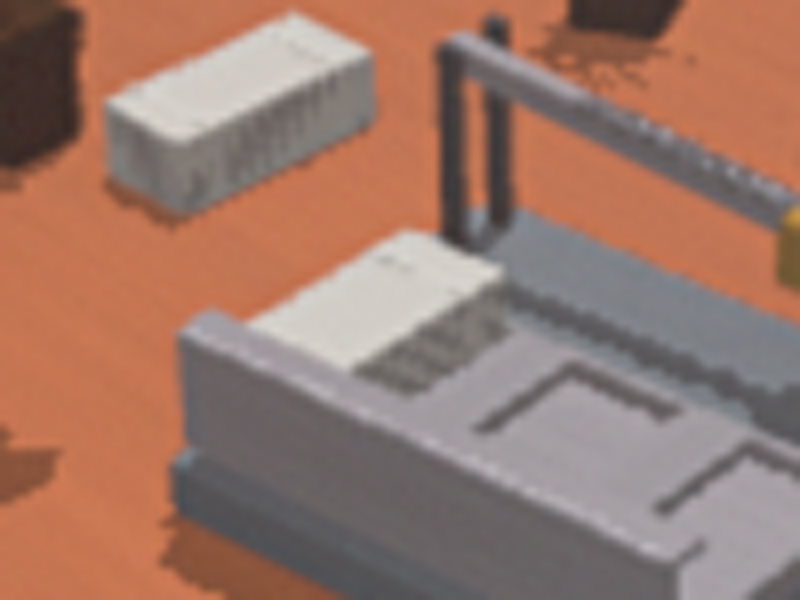

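View pics/t21.png

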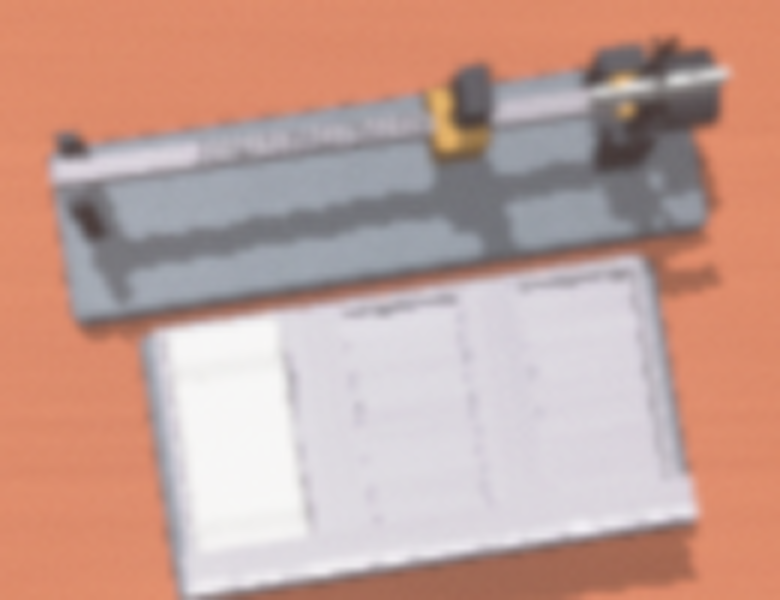

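```bash
python3 - <<'E'
from h import *
t=snap("top");s=snap("side")
def f(u,v):return (225+u/8-.5,190+v/8-.5)
for n,a,b in[("+x-y",(265.8,192.4),f(506,268)),("+x+y",(247.5,194.8),f(410,231))]:
    X=tri(t,a,s,b);print(n,w2t(X).round(4),X[2].round(4),"reproj",(proj(s,X)-b).round(1))
E
```

```text
+x-y [0.054  0.0577] 0.0794 reproj [ 0.1 -0. ]
+x+y [0.0558 0.1081] 0.0756 reproj [ 0.1 -0. ]
```

Pack 1 is seated flat: +x top corners at z ≈ 0.0775, against an expected 0.078. Next pack: re-measuring.

```bash
python3 - <<'E'
from packs import *
t,p=packs(235);crop(t,95,140,225,260,"t22",4)
to(world=p[-1][0],z=.0,jaw=90+p[-1][1])
E
```

```text
pack [0.0419 0.1028] long axis deg -23.3 size 0.1683 0.0502
pack [0.4554 0.4888] long axis deg 14.6 size 0.0397 0.1671
pack [0.6156 0.1849] long axis deg 2.6 size 0.0535 0.1129
t22 scale 4
t 32.3 tcp [0.4653 0.1645 0.1885] tray [-0.0007  0.2924] yax 98.23 tilt z [ 0. -0. -1.] w 0.0719 F [-0.3 -0.1  0.1] q [-0.7   0.14  0.26  2.03 -0.04  0.97  1.29]
turn 5.64
shift after turn mm [-151.    13.6  188.6]
```

View pics/t22.png

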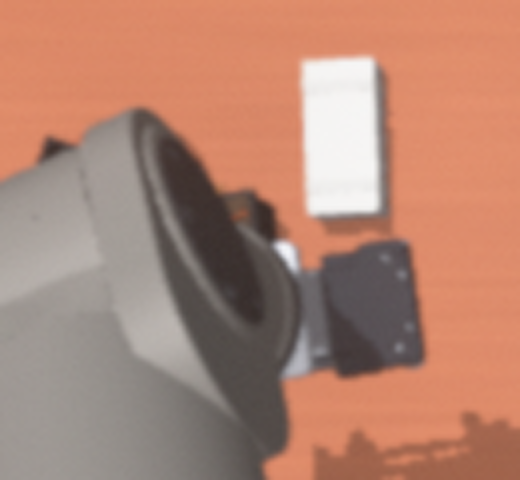

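Emit:
jog_arm([
  [[0,0,0],5.6,72],
  [[-28,2,0],0,72],
  [[-28,2,0],0,72],
  [[-28,2,0],0,72],
  [[-29,2,0],0,72],
  [[-29,3,0],0,72],
  [[-29,3,0],0,72],
  [[0,0,0],0,72],
  [[0,0,0],0,72],
  [[0,0,30],0,72],
  [[0,0,30],0,72],
  [[0,0,30],0,72],
  [[0,0,0],0,72],
  [[0,0,0],0,72],
])

```text
time: 33.47
tool_pos: [0.634, 0.1868, 0.0981]
tcp_rot: [0.074, -3.138, 0.002]
force: [0.4, 0.2, 0.7]
grip_width: 0.0718
```

```bash
python3 - <<'E'
from h import *
to(world=(.6356,.1858),z=.012,jaw=92.6)
s=snap("side");crop(s,170,110,300,230,"s23",5)
E
```

```text
t 33.47 tcp [0.634  0.1868 0.0981] tray [0.1694 0.2903] yax 92.69 tilt z [-0.002 -0.001 -1.   ] w 0.0718 F [0.4 0.2 0.7] q [-0.58  0.52  0.27  1.74 -0.17  0.91  1.38]
turn 0.09
shift after turn mm [-1.8 -1.  86.1]
s23 scale 5
```

View pics/s23.png

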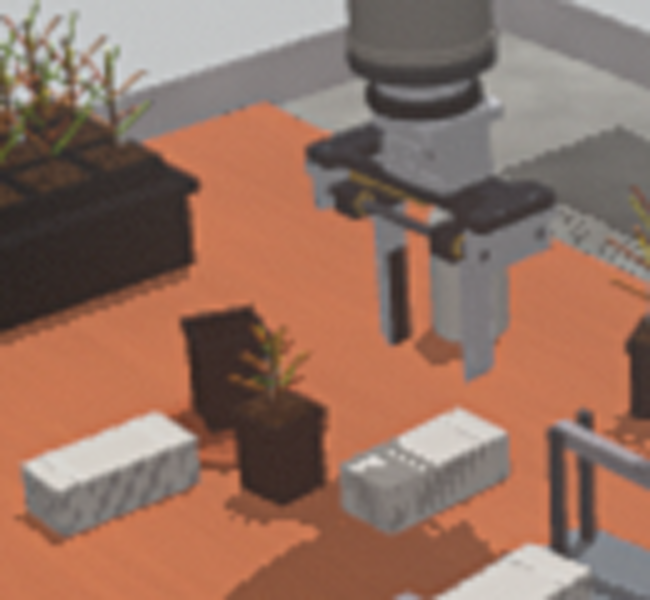

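Emit:
jog_arm([
  [[0,-1,30],0,72],
  [[0,0,25],0,72],
  [[0,0,20],0,72],
  [[0,0,10],0,72],
  [[0,0,0],0,72],
  [[0,0,0],0,72],
  [[0,0,0],0,45],
  [[0,0,0],0,45],
  [[0,0,0],0,45],
  [[0,0,0],0,45],
  [[0,0,0],0,45],
  [[0,0,0],0,45],
])

```text
time: 34.52
tool_pos: [0.6357, 0.1866, 0.0144]
tcp_rot: [-0.075, 3.14, 0.001]
force: [-2.0, 0.1, 8.2]
grip_width: 0.0497
```

```bash
python3 - <<'E'
from h import *
st()
s=snap("side");crop(s,170,110,300,230,"s24",5)
E
```

```text
t 34.52 tcp [0.6357 0.1866 0.0144] tray [0.1711 0.2899] yax 92.72 tilt z [ 0.001  0.001 -1.   ] w 0.0497 F [-2.   0.1  8.2] q [-0.56  0.63  0.24  1.78 -0.2   0.76  1.4 ]
s24 scale 5
```

View pics/s24.png

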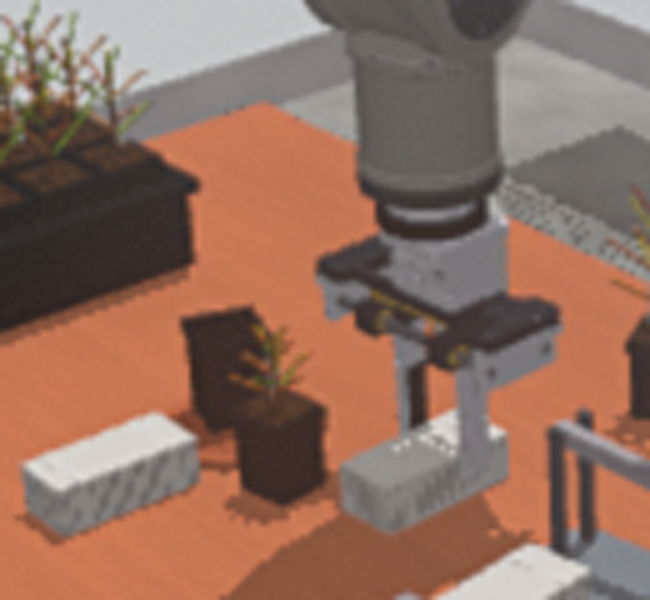

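Emit:
jog_arm([
  [[0,0,-10],0,45],
  [[0,0,-20],0,45],
  [[0,0,-30],0,45],
  [[0,0,-35],0,45],
  [[0,0,-35],0,45],
  [[0,0,-30],0,45],
  [[0,0,0],-5.6,45],
  [[0,0,0],0,45],
  [[0,0,0],0,45],
])

```text
time: 35.32
tool_pos: [0.6349, 0.1863, 0.1736]
tcp_rot: [0.224, -3.133, -0.0]
force: [0.2, 0.0, -1.3]
grip_width: 0.0497
```

```bash
python3 - <<'E'
from h import *
to(tray=(.036,-.0007),jaw=98.28)
s=snap("side");crop(s,170,80,300,200,"s25",5)
E
```

```text
t 35.32 tcp [0.6349 0.1863 0.1736] tray [0.1702 0.2896] yax 98.18 tilt z [-0.  0. -1.] w 0.0497 F [ 0.2  0.  -1.3] q [-0.58  0.44  0.27  1.68 -0.13  1.04  1.44]
turn -0.1
shift after turn mm [ 134.4 -290.3   -0. ]
s25 scale 5
```

View pics/s25.png

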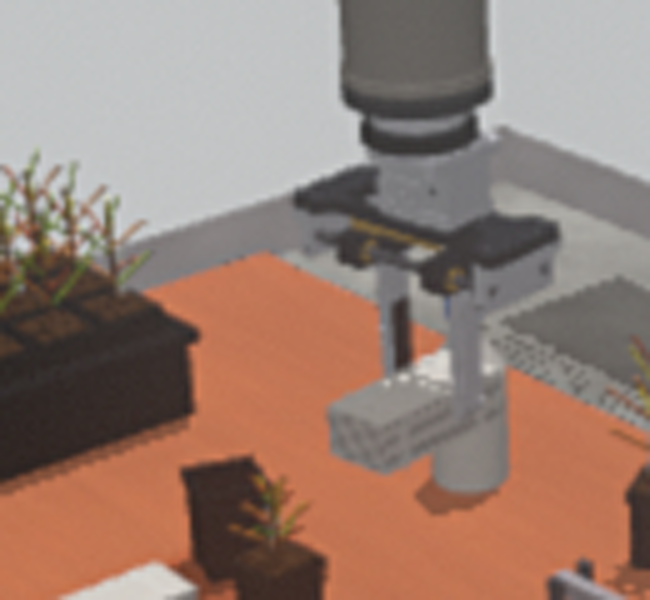

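Emit:
jog_arm([
  [[27,0,-10],-0.1,45],
  [[27,0,0],0,45],
  [[27,0,0],0,45],
  [[27,0,0],0,45],
  [[26,0,0],0,45],
  [[0,-30,0],0,45],
  [[0,-30,0],0,45],
  [[0,-30,0],0,45],
  [[0,-30,0],0,45],
  [[0,-30,0],0,45],
  [[0,-30,0],0,45],
  [[0,-30,0],0,45],
  [[0,-30,0],0,45],
  [[0,-30,0],0,45],
  [[0,-20,0],0,45],
  [[0,0,0],0,45],
  [[0,0,0],0,45],
  [[0,0,0],0,45],
  [[0,0,0],0,45],
])

```text
time: 36.95
tool_pos: [0.5448, -0.1188, 0.183]
tcp_rot: [0.231, -3.132, -0.001]
force: [0.8, 0.3, -1.6]
grip_width: 0.0501
```

```bash
python3 - <<'E'
from h import *
to(tray=(.036,-.0007),z=.064,jaw=98.28)
s=snap("side");crop(s,240,130,380,260,"s26",4.5)
E
```

```text
t 36.95 tcp [ 0.5448 -0.1188  0.183 ] tray [0.0373 0.0006] yax 98.45 tilt z [-0.001  0.    -1.   ] w 0.0501 F [ 0.8  0.3 -1.6] q [-0.26  0.27  0.43  1.91 -0.13  0.98  1.95]
turn 0.17
shift after turn mm [  1.2  -1.4 119. ]
s26 scale 4.5
```

View pics/s26.png

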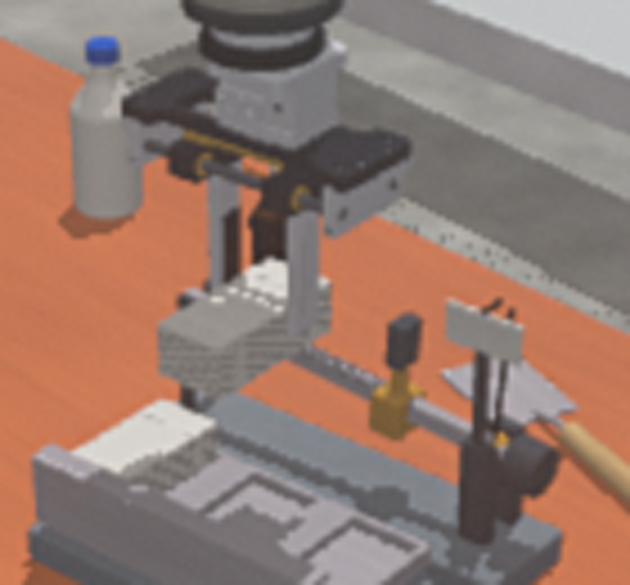

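Emit:
jog_arm([
  [[0,0,30],0,45],
  [[0,0,30],0,45],
  [[0,0,25],0,45],
  [[0,0,15],0,45],
  [[0,0,10],0,45],
  [[0,0,0],0,45],
  [[0,0,0],0,45],
  [[0,0,0],0,45],
])

```text
time: 37.67
tool_pos: [0.5458, -0.1199, 0.0746]
tcp_rot: [-0.231, 3.132, -0.0]
force: [0.1, 0.6, -1.0]
grip_width: 0.0497
```

```bash
python3 - <<'E'
from h import *
to(tray=(.036,-.0007),z=.064,jaw=98.28)
E
```

```text
t 37.67 tcp [ 0.5458 -0.1199  0.0746] tray [ 0.0382 -0.0006] yax 98.43 tilt z [ 0.001 -0.    -1.   ] w 0.0497 F [ 0.1  0.6 -1. ] q [-0.21  0.42  0.38  2.   -0.22  0.76  2.03]
turn 0.15
shift after turn mm [ 2.2 -0.1 10.6]
```

Emit:
jog_arm([
  [[2,0,4],0.15,45],
  [[0,0,3],0,45],
  [[0,0,2],0,45],
  [[0,0,0],0,45],
  [[0,0,0],0,45],
  [[0,0,0],0,45],
])

```text
time: 38.17
tool_pos: [0.5432, -0.1204, 0.0646]
tcp_rot: [-0.226, 3.133, -0.0]
force: [-0.4, -0.2, -2.4]
grip_width: 0.0495
```

```bash
python3 - <<'E'
from h import *
to(tray=(.036,-.0007),z=.064,jaw=98.28)
s=snap("side");crop(s,245,190,345,265,"s27",8)
E
```

```text
t 38.17 tcp [ 0.5432 -0.1204  0.0646] tray [ 0.0355 -0.0007] yax 98.26 tilt z [ 0. -0. -1.] w 0.0495 F [-0.4 -0.2 -2.4] q [-0.2   0.43  0.38  2.01 -0.23  0.74  2.03]
turn -0.02
shift after turn mm [-0.5 -0.   0.6]
s27 scale 8
```

View pics/s27.png

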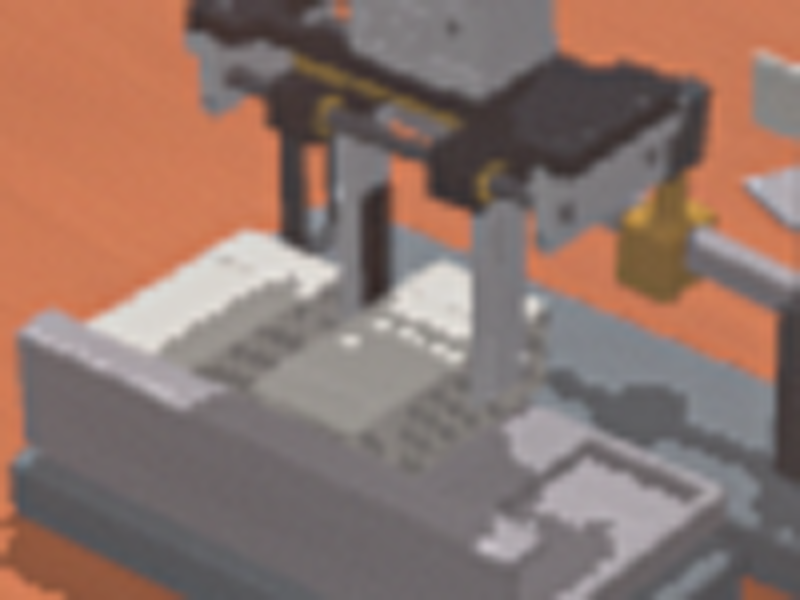

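Emit:
jog_arm([
  [[0,0,1.5],0,45],
  [[0,0,0],0,45],
  [[0,0,0],0,58],
  [[0,0,0],0,58],
  [[0,0,0],0,58],
  [[0,0,0],0,58],
  [[0,0,4],0,58],
  [[0,0,0],0,58],
  [[0,0,0],0,58],
])

```text
time: 38.97
tool_pos: [0.5429, -0.1203, 0.0587]
tcp_rot: [0.226, -3.133, 0.0]
force: [1.4, -0.1, 0.9]
grip_width: 0.0581
```

```bash
python3 - <<'E'
from h import *
st()
s=snap("side");crop(s,245,190,345,265,"s28",8)
E
```

```text
t 38.97 tcp [ 0.5429 -0.1203  0.0587] tray [ 0.0352 -0.0006] yax 98.27 tilt z [-0.001 -0.    -1.   ] w 0.0581 F [ 1.4 -0.1  0.9] q [-0.2   0.44  0.38  2.01 -0.23  0.73  2.04]
s28 scale 8
```

View pics/s28.png

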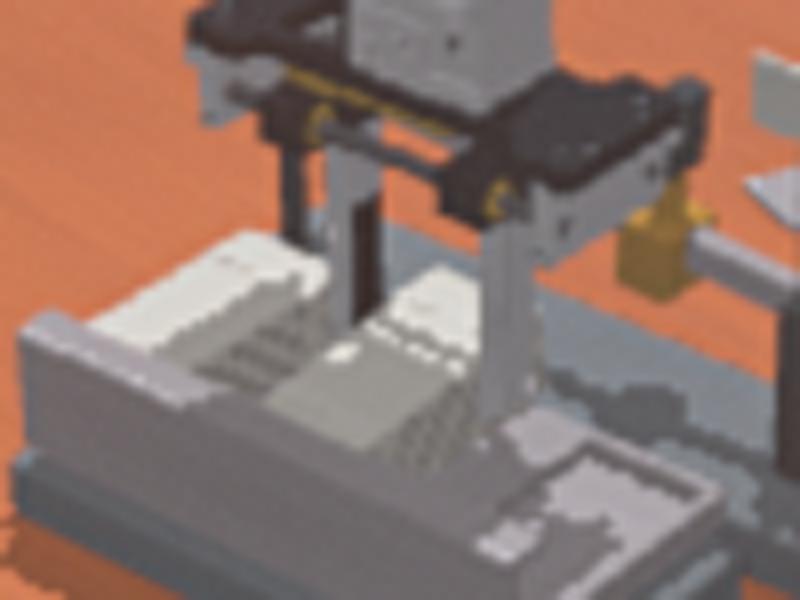

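The lip end dropped. Sliding.

Emit:
jog_arm([
  [[0,0,0],0,47],
  [[0,0,0],0,47],
  [[0,0,0],0,47],
  [[0,0,0],0,47],
  [[3,0,0],0,47],
  [[3,0,0],0,47],
  [[2,0,0],0,47],
  [[0,0,0],0,47],
  [[0,0,0],0,47],
])

```text
time: 39.77
tool_pos: [0.5349, -0.1215, 0.059]
tcp_rot: [0.226, -3.133, -0.0]
force: [0.2, 0.4, -0.5]
grip_width: 0.0496
```

Emit:
jog_arm([
  [[3,0,0],0,47],
  [[2,0,0],0,47],
  [[2,0,0],0,47],
  [[0,0,0],0,47],
  [[0,0,0],0,47],
])

```text
time: 40.18
tool_pos: [0.5281, -0.1225, 0.059]
tcp_rot: [0.226, -3.133, -0.0]
force: [-0.8, -0.3, 0.0]
grip_width: 0.0497
```

```bash
python3 - <<'E'
from h import *
st()
E
```

```text
t 40.18 tcp [ 0.5281 -0.1225  0.059 ] tray [ 0.0202 -0.0006] yax 98.27 tilt z [-0.  0. -1.] w 0.0497 F [-0.8 -0.3  0. ] q [-0.2   0.42  0.38  2.05 -0.23  0.72  2.04]
```

Emit:
jog_arm([
  [[1,0,0],0,47],
  [[0,0,0],0,60],
  [[0,0,0],0,60],
  [[0,0,0],0,60],
  [[0,0,0],0,60],
  [[0,0,-20],0,60],
  [[0,0,-30],0,60],
  [[0,0,-40],0,60],
  [[0,0,-40],0,60],
  [[0,35,0],0,72],
  [[0,35,0],0,72],
  [[0,35,0],0,72],
  [[0,35,0],0,72],
  [[0,35,0],0,72],
  [[0,35,0],0,72],
  [[0,35,0],0,72],
  [[0,0,0],0,72],
  [[0,0,0],0,72],
])

```text
time: 41.68
tool_pos: [0.4917, 0.1216, 0.1889]
tcp_rot: [0.232, -3.133, -0.0]
force: [0.6, -0.8, 0.4]
grip_width: 0.072
```

```bash
python3 - <<'E'
from inbay import *
st();s=snap("side");crop(s,245,190,345,265,"s29",8);t=snap("top");crop(t,220,140,350,240,"t29",6)
meas(t,.078,(262,180,305,240))
E
```

```text
t 41.68 tcp [0.4917 0.1216 0.1889] tray [0.0193 0.2462] yax 98.48 tilt z [-0.  0. -1.] w 0.072 F [ 0.6 -0.8  0.4] q [-0.62  0.17  0.29  2.01 -0.06  0.97  1.41]
s29 scale 8
t29 scale 6
px [[277.2, 190.5], [295.9, 187.4], [301.9, 224.0], [283.3, 227.1]]
tray corners [[-0.0466, 0.0246], [-0.0461, -0.0269], [0.0551, 0.0254], [0.0557, -0.0264]] centre [ 0.0045 -0.0008]
yaw rel tray deg 0.37 len 0.1018
```

View pics/s29.png

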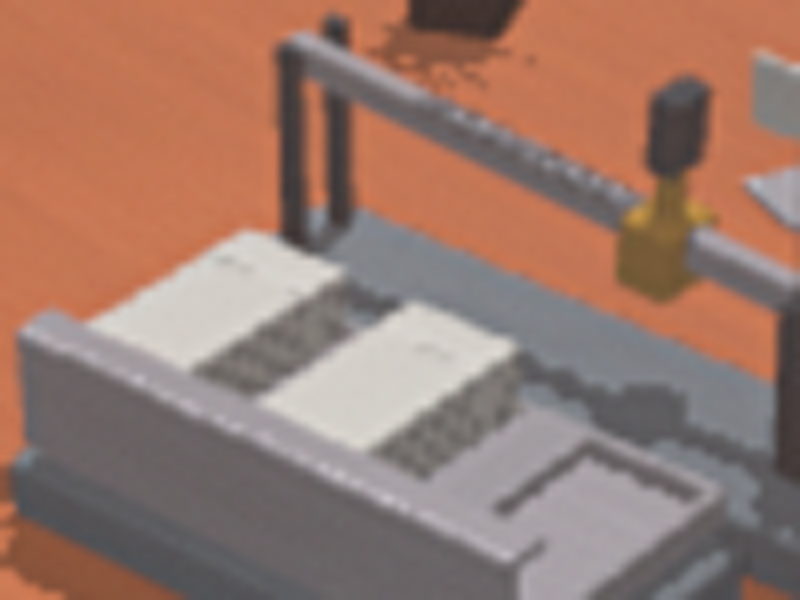

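View pics/t29.png

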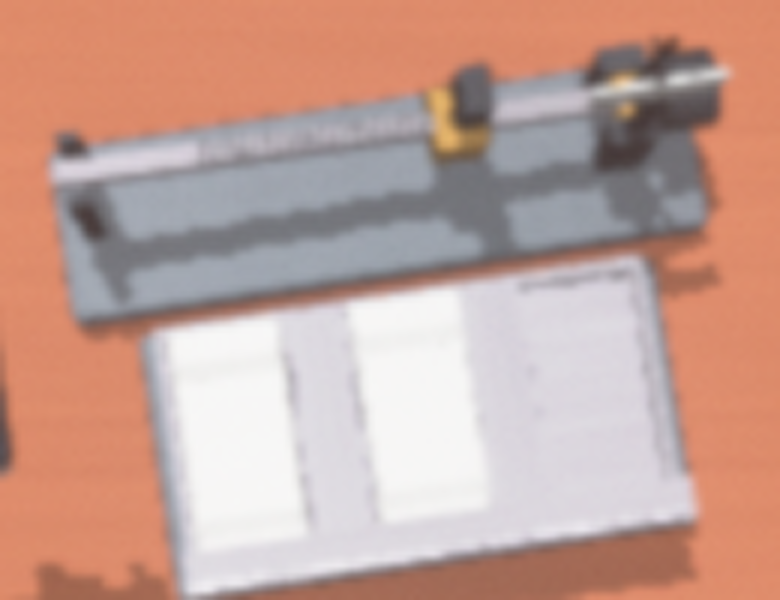

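Pack 2 seated, with its +x end at 0.0555, the same as pack 1. Checking the third pack.

```bash
python3 - <<'E'
from packs import *
t,p=packs(235);s=snap("side");crop(s,150,120,290,260,"s30",4)
crop(t,80,130,240,260,"t30",4)
E
```

```text
pack [0.5138 0.4037] long axis deg 8.7 size 0.0401 0.1868
s30 scale 4
t30 scale 4
```

View pics/s30.png

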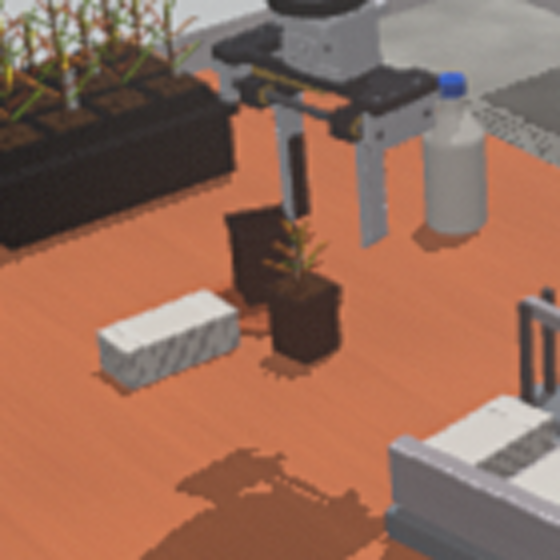

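View pics/t30.png

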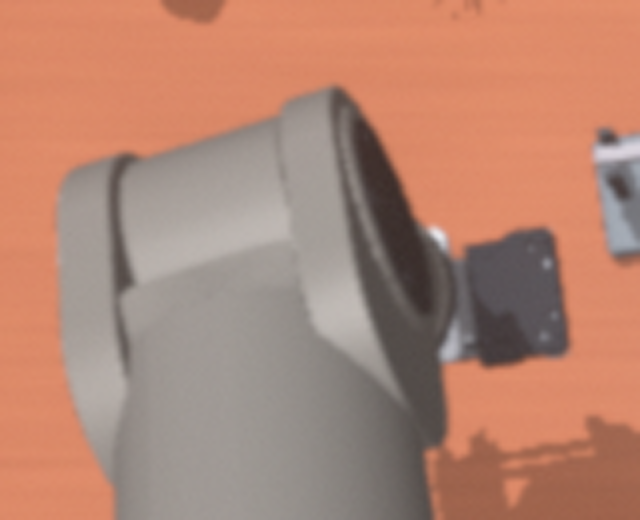

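```bash
python3 - <<'E'
from h import *
to(world=(.4543,.331),z=.012,jaw=89.3)
E
```

```text
t 41.88 tcp [0.4923 0.1186 0.189 ] tray [0.0194 0.2431] yax 98.16 tilt z [-0. -0. -1.] w 0.0719 F [-0.3 -0.4 -0.3] q [-0.62  0.17  0.29  2.01 -0.06  0.97  1.41]
turn 8.86
shift after turn mm [ 40.6 212.  176.9]
```

Emit:
jog_arm([
  [[0,0,0],4.5,72],
  [[0,0,0],4.4,72],
  [[6,30,0],0,72],
  [[6,30,0],0,72],
  [[6,30,0],0,72],
  [[6,30,0],0,72],
  [[6,30,0],0,72],
  [[6,30,0],0,72],
  [[5,32,0],0,72],
  [[0,0,0],0,72],
  [[0,0,0],0,72],
  [[0,0,30],0,72],
  [[0,0,30],0,72],
  [[0,0,30],0,72],
  [[0,0,0],0,72],
  [[0,0,0],0,72],
])

```text
time: 43.22
tool_pos: [0.4536, 0.3301, 0.0986]
tcp_rot: [-0.021, -3.14, 0.004]
force: [-0.2, 0.8, 1.3]
grip_width: 0.0719
```

```bash
python3 - <<'E'
from h import *
to(world=(.4543,.331),z=.012,jaw=89.3)
s=snap("side");crop(s,150,120,270,230,"s31",5)
t=snap("top");crop(t,80,180,200,280,"t31",5)
E
```

```text
t 43.22 tcp [0.4536 0.3301 0.0986] tray [0.0115 0.458 ] yax 89.24 tilt z [-0.002 -0.002 -1.   ] w 0.0719 F [-0.2  0.8  1.3] q [-0.88  0.37  0.17  1.97 -0.08  0.82  0.89]
turn -0.06
shift after turn mm [-0.8  1.1 86.6]
s31 scale 5
t31 scale 5
```

View pics/s31.png

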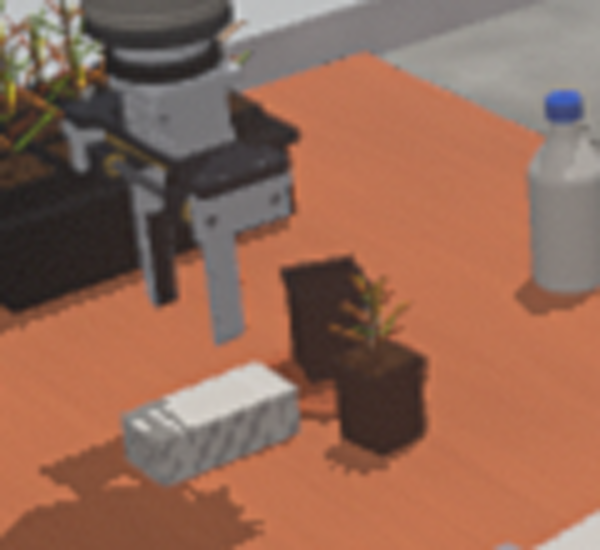

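View pics/t31.png

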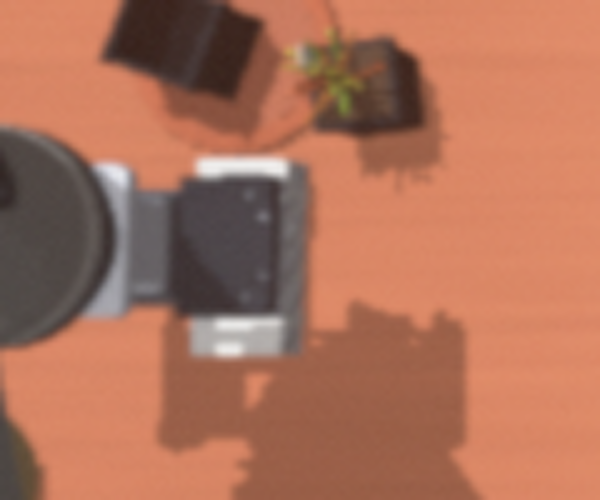

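Emit:
jog_arm([
  [[0,1,30],0,72],
  [[0,0,25],0,72],
  [[0,0,20],0,72],
  [[0,0,11],0,72],
  [[0,0,0],0,72],
  [[0,0,0],0,72],
  [[0,0,0],0,45],
  [[0,0,0],0,45],
  [[0,0,0],0,45],
  [[0,0,0],0,45],
  [[0,0,0],0,45],
  [[0,0,0],0,45],
])

```text
time: 44.32
tool_pos: [0.4538, 0.3334, 0.0138]
tcp_rot: [0.018, 3.141, 0.001]
force: [-2.1, -2.9, 10.6]
grip_width: 0.0499
```

```bash
python3 - <<'E'
from h import *
to(tray=(.016,-.0847),z=.19,jaw=98.27)
E
```

```text
t 44.32 tcp [0.4538 0.3334 0.0138] tray [0.0122 0.4612] yax 89.35 tilt z [ 0.001  0.001 -1.   ] w 0.0499 F [-2.1 -2.9 10.6] q [-0.86  0.5   0.14  2.01 -0.11  0.64  0.91]
turn -8.92
shift after turn mm [  -3.7 -545.8 -176.5]
```

Emit:
jog_arm([
  [[0,0,-10],0,45],
  [[0,0,-20],0,45],
  [[0,0,-35],0,45],
  [[0,0,-35],0,45],
  [[0,0,-35],0,45],
  [[0,0,-40],0,45],
  [[0,0,0],-4.5,45],
  [[0,0,0],-4.4,45],
  [[0,0,0],0,45],
  [[-4,-35,0],0,45],
  [[0,-35,0],0,45],
  [[0,-35,0],0,45],
  [[0,-35,0],0,45],
  [[0,-35,0],0,45],
  [[0,-35,0],0,45],
  [[0,-35,0],0,45],
  [[0,-35,0],0,45],
  [[0,0,0],0,45],
  [[0,0,0],0,45],
])

```text
time: 45.9
tool_pos: [0.4975, 0.0547, 0.188]
tcp_rot: [0.216, -3.134, 0.0]
force: [-0.1, 2.1, -2.1]
grip_width: 0.0497
```

```bash
python3 - <<'E'
from h import *
to(tray=(.016,-.0847),z=.19,jaw=98.27)
s=snap("side");crop(s,200,100,360,260,"s32",3.75)
E
```

```text
t 45.9 tcp [0.4975 0.0547 0.188 ] tray [0.0154 0.1792] yax 97.9 tilt z [-0. -0. -1.] w 0.0497 F [-0.1  2.1 -2.1] q [-0.53  0.16  0.33  2.02 -0.06  0.97  1.54]
turn -0.37
shift after turn mm [  -0.5 -263.9   -1.9]
s32 scale 3.75
```

View pics/s32.png

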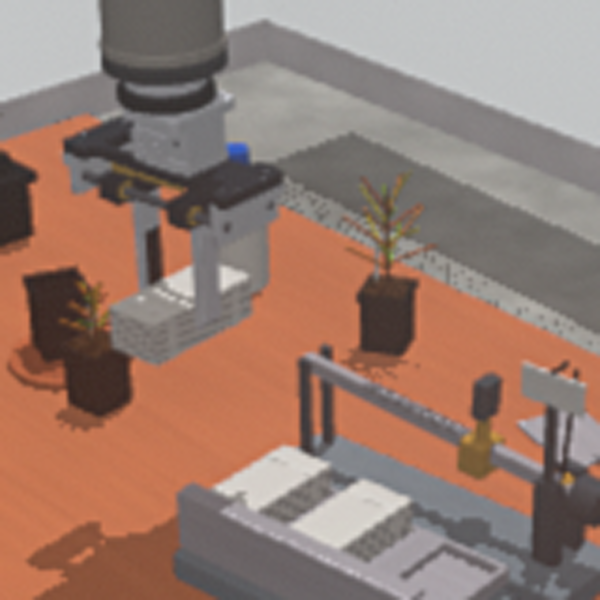

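Emit:
jog_arm([
  [[0,-33,0],-0.3,45],
  [[0,-33,0],0,45],
  [[0,-33,0],0,45],
  [[0,-33,0],0,45],
  [[0,-33,0],0,45],
  [[0,-33,0],0,45],
  [[0,-33,0],0,45],
  [[0,-32,0],0,45],
  [[0,0,0],0,45],
  [[0,0,0],0,45],
  [[0,0,30],0,45],
  [[0,0,30],0,45],
  [[0,0,30],0,45],
  [[0,0,15],0,45],
  [[0,0,8],0,45],
  [[0,0,0],0,45],
  [[0,0,0],0,45],
  [[0,0,0],0,45],
  [[0,0,0],0,45],
])

```text
time: 47.53
tool_pos: [0.5375, -0.2032, 0.0763]
tcp_rot: [-0.235, 3.131, -0.0]
force: [-0.3, -0.1, -1.4]
grip_width: 0.05
```

```bash
python3 - <<'E'
from h import *
to(tray=(.016,-.0847),z=.064,jaw=98.27)
s=snap("side");crop(s,245,170,365,275,"s33",6)
E
```

```text
t 47.53 tcp [ 0.5375 -0.2032  0.0763] tray [ 0.018  -0.0818] yax 98.58 tilt z [ 0.002 -0.    -1.   ] w 0.05 F [-0.3 -0.1 -1.4] q [-0.09  0.44  0.43  1.97 -0.25  0.78  2.2 ]
turn 0.31
shift after turn mm [ 2.  -2.9 12.3]
s33 scale 6
```

View pics/s33.png

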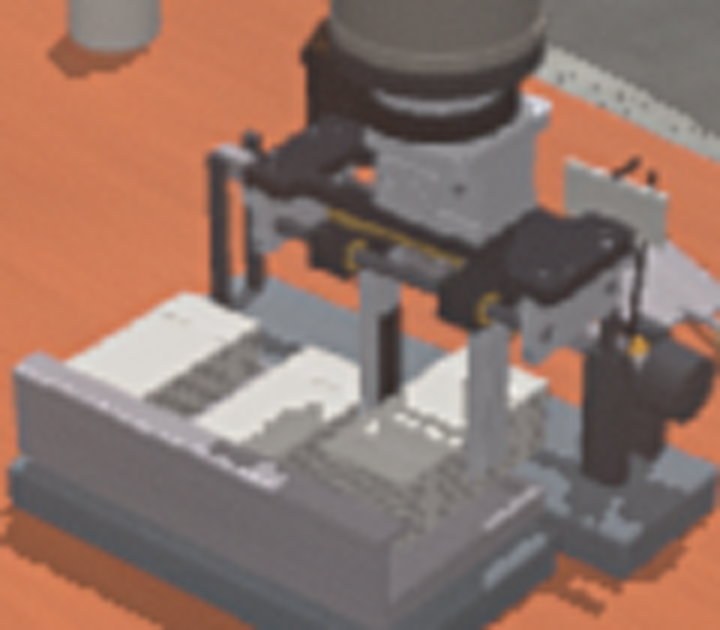

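Emit:
jog_arm([
  [[2,-2.8,0],0.3,45],
  [[0,0,4],0,45],
  [[0,0,3],0,45],
  [[0,0,2],0,45],
  [[0,0,0],0,45],
  [[0,0,0],0,45],
  [[0,0,0],0,45],
])

```text
time: 48.17
tool_pos: [0.5351, -0.2064, 0.0659]
tcp_rot: [0.226, -3.133, 0.0]
force: [-0.6, 0.7, -1.3]
grip_width: 0.0501
```

```bash
python3 - <<'E'
from h import *
to(tray=(.016,-.0847),z=.0625,jaw=98.27)
E
```

```text
t 48.17 tcp [ 0.5351 -0.2064  0.0659] tray [ 0.0151 -0.0847] yax 98.26 tilt z [-0. -0. -1.] w 0.0501 F [-0.6  0.7 -1.3] q [-0.08  0.46  0.42  1.97 -0.26  0.76  2.21]
turn -0.01
shift after turn mm [-0.9 -0.   3.4]
```

Emit:
jog_arm([
  [[0,0,2],0,45],
  [[0,0,1],0,45],
  [[0,0,0],0,45],
  [[0,0,0],0,58],
  [[0,0,0],0,58],
  [[0,0,0],0,58],
  [[0,0,0],0,58],
  [[0,0,4],0,58],
  [[0,0,0],0,58],
  [[0,0,0],0,58],
])

```text
time: 49.0
tool_pos: [0.5349, -0.2064, 0.0587]
tcp_rot: [0.226, -3.133, -0.0]
force: [-0.2, -0.4, -0.7]
grip_width: 0.058
```

```bash
python3 - <<'E'
from h import *
st()
s=snap("side");crop(s,245,170,365,275,"s34",6)
E
```

```text
t 49.0 tcp [ 0.5349 -0.2064  0.0587] tray [ 0.015  -0.0846] yax 98.26 tilt z [-0.  0. -1.] w 0.058 F [-0.2 -0.4 -0.7] q [-0.07  0.47  0.42  1.98 -0.27  0.75  2.22]
s34 scale 6
```

View pics/s34.png

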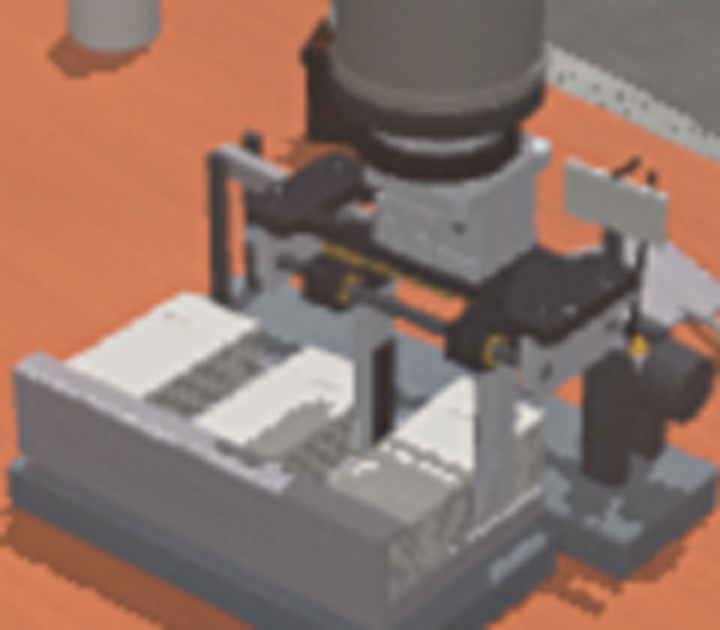

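Dropped into bay 1. Closing and sliding.

Emit:
jog_arm([
  [[0,0,0],0,47],
  [[0,0,0],0,47],
  [[0,0,0],0,47],
  [[0,0,0],0,47],
  [[3,0,0],0,47],
  [[3,0,0],0,47],
  [[2,0,0],0,47],
  [[0,0,0],0,47],
  [[0,0,0],0,47],
])

```text
time: 49.8
tool_pos: [0.5268, -0.2076, 0.0589]
tcp_rot: [0.226, -3.133, -0.0]
force: [-1.3, -0.6, -0.6]
grip_width: 0.05
```

Emit:
jog_arm([
  [[3,0,0],0,47],
  [[2,0,0],0,47],
  [[2,0,0],0,47],
  [[1,0,0],0,47],
  [[0,0,0],0,47],
])

```text
time: 50.22
tool_pos: [0.5189, -0.2088, 0.059]
tcp_rot: [0.226, -3.133, -0.0]
force: [-1.0, -0.1, -2.3]
grip_width: 0.0497
```

```bash
python3 - <<'E'
from h import *
st()
s=snap("side");crop(s,245,170,365,275,"s35",6)
E
```

```text
t 50.22 tcp [ 0.5189 -0.2088  0.059 ] tray [-0.0012 -0.0847] yax 98.25 tilt z [-0.  0. -1.] w 0.0497 F [-1.  -0.1 -2.3] q [-0.07  0.45  0.42  2.01 -0.27  0.74  2.23]
s35 scale 6
```

View pics/s35.png

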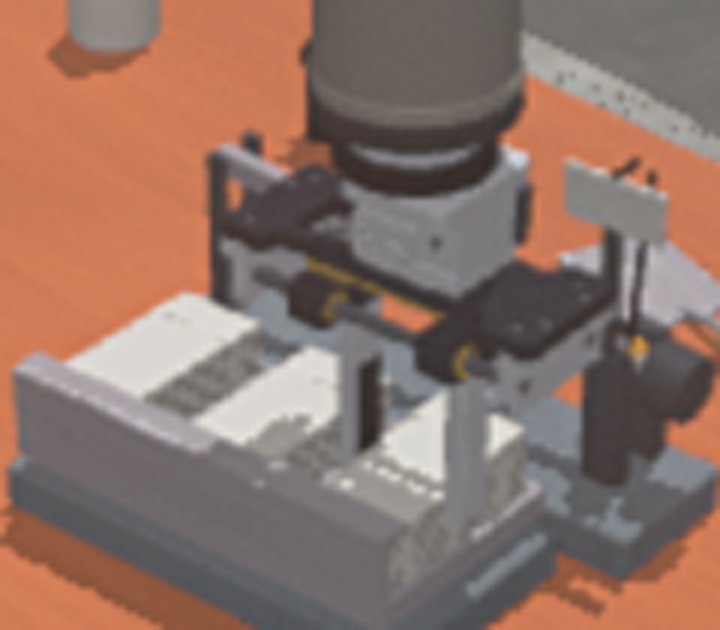

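Emit:
jog_arm([
  [[0,0,0],0,60],
  [[0,0,0],0,60],
  [[0,0,0],0,60],
  [[0,0,0],0,60],
  [[0,0,-20],0,60],
  [[0,0,-30],0,60],
  [[0,0,-40],0,60],
  [[0,0,-40],0,60],
  [[0,36,0],0,60],
  [[0,36,0],0,60],
  [[0,36,0],0,60],
  [[0,36,0],0,60],
  [[0,36,0],0,60],
  [[0,36,0],0,60],
  [[0,36,0],0,60],
  [[0,36,0],0,60],
  [[0,36,0],0,60],
  [[0,0,0],0,60],
  [[0,0,0],0,60],
])

```text
time: 51.85
tool_pos: [0.4723, 0.1138, 0.189]
tcp_rot: [-0.232, 3.133, 0.0]
force: [0.8, -1.7, -0.3]
grip_width: 0.06
```

```bash
python3 - <<'E'
from inbay import *
st();s=snap("side");crop(s,245,170,365,275,"s36",6);t=snap("top");crop(t,220,140,350,240,"t36",6)
meas(t,.078,(292,180,335,238));meas(t,.078,(262,180,305,240));meas(t,.078,(235,180,285,240))
E
```

```text
t 51.85 tcp [0.4723 0.1138 0.189 ] tray [-0.001   0.2413] yax 98.48 tilt z [-0.  0. -1.] w 0.06 F [ 0.8 -1.7 -0.3] q [-0.63  0.13  0.28  2.05 -0.04  0.97  1.4 ]
s36 scale 6
t36 scale 6
px [[308.1, 185.9], [325.9, 183.0], [331.7, 219.3], [313.8, 222.1]]
tray corners [[-0.046, -0.0597], [-0.0459, -0.109], [0.0548, -0.0601], [0.055, -0.1097]] centre [ 0.0045 -0.0847]
yaw rel tray deg -0.3 len 0.1009
px [[277.2, 190.5], [295.9, 187.4], [302.1, 224.0], [283.4, 227.1]]
tray corners [[-0.0466, 0.0243], [-0.046, -0.0272], [0.0551, 0.0254], [0.0557, -0.0265]] centre [ 0.0046 -0.001 ]
yaw rel tray deg 0.5 len 0.1017
px [[247.5, 194.9], [265.7, 192.4], [270.7, 229.3], [252.5, 231.8]]
tray corners [[-0.0473, 0.0592], [-0.0463, 0.1092], [0.0547, 0.0574], [0.0556, 0.1077]] centre [0.0042 0.0834]
yaw rel tray deg -0.92 len 0.1019
```

View pics/s36.png

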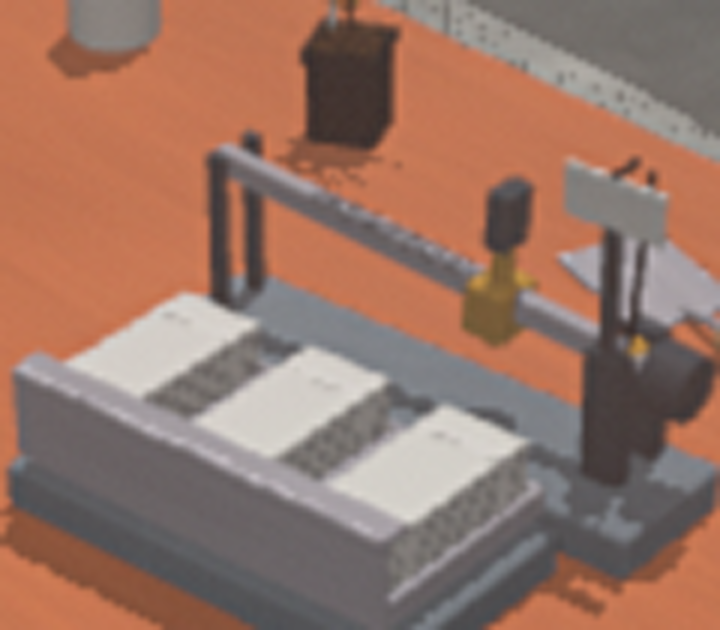

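View pics/t36.png

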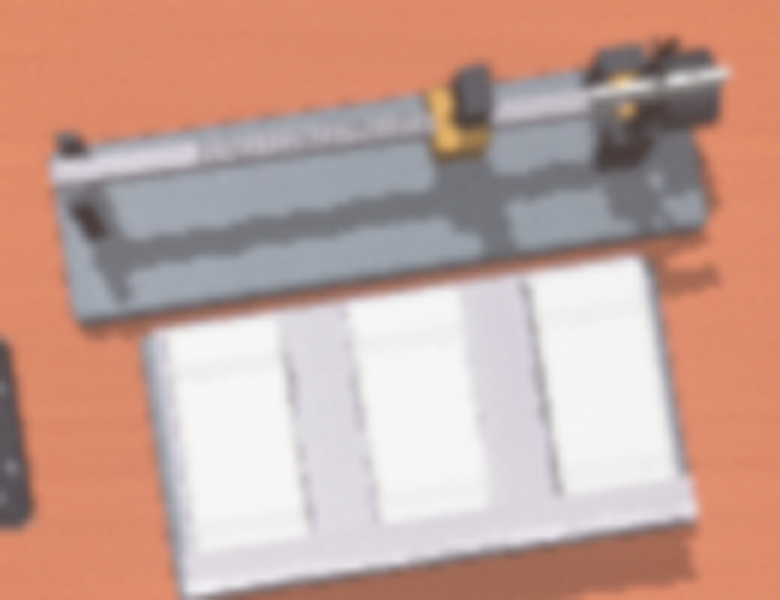

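All three packs are seated alike. Now the poise: look at the needle, grip and beam.

```bash
python3 - <<'E'
from h import *
s=snap("side");t=snap("top");crop(s,320,185,370,235,"s37",12);crop(s,270,185,360,235,"s38",8.5);crop(t,280,140,350,180,"t38",11)
E
```

```text
s37 scale 12
s38 scale 8.5
t38 scale 11
```

View pics/s37.png

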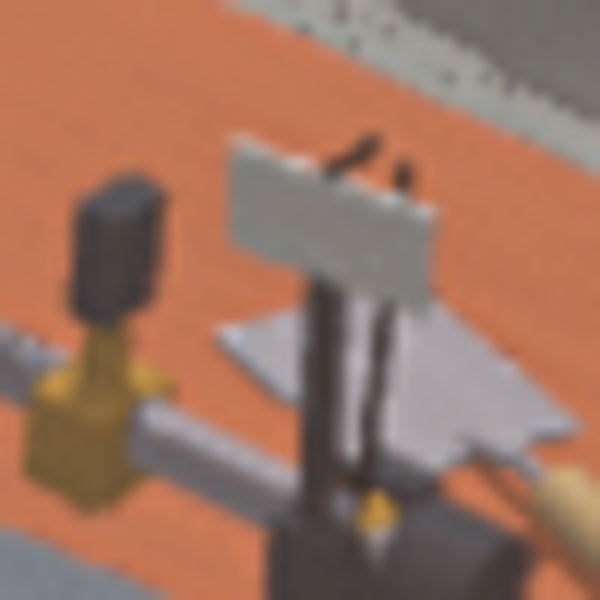

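View pics/s38.png

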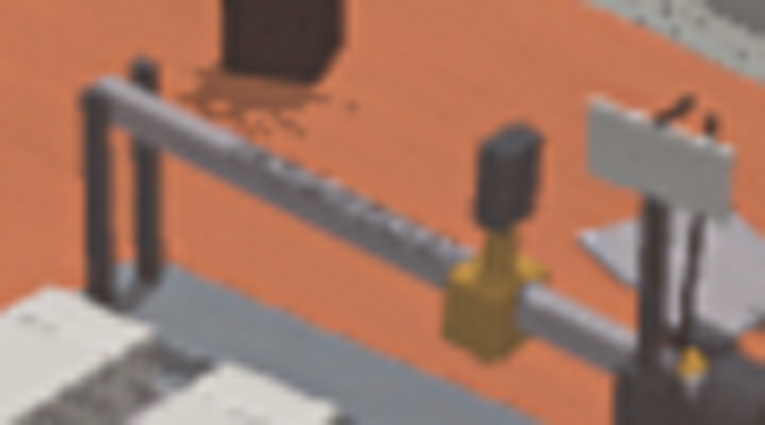

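View pics/t38.png

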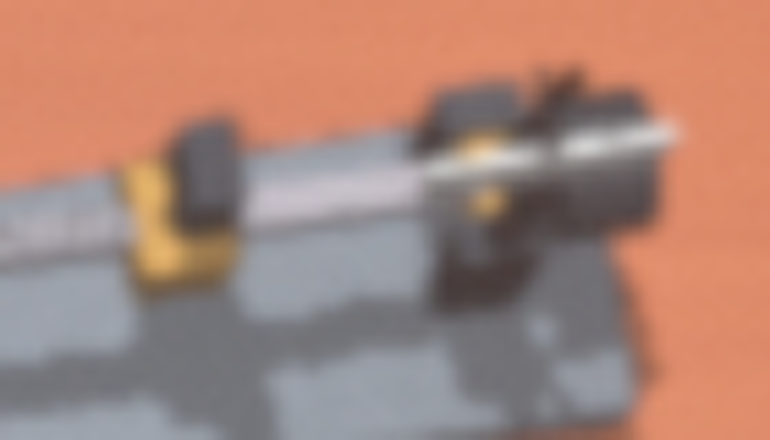

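```bash
python3 - <<'E'
from h import *
t=snap("top");s=snap("side")
print("cams",-t["R"].T@t["t"],-s["R"].T@s["t"])
X=tri(t,(280+207/11-.5,140+168/11-.5),s,(320+117/12-.5,185+250/12-.5));print("grip c",X,w2t(X))
P=tri(t,(280+485/11-.5,140+165/11-.5),s,(320+378/12-.5,185+515/12-.5));print("pivot",P,w2t(P))
E=tri(t,(220+58/6-.5,140+170/6-.5),s,(270+108/8.5-.5,185+90/8.5-.5));print("tip",E,w2t(E))
to(tray=w2t(X),z=.2)
E
```

```text
cams [ 0.40963432 -0.08951195  1.20268709] [-0.36036493 -1.11798957  0.9498271 ]
grip c [ 0.64217165 -0.14648045  0.14255905] [ 0.1297072  -0.04071148]
pivot [ 0.65618786 -0.22046485  0.09308091] [ 0.13296215 -0.11594146]
tip [0.6154273  0.03628104 0.11337341] [0.12946455 0.14399631]
t 52.15 tcp [0.4728 0.1109 0.189 ] tray [-0.001   0.2383] yax 98.17 tilt z [-0. -0. -1.] w 0.0602 F [-0.   0.1 -0.6] q [-0.62  0.13  0.28  2.05 -0.04  0.97  1.4 ]
shift after turn mm [-131.1 -278.9  -11. ]
```

Emit:
jog_arm([
  [[-13,-28,0],0,30],
  [[-13,-28,-1],0,30],
  [[-13,-28,-2],0,30],
  [[-13,-28,-2],0,30],
  [[-13,-28,-2],0,30],
  [[-13,-28,-2],0,30],
  [[-13,-28,-2],0,30],
  [[-13,-28,0],0,30],
  [[-13,-28,0],0,30],
  [[-14,-27,0],0,30],
  [[0,0,0],0,30],
  [[0,0,0],0,30],
  [[0,0,0],0,30],
  [[0,0,0],0,30],
])

```text
time: 53.32
tool_pos: [0.642, -0.1446, 0.1999]
tcp_rot: [0.227, -3.133, -0.001]
force: [-0.4, 0.2, 0.2]
grip_width: 0.03
```

```bash
python3 - <<'E'
from h import *
to(tray=(.1297,-.0407),z=.135,jaw=98.25)
s=snap("side");crop(s,270,150,370,235,"s39",7);t=snap("top");crop(t,260,120,350,180,"t39",8)
E
```

```text
t 53.32 tcp [ 0.642  -0.1446  0.1999] tray [ 0.1298 -0.0388] yax 98.3 tilt z [-0.     0.001 -1.   ] w 0.03 F [-0.4  0.2  0.2] q [-0.19  0.43  0.42  1.67 -0.19  1.09  2.01]
turn 0.05
shift after turn mm [ 0.1 -2.  64.9]
s39 scale 7
t39 scale 8
```

View pics/s39.png

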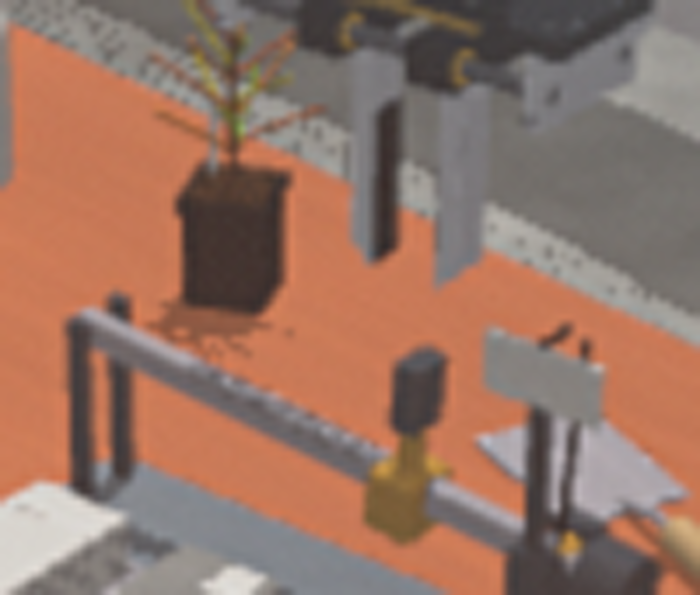

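Emit:
jog_arm([
  [[0,-2,20],0,30],
  [[0,0,10],0,30],
  [[0,0,0],0,30],
  [[0,0,0],0,30],
])

```text
time: 53.75
tool_pos: [0.6423, -0.1468, 0.1697]
tcp_rot: [0.227, -3.132, -0.0]
force: [0.5, -0.1, 0.2]
grip_width: 0.0297
```

```bash
python3 - <<'E'
from h import *
to(tray=(.1297,-.0407),z=.135,jaw=98.25)
s=snap("side");crop(s,300,170,370,225,"s40",10)
E
```

```text
t 53.75 tcp [ 0.6423 -0.1468  0.1697] tray [ 0.1298 -0.0411] yax 98.29 tilt z [-0.001  0.    -1.   ] w 0.0297 F [ 0.5 -0.1  0.2] q [-0.18  0.46  0.41  1.7  -0.21  1.03  2.02]
turn 0.04
shift after turn mm [ 0.   0.3 34.7]
s40 scale 10
```

View pics/s40.png

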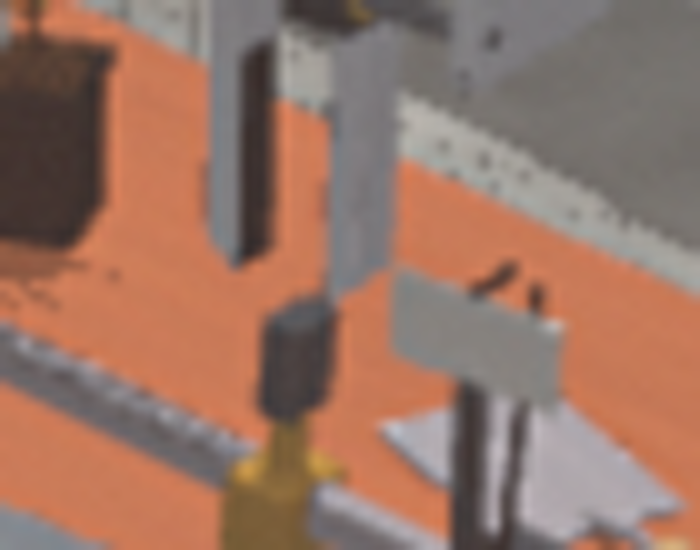

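Emit:
jog_arm([
  [[0,0,15],0,30],
  [[0,0,12],0,30],
  [[0,0,6],0,30],
  [[0,0,0],0,30],
  [[0,0,0],0,22],
  [[0,0,0],0,22],
  [[0,0,0],0,22],
])

```text
time: 54.38
tool_pos: [0.6431, -0.1475, 0.1376]
tcp_rot: [-0.226, 3.133, -0.0]
force: [0.6, 0.3, -0.2]
grip_width: 0.0221
```

```bash
python3 - <<'E'
from h import *
st()
s=snap("side");crop(s,300,170,370,225,"s41",10)
E
```

```text
t 54.38 tcp [ 0.6431 -0.1475  0.1376] tray [ 0.1304 -0.0418] yax 98.26 tilt z [ 0.001 -0.    -1.   ] w 0.0221 F [ 0.6  0.3 -0.2] q [-0.17  0.49  0.4   1.72 -0.22  0.97  2.03]
s41 scale 10
```

View pics/s41.png

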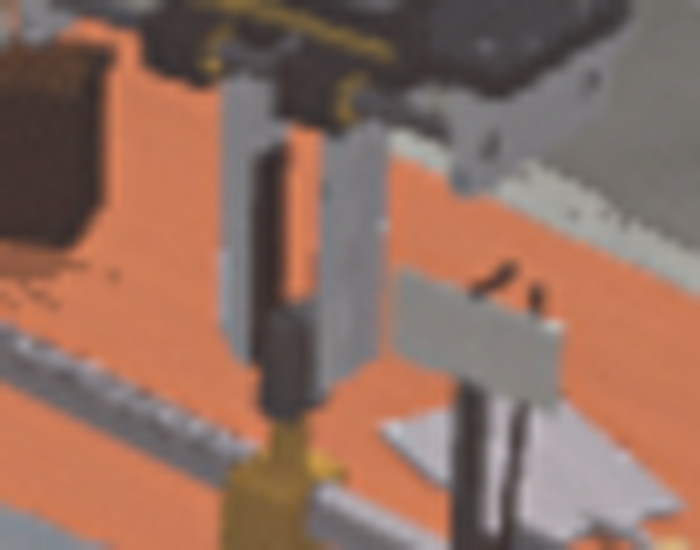

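Emit:
jog_arm([
  [[0,8,0],0,22],
  [[0,10,0],0,22],
  [[0,10,0],0,22],
  [[0,10,0],0,22],
  [[0,10,0],0,22],
  [[0,10,0],0,22],
  [[0,6,0],0,22],
  [[0,-1,0],0,22],
  [[0,-1,0],0,22],
  [[0,0,0],0,26],
  [[0,0,0],0,26],
  [[0,0,0],0,26],
  [[0,0,0],0,26],
  [[0,0,0],0,26],
  [[0,0,0],0,26],
  [[0,0,0],0,26],
  [[0,0,0],0,26],
  [[0,0,0],0,26],
  [[0,0,0],0,26],
  [[0,0,0],0,26],
])

```text
time: 56.1
tool_pos: [0.6338, -0.086, 0.137]
tcp_rot: [0.226, -3.133, 0.0]
force: [-0.1, -0.6, -0.1]
grip_width: 0.0263
```

```bash
python3 - <<'E'
from h import *
st()
s=snap("side");crop(s,270,170,370,235,"s42",8)
E
```

```text
t 56.1 tcp [ 0.6338 -0.086   0.137 ] tray [0.1301 0.0204] yax 98.27 tilt z [-0. -0. -1.] w 0.0263 F [-0.1 -0.6 -0.1] q [-0.26  0.46  0.4   1.77 -0.21  0.95  1.93]
s42 scale 8
```

View pics/s42.png

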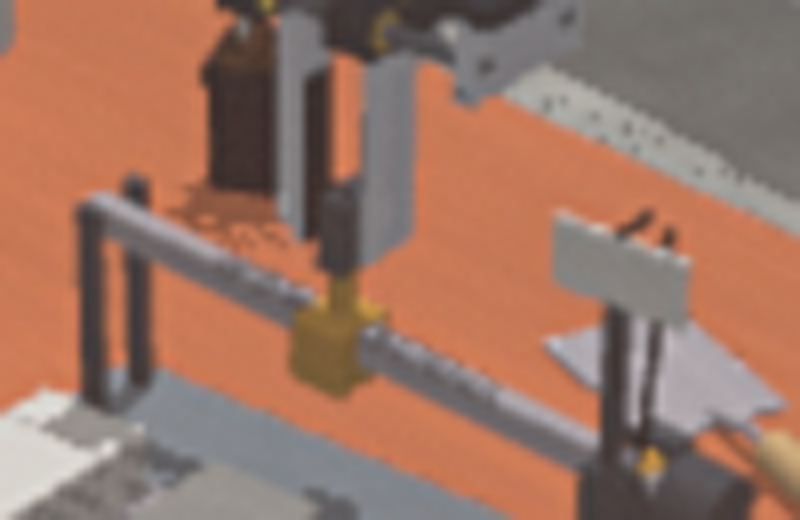

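Emit:
jog_arm([
  [[0,5,0],0,26],
  [[0,5,0],0,26],
  [[0,4,0],0,26],
  [[0,-2,0],0,26],
  [[0,-2,0],0,26],
  [[0,0,0],0,26],
  [[0,0,0],0,26],
  [[0,0,0],0,26],
  [[0,0,0],0,26],
  [[0,0,0],0,26],
  [[0,0,0],0,26],
  [[0,0,0],0,26],
  [[0,0,0],0,26],
  [[0,0,0],0,26],
  [[0,0,0],0,26],
  [[0,0,0],0,26],
  [[0,0,0],0,26],
  [[0,0,0],0,26],
  [[0,0,0],0,26],
  [[0,0,0],0,26],
])

```text
time: 57.82
tool_pos: [0.6323, -0.0761, 0.137]
tcp_rot: [0.226, -3.133, 0.0]
force: [1.0, -0.8, -0.8]
grip_width: 0.0259
```

```bash
python3 - <<'E'
from h import *
st()
s=snap("side");crop(s,270,170,370,235,"s43",8)
E
```

```text
t 57.82 tcp [ 0.6323 -0.0761  0.137 ] tray [0.1301 0.0304] yax 98.26 tilt z [-0. -0. -1.] w 0.0259 F [ 1.  -0.8 -0.8] q [-0.28  0.45  0.39  1.78 -0.21  0.95  1.92]
s43 scale 8
```

View pics/s43.png

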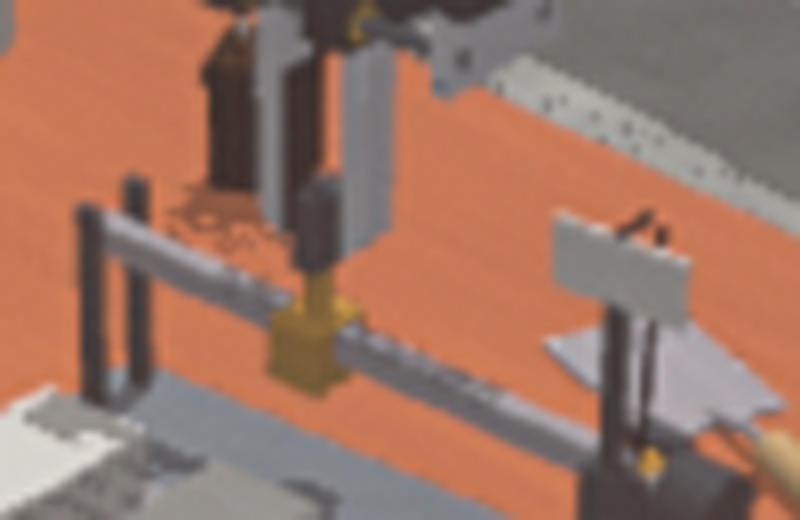

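Emit:
jog_arm([
  [[0,5,0],0,26],
  [[0,4,0],0,26],
  [[0,-2,0],0,26],
  [[0,-2,0],0,26],
  [[0,0,0],0,26],
  [[0,0,0],0,26],
  [[0,0,0],0,26],
  [[0,0,0],0,26],
  [[0,0,0],0,26],
  [[0,0,0],0,26],
  [[0,0,0],0,26],
  [[0,0,0],0,26],
  [[0,0,0],0,26],
  [[0,0,0],0,26],
  [[0,0,0],0,26],
  [[0,0,0],0,26],
  [[0,0,0],0,26],
  [[0,0,0],0,26],
  [[0,0,0],0,26],
  [[0,0,0],0,26],
])

```text
time: 59.53
tool_pos: [0.6316, -0.0712, 0.137]
tcp_rot: [0.226, -3.133, 0.0]
force: [0.1, -0.3, 0.1]
grip_width: 0.0261
```

```bash
cat > beam.py <<'E'
from h import *
def beamrows(s,cols=range(291,300)):
    sat=cv2.cvtColor(s["image"],cv2.COLOR_BGR2HSV)[...,1].astype(float);o=[]
    for c in cols:
        p=sat[190:225,c];r=np.clip((110-p)/80,0,1)  # greyness
        # first run from top
        i=int(np.argmax(r>.5));j=i
        while j<len(r) and r[j]>.3:j+=1
        o.append((190+(i-(r[i]-.5)/(max(r[i]-r[i-1],1e-3))),190+j))
    return np.array(o)
E
python3 - <<'E'
from beam import *
st()
s=snap("side");crop(s,270,170,370,235,"s44",8)
o=beamrows(s);print(o[:,0].round(2))
im=cv2.imread("pics/side0.png");print("start +stop",beamrows({"image":im})[:,0].round(2))
E
```

```text
t 59.53 tcp [ 0.6316 -0.0712  0.137 ] tray [0.1301 0.0353] yax 98.26 tilt z [-0. -0. -1.] w 0.0261 F [ 0.1 -0.3  0.1] q [-0.29  0.45  0.39  1.78 -0.21  0.95  1.91]
s44 scale 8
[200.53 200.91 201.51 202.05 202.52 203.07 140.   191.27 165.  ]
start +stop [198.5  199.   199.53 200.07 200.51 201.02 189.64 201.95 202.56]
```

View pics/s44.png

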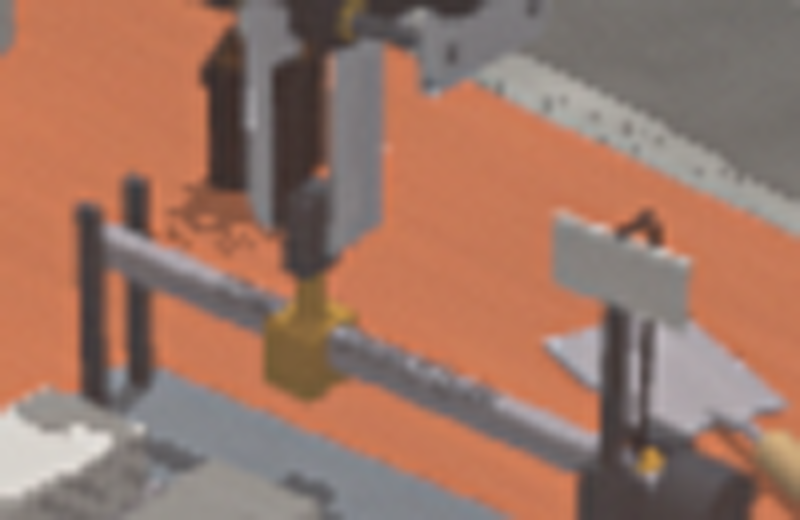

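```bash
python3 - <<'E'
from beam import *
s=snap("side")
for y in(.13,.12,.11):
    w=t2w((.13,y));a=proj(s,[*w,.11]);b=proj(s,[*w,.10]);r=y+.116
    print(y,a.round(1),"px/m",((b-a)/.01).round(0),"full .16rad px",((b-a)/.01*r*.16).round(2))
E
```

```text
0.13 [285.9 197.3] px/m [  6. 275.] full .16rad px [ 0.24 10.84]
0.12 [288.3 198.2] px/m [  5. 276.] full .16rad px [ 0.2  10.42]
0.11 [290.7 199.2] px/m [  5. 277.] full .16rad px [ 0.17 10.  ]
```

Emit:
jog_arm([
  [[0,4,0],0,26],
  [[0,4,0],0,26],
  [[0,2,0],0,26],
  [[0,-2,0],0,26],
  [[0,-2,0],0,26],
  [[0,0,0],0,26],
  [[0,0,0],0,26],
  [[0,0,0],0,26],
  [[0,0,0],0,26],
  [[0,0,0],0,26],
  [[0,0,0],0,26],
  [[0,0,0],0,26],
  [[0,0,0],0,26],
  [[0,0,0],0,26],
  [[0,0,0],0,26],
  [[0,0,0],0,26],
  [[0,0,0],0,26],
  [[0,0,0],0,26],
  [[0,0,0],0,26],
  [[0,0,0],0,26],
])

```text
time: 61.3
tool_pos: [0.6307, -0.0652, 0.137]
tcp_rot: [0.226, -3.133, 0.0]
force: [0.3, -0.1, 0.9]
grip_width: 0.0257
```

```bash
python3 - <<'E'
from beam import *
st()
s=snap("side");crop(s,270,170,370,235,"s45",8)
o=beamrows(s);print(o[:,0].round(2))
E
```

```text
t 61.3 tcp [ 0.6307 -0.0652  0.137 ] tray [0.1301 0.0414] yax 98.26 tilt z [-0. -0. -1.] w 0.0257 F [ 0.3 -0.1  0.9] q [-0.3   0.45  0.39  1.78 -0.21  0.95  1.9 ]
s45 scale 8
[ 202.53  203.05  203.53  204.13  204.5   204.56  140.    152.5  -310.  ]
```

View pics/s45.png

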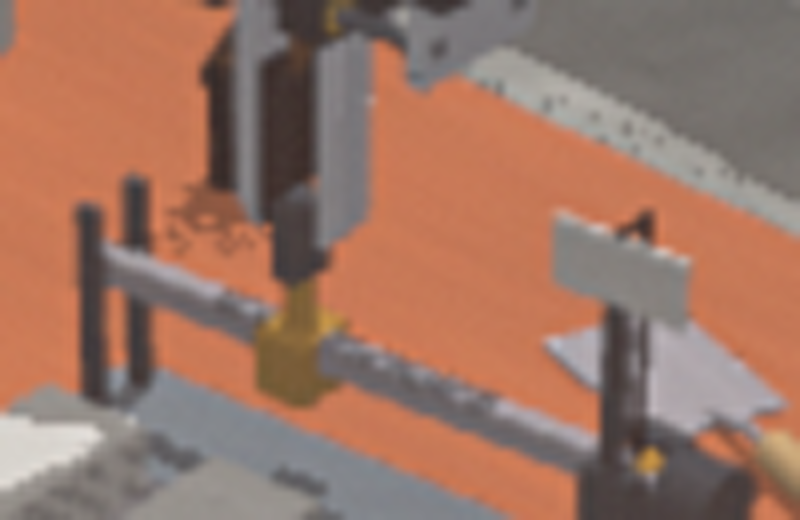

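Emit:
jog_arm([
  [[0,0,0],0,28],
  [[0,0,0],0,28],
  [[0,0,-10],0,28],
  [[0,0,-20],0,28],
  [[0,0,-30],0,28],
  [[0,0,-30],0,28],
  [[0,30,0],0,28],
  [[0,30,0],0,28],
  [[0,30,0],0,28],
  [[0,30,0],0,28],
  [[0,30,0],0,28],
  [[0,30,0],0,28],
  [[0,0,0],0,28],
  [[0,0,0],0,28],
  [[0,0,0],0,28],
  [[0,0,0],0,28],
  [[0,0,0],0,28],
  [[0,0,0],0,28],
  [[0,0,0],0,28],
  [[0,0,0],0,28],
])

```text
time: 63.02
tool_pos: [0.605, 0.1125, 0.227]
tcp_rot: [0.225, -3.133, 0.0]
force: [-0.2, -0.3, -0.4]
grip_width: 0.0283
```

```bash
python3 - <<'E'
from beam import *
st()
s=snap("side");crop(s,270,170,370,235,"s46",8);crop(s,325,185,365,235,"s47",12)
t=snap("top");crop(t,220,130,350,240,"t46",5.4)
c=range(291,300);print(beamrows(s,c)[:,0].round(2));print(beamrows({"image":cv2.imread("pics/side0.png")},c)[:,0].round(2))
E
```

```text
t 63.02 tcp [0.605  0.1125 0.227 ] tray [0.1301 0.221 ] yax 98.23 tilt z [ 0. -0. -1.] w 0.0283 F [-0.2 -0.3 -0.4] q [-0.57  0.32  0.36  1.74 -0.13  1.11  1.54]
s46 scale 8
s47 scale 12
t46 scale 5.4
[202.54 203.05 203.54 204.09 204.5  204.54 115.   205.78 191.33]
[198.5  199.   199.53 200.07 200.51 201.02 189.64 201.95 202.56]
```

View pics/s46.png

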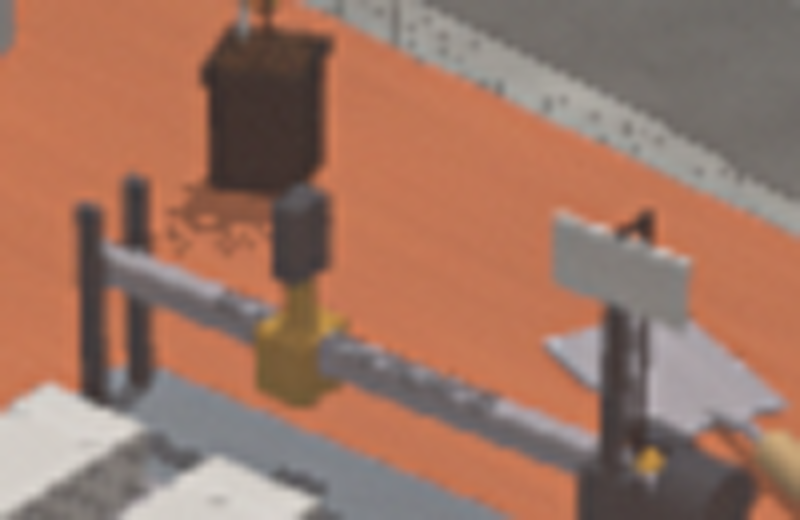

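View pics/s47.png

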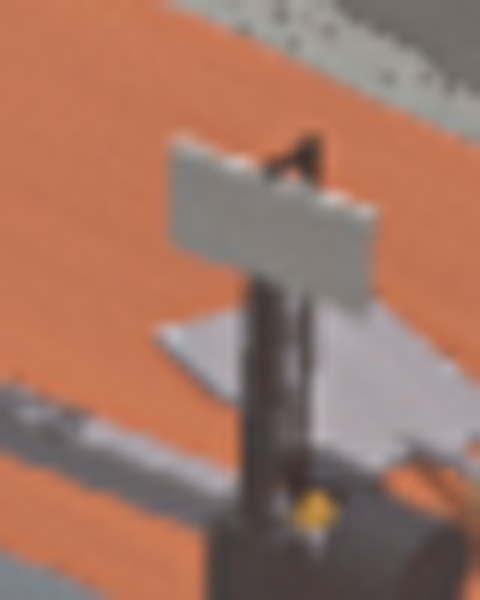

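View pics/t46.png

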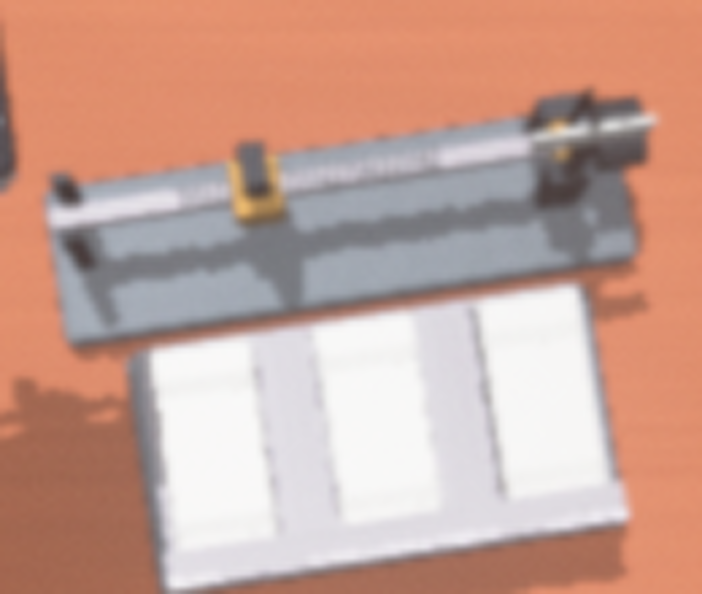

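```bash
python3 - <<'E'
from beam import *
def edge(im,x0,y0,cols,lo,hi):
    sat=cv2.cvtColor(im,cv2.COLOR_BGR2HSV)[...,1].astype(float);o=[]
    for c in cols:
        p=sat[lo-y0:hi-y0,c-x0]
        k=[i for i in range(len(p)-1) if p[i]>=90>p[i+1]]
        o.append([round(lo+i+(p[i]-90)/(p[i]-p[i+1]),2) for i in k])
    return o
s=snap("side")
d=cv2.imread("pics/s14.png");d=cv2.resize(d,(120,100),interpolation=cv2.INTER_AREA)
cols=[296,300,304,308,340,342]
for n,im,x,y in(("-stop",d,225,170),("now",s["image"],0,0),("+stop",cv2.imread("pics/side0.png"),0,0)):
    print(n,edge(im,x,y,[293,295,297],195,215),edge(im,x,y,[309,311,313,315],200,225))
# needle verticality
b=np.array([.656,-.220,.093])
for L in(.1,.11,.12):
    print(L,(proj(s,b+[0,0,L])-proj(s,b)).round(2),"per .08rad",(proj(s,b+[.08*L*.1435*1,-.08*L*.99,L])-proj(s,b+[0,0,L])).round(2))
E
```

```text
-stop [[np.float64(206.12)], [np.float64(206.83)], [np.float64(207.72)]] [[np.float64(212.0), np.float64(223.5)], [np.float64(212.65)], [np.float64(213.17)], [np.float64(213.84)]]
now [[np.float64(203.36)], [np.float64(204.33)], [np.float64(204.77)]] [[np.float64(223.5)], [np.float64(210.96)], [np.float64(211.39)], [np.float64(212.33)]]
+stop [[np.float64(199.36)], [np.float64(200.35)], [np.float64(201.29)]] [[np.float64(206.93), np.float64(223.51)], [np.float64(207.94)], [np.float64(209.0)], [np.float64(209.98)]]
0.1 [  1.49 -29.84] per .08rad [2.35 0.86]
0.11 [  1.64 -32.94] per .08rad [2.6  0.94]
0.12 [  1.8  -36.05] per .08rad [2.84 1.02]
```

The needle now meets the mark. Measuring both the beam-tip rise and the needle shift against the +0.08 stop gives about +0.012 rad, which is inside tolerance but biased. I'll nudge the poise outward by about 1.2 mm for margin.

Emit:
jog_arm([
  [[0,-30,0],0,30],
  [[0,-30,0],0,30],
  [[0,-30,0],0,30],
  [[0,-30,0],0,30],
  [[0,-30,0],0,30],
  [[0,-31.5,0],0,30],
  [[0,0,0],0,30],
  [[0,0,0],0,30],
  [[0,0,20],0,30],
  [[0,0,20],0,30],
  [[0,0,0],0,30],
  [[0,0,0],0,30],
])

```text
time: 64.17
tool_pos: [0.6305, -0.0654, 0.1865]
tcp_rot: [0.228, -3.131, -0.0]
force: [-0.6, 0.2, -0.1]
grip_width: 0.0299
```

```bash
python3 - <<'E'
from beam import *
to(tray=(.1301,.0396),z=.137,jaw=98.25)
s=snap("side");crop(s,275,150,345,220,"s48",8)
E
```

```text
t 64.17 tcp [ 0.6305 -0.0654  0.1865] tray [0.1298 0.0412] yax 98.34 tilt z [-0.002  0.    -1.   ] w 0.0299 F [-0.6  0.2 -0.1] q [-0.31  0.4   0.41  1.74 -0.18  1.04  1.88]
turn 0.09
shift after turn mm [-0.4 -1.6 49.5]
s48 scale 8
```

View pics/s48.png

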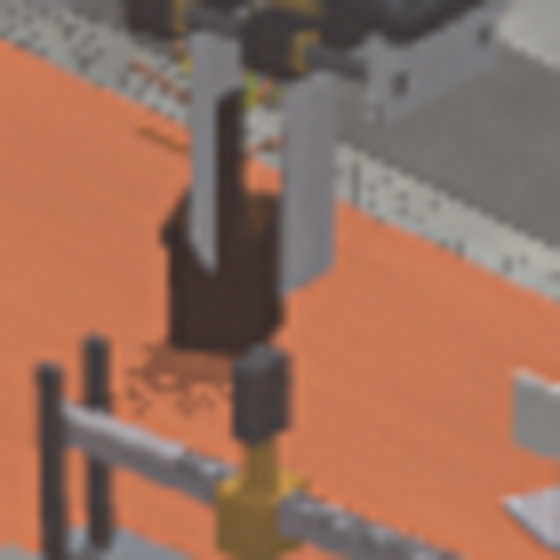

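Emit:
jog_arm([
  [[0,-1,10],0,30],
  [[0,0,20],0,30],
  [[0,0,12],0,30],
  [[0,0,7],0,30],
  [[0,0,0],0,26],
  [[0,0,0],0,26],
  [[0,0,0],0,26],
  [[0,0,0],0,26],
])

```text
time: 64.88
tool_pos: [0.6316, -0.0678, 0.1388]
tcp_rot: [-0.226, 3.132, -0.0]
force: [-0.5, 0.5, -0.2]
grip_width: 0.0261
```

```bash
python3 - <<'E'
from beam import *
to(tray=(.1301,.0366),z=.137,jaw=98.25)
s=snap("side");crop(s,275,150,345,220,"s49",8);print(beamrows(s,range(291,297))[:,0].round(2))
E
```

```text
t 64.88 tcp [ 0.6316 -0.0678  0.1388] tray [0.1306 0.0387] yax 98.26 tilt z [ 0.001  0.    -1.   ] w 0.0261 F [-0.5  0.5 -0.2] q [-0.29  0.45  0.4   1.78 -0.21  0.95  1.9 ]
turn 0.01
shift after turn mm [ 0.5 -2.1  1.8]
s49 scale 8
[202.54 203.07 203.52 204.09 204.5  204.56]
```

View pics/s49.png

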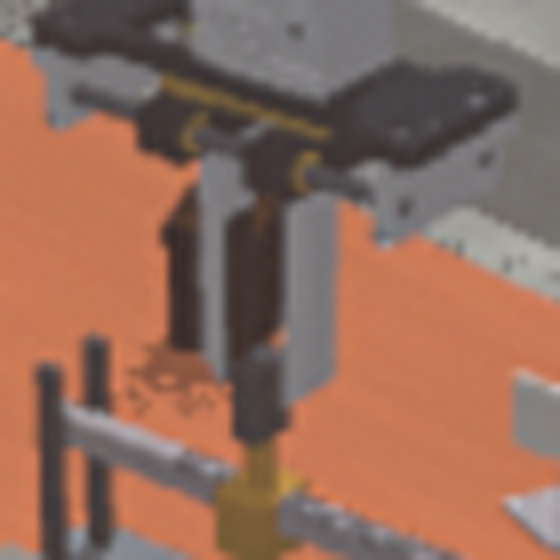

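Emit:
jog_arm([
  [[0,-2,0],0,26],
  [[0,0,0],0,26],
  [[0,0,0],0,26],
  [[0,4,0],0,26],
  [[0,4,0],0,26],
  [[0,2,0],0,26],
  [[0,-2,0],0,26],
  [[0,-2,0],0,26],
  [[0,0,0],0,26],
  [[0,0,0],0,26],
  [[0,0,0],0,26],
  [[0,0,0],0,26],
  [[0,0,0],0,26],
  [[0,0,0],0,26],
  [[0,0,0],0,26],
  [[0,0,0],0,26],
  [[0,0,0],0,26],
  [[0,0,0],0,26],
  [[0,0,0],0,26],
  [[0,0,0],0,26],
])

```text
time: 66.6
tool_pos: [0.6306, -0.0637, 0.138]
tcp_rot: [0.226, -3.133, 0.0]
force: [0.7, -0.4, -0.7]
grip_width: 0.0261
```

```bash
python3 - <<'E'
from beam import *
st()
s=snap("side");print(beamrows(s,range(291,297))[:,0].round(2))
E
```

```text
t 66.6 tcp [ 0.6306 -0.0637  0.138 ] tray [0.1301 0.0429] yax 98.27 tilt z [-0. -0. -1.] w 0.0261 F [ 0.7 -0.4 -0.7] q [-0.3   0.45  0.4   1.78 -0.21  0.95  1.9 ]
[202.53 203.07 203.52 204.09 204.5  204.56]
```

Emit:
jog_arm([
  [[0,4,0],0,26],
  [[0,1.5,0],0,26],
  [[0,0,0],0,26],
  [[0,-2,0],0,26],
  [[0,-2,0],0,26],
  [[0,0,0],0,26],
  [[0,0,0],0,26],
  [[0,0,0],0,26],
  [[0,0,0],0,26],
  [[0,0,0],0,26],
  [[0,0,0],0,26],
  [[0,0,0],0,26],
  [[0,0,0],0,26],
  [[0,0,0],0,26],
  [[0,0,0],0,26],
])

```text
time: 67.9
tool_pos: [0.6303, -0.0622, 0.138]
tcp_rot: [0.226, -3.133, 0.0]
force: [0.8, -0.6, -0.1]
grip_width: 0.0257
```

```bash
python3 - <<'E'
from beam import *
st()
s=snap("side");print(beamrows(s,range(291,297))[:,0].round(2))
E
```

```text
t 67.9 tcp [ 0.6303 -0.0622  0.138 ] tray [0.1301 0.0444] yax 98.27 tilt z [-0. -0. -1.] w 0.0257 F [ 0.8 -0.6 -0.1] q [-0.3   0.45  0.4   1.78 -0.21  0.95  1.89]
[203.   203.52 204.09 204.5  204.56 205.05]
```

Emit:
jog_arm([
  [[0,0,0],0,30],
  [[0,0,0],0,30],
  [[0,0,-10],0,30],
  [[0,0,-20],0,30],
  [[0,0,-30],0,30],
  [[0,0,-35],0,30],
  [[0,35,0],0,30],
  [[0,35,0],0,30],
  [[0,35,0],0,30],
  [[0,35,0],0,30],
  [[0,35,0],0,30],
  [[0,0,0],0,30],
  [[0,0,0],0,30],
  [[0,0,0],0,30],
  [[0,0,0],0,30],
  [[0,0,0],0,30],
  [[0,0,0],0,30],
  [[0,0,0],0,30],
  [[0,0,0],0,30],
])

```text
time: 69.53
tool_pos: [0.6053, 0.1105, 0.233]
tcp_rot: [0.225, -3.133, 0.0]
force: [-0.1, -0.9, -0.2]
grip_width: 0.0301
```

```bash
python3 - <<'E'
from inbay import *
from beam import *
st()
s=snap("side");print(beamrows(s,range(291,297))[:,0].round(2));crop(s,325,185,365,235,"s50",12);cv2.imwrite("pics/sfin.png",s["image"])
t=snap("top");cv2.imwrite("pics/tfin.png",t["image"])
meas(t,.078,(292,180,335,238));meas(t,.078,(262,180,305,240));meas(t,.078,(235,180,285,240))
E
```

```text
t 69.53 tcp [0.6053 0.1105 0.233 ] tray [0.1301 0.2189] yax 98.23 tilt z [-0. -0. -1.] w 0.0301 F [-0.1 -0.9 -0.2] q [-0.57  0.32  0.37  1.73 -0.12  1.12  1.54]
[203.07 203.53 204.09 204.5  204.55 205.05]
s50 scale 12
px [[308.0, 185.6], [325.9, 182.6], [332.0, 219.4], [314.0, 222.3]]
tray corners [[-0.0466, -0.0602], [-0.0462, -0.1098], [0.0555, -0.0601], [0.056, -0.11]] centre [ 0.0047 -0.085 ]
yaw rel tray deg -0.01 len 0.1022
px [[277.0, 190.3], [296.2, 187.2], [302.2, 224.1], [283.0, 227.2]]
tray corners [[-0.0469, 0.0254], [-0.0466, -0.0275], [0.0557, 0.0259], [0.0561, -0.0273]] centre [ 0.0046 -0.0009]
yaw rel tray deg 0.18 len 0.1026
px [[247.5, 194.6], [265.9, 192.2], [270.7, 229.7], [252.3, 232.1]]
tray corners [[-0.0483, 0.0593], [-0.0469, 0.1099], [0.0552, 0.0568], [0.0564, 0.1077]] centre [0.0041 0.0834]
yaw rel tray deg -1.32 len 0.1034
```

View pics/s50.png

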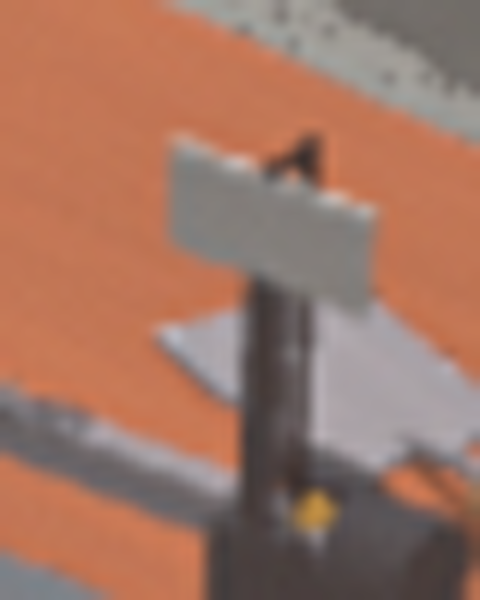

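View pics/sfin.png

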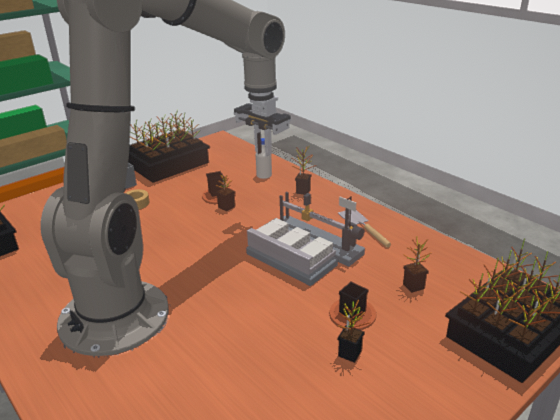

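View pics/tfin.png

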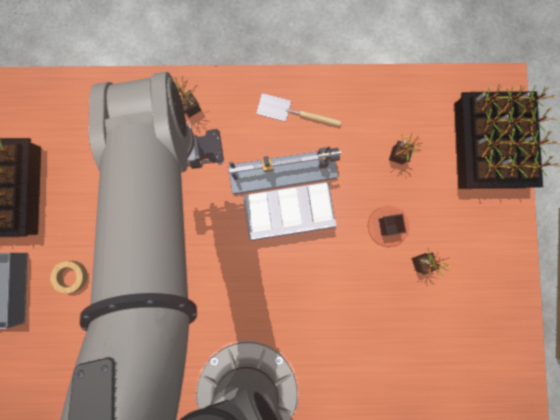

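Everything looks right. One independent check of the beam level: cast side-view rays onto the vertical plane of the beam.

```bash
python3 - <<'E'
from beam import *
def edges(im,cols):
    sat=cv2.cvtColor(im,cv2.COLOR_BGR2HSV)[...,1].astype(float);o=[]
    for c in cols:
        r0=198+(c-291)*.42; lo=int(r0-7);p=sat[lo:lo+20,c]
        for i in range(len(p)-1):
            if p[i]>=90>p[i+1]: o.append((c,lo+i+(p[i]-90)/(p[i]-p[i+1])));break
    return o
s=snap("side");n3=np.array([*EX,0]);C=-s["R"].T@s["t"]
def hit(u,v,x=.13):
    r=s["R"].T@np.linalg.inv(s["mtx"])@np.array([u,v,1.]);k=((x+O[0])-C@n3)/(r@n3);X=C+k*r;return w2t(X)[1],X[2]
for n,im in(("now",s["image"]),("start",cv2.imread("pics/side0.png"))):
    cols=list(range(291,297))+list(range(314 if n=="now" else 300,322))+([] if n!="now" else list(range(322,340)))
    H=np.array([hit(*e) for e in edges(im,cols)])
    f=cv2.fitLine(H.astype(np.float32),cv2.DIST_HUBER,0,.0005,.001).ravel();print(n,len(H),"slope rad",np.arctan(f[1]/f[0]).round(4),H[:3].round(4).tolist(),H[-3:].round(4).tolist())
E
```

```text
now 32 slope rad -0.0089 [[0.109, 0.0976], [0.1049, 0.0969], [0.1008, 0.0968]] [[-0.0692, 0.0985], [-0.0716, 0.1321], [-0.0751, 0.1342]]
start 28 slope rad 0.0697 [[0.1087, 0.1134], [0.1046, 0.1136], [0.1005, 0.1128]] [[-0.0019, 0.1058], [-0.0057, 0.106], [-0.0096, 0.1053]]
```

```bash
python3 - <<'E'
from cell import job
print(job.finish_job())
E
```

```text
the job is handed in; nothing more can be done
None
```

The job is handed in at about 70 s of the 210 s allowed; `finish_job` gave no verdict, so success is not confirmed.

- **Pots:** both were moved off the tray and stand upright on the two pot stands. The left one sits about 13 mm off centre, to keep clear of the seedling beside it.
- **Packs:** all three are under the lip, one per bay. By the camera they lie within about 1 mm of the bay centres in y, and all three have their low (+x) ends within about 1 mm of each other in x. The first pack landed on the divider strip because my first tray estimate was about 4 mm off in x and 2 mm in y. I re-measured the bays and reseated it.
- **Flatness:** I measured it only for the first pack; its two low-end corners averaged z ≈ 0.0775 against an expected 0.078, though they read about 4 mm apart. The other two I judged from their matching pictures.
- **Balance:** I slid the poise outward, and the last pictures show the needle on the mark. Two camera estimates of the beam angle agree, about +0.005 rad from the beam's drop and +0.001 rad from its slope. Using the stated 0.007 rad per mm of poise instead would put it near −0.014 rad. All three are inside the ±0.02 rad limit.
- **Slope caveat:** the raw slope reading was −0.009 rad. I corrected it by about 0.01 rad, because the same method read 0.070 when the beam rested on its 0.08 stop.
- **Seedlings and arm:** the final side view shows all four seedlings upright. The gripper was clear of everything at hand-in.

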